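Set sealed models to dry and rinse the brush

TASK

The plaster models standing about the bench have just been brushed with sealer: stand every one of them upright and flat on the swing plate of the dryer, then push the plate round on its pivot pin until it lies parallel to the dryer's grille, and after that turn the handwheel until the pointer on its far rim stands right at the steel rider on the scale behind it. Last, take the brush from the round glass slab, dip the tip of its bristles a good 10 mm below the rim of the small white cup for a moment, and lay it back on the middle of the slab. Do not tip the cup over.

Things in the scene. Friction and masses are not known exactly. Their poses are not given: they have to be found in the camera images.
- model_a: tan dental plaster model of an arch, 57 (x) x 66 (y) mm, 28 mm high to the teeth; its base, a solid block about 16 mm high, is what is gripped: flat back at +x, blunt nose at -x, 57 mm apart; sides up to 66 apart, closing in a little to the back. Origin: centre of its underside, z up. 100 to 200 g, loose. It may be absent
- model_b: white dental plaster model of an arch, 57 (x) x 66 (y) mm, 28 mm high to the teeth; its base, a solid block about 16 mm high, is what is gripped: flat back at +x, blunt nose at -x, 57 mm apart; sides up to 66 apart, closing in a little to the back. Origin: centre of its underside, z up. 100 to 200 g, loose. It may be absent
- model_c: tan dental plaster model of an arch, 57 (x) x 68 (y) mm, 28 mm high to the teeth; its base, a solid block about 16 mm high, is what is gripped: flat back at +x, blunt nose at -x, 57 mm apart; sides up to 68 apart, closing in a little to the back. Origin: centre of its underside, z up. 100 to 200 g, loose. It may be absent
- plate_pin (a point): point on the axis of the fixed pivot pin at bench level, turning with the swing plate: x runs along the plate to its free end (x = 250 mm; the other end is at -30), y across (-55 to 55 mm), z up. Plate floor at z = 22 mm, lip (3 mm thick) up to 28, underside at 16, open beneath; the pin's head, 26 mm across, stands up to z = 42
- plate_mid (a point): middle of the usable plate floor (plate x = 135 mm, z = 22 mm); flat aluminium plate; three models fit in a row, e.g. at x = 62, 135 and 208 mm
- plate (a joint): swing of the plate about the pin, rad, seen from above growing anticlockwise. 0: the plate points from the dryer towards the robot, square to the grille; 1.571: parallel to the grille; stops at -0.1 and 1.82. It stays where it is left (friction 0.15 N m) and is moved by pushing its side edge
- plate_end (a point): middle of the plate's free end, at the top of the lip
- dryer: the model dryer, fixed: grey housing 100 x 340 mm, 106 mm high, slatted grille along its front. Origin: on the pivot pin's axis at bench level; its -x axis points out of the grille towards the robot; front face at x = 105 mm, from y = -270 to 70 mm. The round control pod (radius 72 mm, 40 mm high) with the handwheel is centred at x = -35, y = 160 mm
- wheel (a joint): turn of the handwheel about its upright axis, rad, anticlockwise from above positive; 0 when its pointer is straight away from the robot (dryer's +x). Stops at -2.4 and 2.0; stays where it is left (friction 0.06 N m)
- wheel_grip (a point): on the wheel's axis, 72 mm above the bench, in the middle of the wheel's grip bar. The wheel is a black disc of radius 46 mm with its top 57 mm above the bench; across it stands the grip bar, 16 mm thick, 70 mm long, top 82 mm above the bench. The bar runs along this frame's y axis, and its x axis points to the pointer
- pointer (a point): tip of the wheel's pointer, a small steel fin on the rim, 58 mm from the wheel's axis and 60 mm above the bench; the fin stands up to 66 mm and is hidden from the front by the bar when it is at the far side
- rider_mark (a point): point on the same 58 mm circle opposite the steel rider, a small fixed post (12 mm wide at its foot, 68 mm high) standing on the pod at the rear of the scale behind the wheel; the pointer is at the rider when its tip is at this point
- slab: round glass mixing slab, 190 mm across, 8 mm thick, fixed on the bench. Origin: centre of its underside
- brush: ceramic brush, 168 mm long, 8 mm thick, 12 g, loose on the slab. Origin: middle of its length on its underside; its -y axis points to the bristle tip. The handle (gripped) runs from y = -41 to 84 mm; the bristles in front of it touch nothing
- brush_tip (a point): end of the bristles, 83 mm from the brush's origin along its -y axis
- brush_grip (a point): good point to grip, on the handle's axis, 98 mm from the tip, 4 mm above the underside
- cup: small white open ceramic cup, loose, 300 g, 45 mm high, rim radius 35 mm, wall 4 mm, narrower at its foot. Origin: centre of its underside, z up

How it is judged:
By the outcome, as a careful person would: the job done as asked, in the order asked, and still so for the second after the job is handed in, with the robot touching nothing.
Of model_a, model_b, model_c only 2 to 3 are there at a start; the rules pass over those that are not, and their reading is None.
At some moment in a run one of model_a, model_b, model_c may be knocked a few centimetres aside while the robot is not near it.
It also fails if it takes over 210 s, if anything falls off the work surface, if the arm or the gripper's body presses on something with over 40 N, if the wrist force passes 120 N, or if a joint passes its speed limit or range.

ROBOT

A 6-joint arm with a two-finger parallel gripper is mounted at the origin on a cart in front of the work surface, level with it; the furniture and walls round the work are solid. World frame = base frame: x ahead of the robot, y to its left, z up, the work surface at z = 0. Lengths are in m, angles in rad, forces in N, time in s.
With the tool pointing down it reaches from about 0.25 to 0.775 m from the base axis. Payload 4 kg.
Tool frame: the origin (TCP) lies at the very end of the fingers, on their centre line; the grasp point (between the pads) lies 19 mm behind it; z points along the fingers, x is the direction in which the jaws open and shut, and the axes are right-handed (so a half turn about z gives the same grasp; the last joint's range is limited). The gripper opens to 94 mm and grips with 3 to 60 N. Pads are 16 mm wide; open, the fingers measure 119 mm over their backs; the gripper's body (75 mm by 177 mm) begins 78 mm behind the grasp point.
Start: joints at [1.036, 0.087, 1.371, -0, 1.684, -0.103], TCP at [0.23, 0.5, 0.166] pointing down, gripper open.
Joint ranges: [-3.1, 3.1], [-0.76, 2.03], [0.27, 2.55], [-1.08, 4.22], [0.17, 2.65], [-2.57, 2.57]. Speed limits (rad/s): [2.79, 2.79, 3.14, 3.14, 3.14, 3.14].

INTERFACE

Orientations are given as [roll, pitch, yaw] about the fixed x, y, z axes, in that order (R = Rz(yaw) Ry(pitch) Rx(roll)).
In Python, from bench import robot, cams, ticket gives the robot as it stands.
- The arm moves only by the tool jog_arm, never from a script. Its argument "series" is a list of rows, each an object of numbers: "x", "y", "z": the shift along the tool's x, y, z in m; "rx", "ry", "rz": the turn, a rotation vector about the tool's x, y, z in degrees. A call has 1 to 12 rows; each row shifts and turns the pose as measured when the row begins, along the tool's axes as they then stand; what a row does not reach is not made up. A row lasts 1/12 s, in which the tool goes at most 41.7 mm and 7.16 degrees, less where a joint would pass 70% of its speed; a pose out of reach is approached as far as the arm can. A call with a gripper value outside its range is refused whole. "claw" is the opening, from 0 (shut) to 1 (fully open), set as the call begins (left out, the last holds). The fingers move at their own pace and stop on an object; the grip force is fixed at half the most. Time passes only in rows, so rows that do not move let the fingers close. It gives the time, the measured TCP pose, the force and the opening at its end, in the units of the state.
- robot.get_obs(): the state, without advancing time (a new reading comes with each control period).
- cams.snapshot(name): name is "scene" or "top" or "wrist"; returns a dict with "img" (384x512x3 uint8, red, green, blue), "mtx" (3x3 intrinsics, pixels), "origin" and "attitude" of the camera in the world. Camera axes: x right, y down, z forward; pixel columns grow to the right and rows downward; lengths in m; the calibration is good to about 2 mm. A picture is of the moment at which its call begins. There is no depth.
- ticket.close_job(): hands the job in, once; it reports no verdict.
Trained networks look in a picture, given as the dict that the camera call returned (one of the last four; its "shot" number tells which), for a name from the list of things; names that differ only in an ending like _2 or _b are one class to them, and where a whole thing is asked for, a point or a joint stands for the part that bears it (a point fixed in the world has none). Each returns a list of dicts, best first, with "p" (0 to 1); they miss things now and then, are a little off and sometimes report something else, mostly with a low value. They report only what shows in the picture. A call takes as long as a camera call.
- cams.look_for(thing, picture): "bbox" ([left, top, width, height] in pixels, round what is visible of it).
The state is a dict: "time": time; "joint_positions": joint angles; "qvel": joint speeds; "joint_torque": joint torques, N m; "tool_pos": TCP position; "ee_rot": TCP orientation; "wrist_force": force on the tool from outside, world axes, zero at the start; "wrist_torque": the same for the moment, N m; "width": finger opening in m.
Only numpy, scipy, OpenCV 4.12 (cv2) and the standard library are available. Lean on these libraries where they do the work, as an engineer would, in place of code of your own. Each camera call takes 0.05 s, during which the arm holds its last target.

## Working session

There is one attempt and no reset: what is moved stays moved. The work goes in short steps, Python scripts to look and compute and a tool call to move; the robot and the scene stay as the last step left them, time stands still between calls to the robot, and variables do not carry over. Pictures are saved under pics/ and viewed, and the job is handed in when it is done.

Besides the shell and the picture viewer there is one more tool, called after ">>>" as name([rows], argument=value, ...), one row to a line, values as JSON. jog_arm: Moves the arm, as the interface text tells. Its arguments: {"type":"object","properties":{"series":{"type":"array","items":{"type":"object","properties":{"x":{"type":"number"},"y":{"type":"number"},"z":{"type":"number"},"rx":{"type":"number"},"ry":{"type":"number"},"rz":{"type":"number"}}}},"claw":{"type":"number"}},"required":["series"]}

```bash
ls -la; mkdir -p pics
python3 - <<'E'
from bench import robot,cams,ticket
import cv2
print(robot.get_obs())
for n in ("scene","top","wrist"):
    p=cams.snapshot(n); cv2.imwrite(f"pics/{n}0.png",p["img"][:,:,::-1]); print(n,p["shot"],p["mtx"].tolist(),p["origin"],p["attitude"])
    for t in ["model_a","model_b","plate","dryer","wheel","pointer","slab","brush","brush_tip","cup","rider_mark"]:
        try: print(t,[(r["bbox"],round(r["p"],2)) for r in cams.look_for(t,p)][:4])
        except Exception as e: print(t,e)
E
```

```text
total 12
drwxr-xr-x  3 agent agent 4096 Dec  7 14:45 .
drwxr-xr-x 23 root  root  4096 Dec  7 14:45 ..
drwxr-xr-x  2 agent agent 4096 Dec  7 14:45 pics
{'time': 0.0, 'joint_positions': array([ 1.03588615e+00,  8.79472922e-02,  1.37223500e+00,  1.00749388e-05,
        1.68361318e+00, -1.03073104e-01]), 'qvel': array([ 1.30773054e-03, -8.88917515e-05, -8.52925205e-04, -1.10610995e-03,
       -2.44281859e-03, -8.70931723e-04]), 'joint_torque': array([-5.81680888e-04, -3.40185714e+01, -3.02429795e+01,  7.17557059e-02,
        3.30180803e-02, -1.49518692e-04]), 'tool_pos': array([0.22985787, 0.49896435, 0.16471827]), 'ee_rot': array([-3.14135604e+00,  2.19009378e-03,  1.13896064e+00]), 'wrist_force': array([ 0.04744545,  0.12278712, -0.52680473]), 'wrist_torque': array([-0.00031619,  0.00941186,  0.00339398]), 'width': 0.09395975103925737}
scene 1 [[469.3854731066645, 0.0, 258.0220484477424], [0.0, 469.3854731066645, 187.66471147721987], [0.0, 0.0, 1.0]] [ 1.02508694 -0.81445269  1.01735854] [-2.35573307  0.01072574  0.56914862]
model_a [([214.8, 213.7, 25.5, 22.2], 0.85), ([247.2, 252.2, 
[... 1319 characters left out ...]

brush [([276.8, 187.7, 17.1, 16.4], 0.4)]
brush_tip [([319.7, 200.8, 40.0, 32.0], 0.65)]
cup [([331.5, 159.8, 19.9, 17.3], 0.54), ([148.3, 152.3, 24.3, 21.8], 0.39), ([189.6, 149.9, 38.2, 76.8], 0.36)]
rider_mark []
wrist 3 [[318.35485932542537, 0.0, 253.35372216657984], [0.0, 318.35485932542537, 187.0112444277585], [0.0, 0.0, 1.0]] [0.15389651 0.53513626 0.3859009 ] [2.85128609e+00 5.17328112e-04 1.13949792e+00]
model_a [([182.6, 296.5, 48.3, 20.6], 0.92)]
model_b [([182.6, 296.5, 48.3, 20.6], 0.92)]
plate [([112.2, 365.1, 25.3, 18.9], 0.55)]
dryer [([110.3, 365.9, 173.8, 13.7], 0.66)]
wheel []
pointer []
slab []
brush [([111.6, 363.9, 173.6, 15.0], 0.67)]
brush_tip []
cup []
rider_mark []
```

The scene picture shows a tan model at (224,223), a white one at (260,262), and a tan one at (291,126) with a round object at (294,97). The plate is at about (292,166), the wheel at (342,145), the slab at (156,259) and the cup at (210,292). I'll zoom in to get positions.

```bash
cat > h.py <<'E'
import numpy as np,cv2
from scipy.spatial.transform import Rotation as R
def rot(a): return R.from_euler('xyz',a).as_matrix()
def pix2w(p,u,v,z):
    M=rot(p["attitude"]);d=M@np.linalg.inv(p["mtx"])@np.array([u,v,1.]);o=np.array(p["origin"])
    return o+d*(z-o[2])/d[2]
def w2pix(p,w):
    c=rot(p["attitude"]).T@(np.array(w)-p["origin"]);q=p["mtx"]@c;return q[:2]/q[2]
def save(p,name,box=None,s=1):
    im=p["img"][:,:,::-1]
    if box: x,y,w,h=box; im=im[y:y+h,x:x+w]
    im=cv2.resize(im,None,fx=s,fy=s,interpolation=cv2.INTER_CUBIC); cv2.imwrite(f"pics/{name}.png",im)
E
python3 - <<'E'
from bench import robot,cams
from h import *
s=cams.snapshot("scene");t=cams.snapshot("top")
save(s,"s1",(110,85,300,225),2.6);save(t,"t1",(80,75,310,190),2.58)
for n,p,L in (("scene",s,[("mA",224,223,.02),("mB",260,262,.02),("mC",291,126,.02),("round",294,97,.02),("cup",210,283,.045),("slab",156,259,.008),("pin",325,172,.042),("wheel",342,136,.08)]),("top",t,[("mA",286,197,.02),("mB",300,157,.02),("mC",155,215,.02),("round",114,236,.02),("cup",341,166,.045),("slab",338,218,.008),("pin",201,157,.042),("wheel",158,162,.08)])):
    for a,u,v,z in L: print(n,a,pix2w(p,u,v,z).round(3))
E
```

```text
scene mA [ 0.473 -0.148  0.02 ]
scene mB [ 0.629 -0.206  0.02 ]
scene mC [0.412 0.335 0.02 ]
scene round [0.334 0.494 0.02 ]
scene cup [ 0.57  -0.339  0.045]
scene slab [ 0.386 -0.338  0.008]
scene pin [0.626 0.167 0.042]
scene wheel [0.612 0.306 0.08 ]
top mA [ 0.466 -0.146  0.02 ]
top mB [ 0.621 -0.203  0.02 ]
top mC [0.405 0.348 0.02 ]
top round [0.329 0.499 0.02 ]
top cup [ 0.576 -0.354  0.045]
top slab [ 0.384 -0.34   0.008]
top pin [0.621 0.174 0.042]
top wheel [0.595 0.328 0.08 ]
```

```bash
cat >> h.py <<'E'
def plan(obs,pos,yaw,n=None,rp=(np.pi,0)):
    """print rows (mm-rounded) in tool axes from current pose to pos,yaw"""
    p=np.array(obs["tool_pos"]);M=R.from_euler('xyz',obs["ee_rot"]);G=R.from_euler('xyz',[rp[0],rp[1],yaw])
    rv=(M.inv()*G).as_rotvec();d=np.array(pos)-p
    if n is None: n=int(max(1,np.ceil(np.linalg.norm(d)/.038),np.ceil(np.degrees(np.linalg.norm(rv))/6.5)))
    rows=[]
    for i in range(n):
        Mi=M*R.from_rotvec(rv*i/n);t=Mi.inv().apply(d/n);w=np.degrees(rv/n)
        r=dict(zip("xyz",t.round(4)));
        for k,a in zip(("rx","ry","rz"),w.round(2)):
            if abs(a)>=.05:r[k]=a
        rows.append({k:float(v) for k,v in r.items() if v})
    import json;print(n,json.dumps(rows[0] if abs(rv).max()<.005 else rows))
def go(pos,yaw,n=None,obs=None):
    from bench import robot
    o=obs or robot.get_obs();plan(o,pos,yaw,n)
E
python3 -c "
from h import *
go([.5,.25,.30],1.5708)"
```

```text
11 [{"x": -0.0103, "y": 0.0318, "z": -0.0122, "rz": -2.25}, {"x": -0.0116, "y": 0.0313, "z": -0.0122, "rz": -2.25}, {"x": -0.0128, "y": 0.0309, "z": -0.0122, "rz": -2.25}, {"x": -0.014, "y": 0.0303, "z": -0.0122, "rz": -2.25}, {"x": -0.0152, "y": 0.0298, "z": -0.0122, "rz": -2.25}, {"x": -0.0163, "y": 0.0291, "z": -0.0122, "rz": -2.25}, {"x": -0.0175, "y": 0.0285, "z": -0.0122, "rz": -2.25}, {"x": -0.0186, "y": 0.0278, "z": -0.0122, "rz": -2.25}, {"x": -0.0196, "y": 0.027, "z": -0.0122, "rz": -2.25}, {"x": -0.0207, "y": 0.0262, "z": -0.0122, "rz": -2.25}, {"x": -0.0217, "y": 0.0254, "z": -0.0122, "rz": -2.25}]
```

>>> jog_arm([
  {"x": -0.01, "y": 0.032, "z": -0.013, "rz": -2.3},
  {"x": -0.012, "y": 0.031, "z": -0.013, "rz": -2.3},
  {"x": -0.013, "y": 0.031, "z": -0.013, "rz": -2.3},
  {"x": -0.014, "y": 0.03, "z": -0.013, "rz": -2.3},
  {"x": -0.015, "y": 0.03, "z": -0.013, "rz": -2.3},
  {"x": -0.016, "y": 0.029, "z": -0.013, "rz": -2.3},
  {"x": -0.017, "y": 0.029, "z": -0.013, "rz": -2.3},
  {"x": -0.019, "y": 0.028, "z": -0.013, "rz": -2.3},
  {"x": -0.02, "y": 0.027, "z": -0.013, "rz": -2.3},
  {"x": -0.021, "y": 0.026, "z": -0.012, "rz": -2.3},
  {"x": -0.022, "y": 0.025, "z": -0.012, "rz": -2.2},
  {},
])

```text
invalid input
```

Run:
```python
from bench import robot,cams
from h import *
p=cams.snapshot("wrist");save(p,"w1",None,1.5)
print(p["origin"],p["attitude"])
for t in ["model_a","plate","dryer","wheel","pointer","rider_mark"]:
    print(t,[(r["bbox"],round(r["p"],2)) for r in cams.look_for(t,p)][:4])
import pickle;pickle.dump(p,open("w1.pkl","wb"))
```

```text
[0.15389651 0.53513639 0.38590083] [2.85128596e+00 5.17632956e-04 1.13949809e+00]
model_a [([183.5, 296.7, 47.1, 20.0], 0.81)]
plate [([110.7, 366.4, 27.6, 17.6], 0.8)]
dryer [([110.8, 365.4, 172.6, 15.5], 0.55)]
wheel []
pointer []
rider_mark []
```

The jog was refused, probably because of the empty row, so the picture still shows the start pose.

>>> jog_arm([
  {"x": -0.01, "y": 0.032, "z": -0.013, "rz": -2.3},
  {"x": -0.012, "y": 0.031, "z": -0.013, "rz": -2.3},
  {"x": -0.013, "y": 0.031, "z": -0.013, "rz": -2.3},
  {"x": -0.014, "y": 0.03, "z": -0.013, "rz": -2.3},
  {"x": -0.015, "y": 0.03, "z": -0.013, "rz": -2.3},
  {"x": -0.016, "y": 0.029, "z": -0.013, "rz": -2.3},
  {"x": -0.017, "y": 0.029, "z": -0.013, "rz": -2.3},
  {"x": -0.019, "y": 0.028, "z": -0.013, "rz": -2.3},
  {"x": -0.02, "y": 0.027, "z": -0.013, "rz": -2.3},
  {"x": -0.021, "y": 0.026, "z": -0.012, "rz": -2.3},
  {"x": -0.022, "y": 0.025, "z": -0.012, "rz": -2.2},
  {"x": 0},
])

```text
invalid input
```

```bash
cat > wr.py <<'E'
import sys
from bench import robot,cams
from h import *
import pickle
n=sys.argv[1];cam=sys.argv[2]
p=cams.snapshot(cam)
box=eval(sys.argv[3]) if len(sys.argv)>3 and sys.argv[3] else None
s=float(sys.argv[4]) if len(sys.argv)>4 else 1.5
save(p,n,box,s)
for t in sys.argv[5:]:
    print(t,[([round(v) for v in r["bbox"]],round(r["p"],2)) for r in cams.look_for(t,p)][:4])
pickle.dump(p,open(n+".pkl","wb"))
o=robot.get_obs();print(o["time"],o["tool_pos"].round(4),o["ee_rot"].round(3),o["width"].round(4),o["wrist_force"].round(1))
E
python3 wr.py w2 wrist "" 1.5 model_a plate dryer wheel pointer rider_mark
```

```text
model_a [([182, 296, 49, 23], 0.91), ([113, 368, 27, 16], 0.17)]
plate [([111, 367, 25, 17], 0.78)]
dryer [([110, 362, 179, 19], 0.75)]
wheel []
pointer []
rider_mark []Traceback (most recent call last):
  File "wr.py", line 13, in <module>
    o=robot.get_obs();print(o["time"],o["tool_pos"].round(4),o["ee_rot"].round(3),o["width"].round(4),o["wrist_force"].round(1))
                                                                                  ^^^^^^^^^^^^^^^^
AttributeError: 'float' object has no attribute 'round'
```

>>> jog_arm([
  {"x": -0.01, "y": 0.032, "z": -0.013, "rx": 0, "ry": 0, "rz": -2.3},
])

```text
time: 2.68
tool_pos: [0.2511, 0.4782, 0.1759]
ee_rot: [-3.138, 0.005, 1.186]
wrist_force: [-0.2, 0.4, -0.2]
width: 0.094
```

All six keys are needed in each row.

>>> jog_arm([
  {"x": -0.012, "y": 0.031, "z": -0.013, "rx": 0, "ry": 0, "rz": -2.3},
  {"x": -0.013, "y": 0.031, "z": -0.013, "rx": 0, "ry": 0, "rz": -2.3},
  {"x": -0.014, "y": 0.03, "z": -0.013, "rx": 0, "ry": 0, "rz": -2.3},
  {"x": -0.015, "y": 0.03, "z": -0.013, "rx": 0, "ry": 0, "rz": -2.3},
  {"x": -0.016, "y": 0.029, "z": -0.013, "rx": 0, "ry": 0, "rz": -2.3},
  {"x": -0.017, "y": 0.029, "z": -0.013, "rx": 0, "ry": 0, "rz": -2.3},
  {"x": -0.019, "y": 0.028, "z": -0.013, "rx": 0, "ry": 0, "rz": -2.3},
  {"x": -0.02, "y": 0.027, "z": -0.013, "rx": 0, "ry": 0, "rz": -2.3},
  {"x": -0.021, "y": 0.026, "z": -0.012, "rx": 0, "ry": 0, "rz": -2.3},
  {"x": -0.022, "y": 0.025, "z": -0.012, "rx": 0, "ry": 0, "rz": -2.2},
  {"x": 0, "y": 0, "z": 0, "rx": 0, "ry": 0, "rz": 0},
])

```text
time: 3.6
tool_pos: [0.5139, 0.2433, 0.3101]
ee_rot: [-3.141, 0.004, 1.61]
wrist_force: [-0.4, 0.2, -0.4]
width: 0.0942
```

```bash
sed -i 's/o\["width"\].round(4)/round(float(o["width"]),4)/' wr.py
python3 wr.py w2 wrist "" 1.5 model_a plate dryer wheel pointer rider_mark
```

```text
model_a [([305, 58, 40, 46], 0.94), ([0, 180, 19, 42], 0.82), ([0, 86, 35, 44], 0.61)]
plate [([155, 44, 92, 186], 0.79), ([278, 177, 65, 55], 0.54)]
dryer [([21, 46, 335, 269], 0.85)]
wheel [([277, 180, 64, 56], 0.9)]
pointer [([277, 179, 66, 56], 0.8), ([309, 240, 6, 8], 0.63)]
rider_mark []
3.95 [0.5083 0.2483 0.3082] [-3.135e+00  3.000e-03  1.618e+00] 0.0938 [-0.1  0.7 -0.6]
```

The wrist picture shows the plate at full-size pixels (150-246, 45-229) with its pin at (211,210). Model C is at (326,79), with its flat back to the left, and the wheel is at (310,205). I'll refine the outlines.

Run:
```python
import pickle;from h import *
p=pickle.load(open("w2.pkl","rb"))
save(p,"w2a",(290,45,75,70),8)
save(p,"w2b",(255,145,110,110),5.4)
img=p["img"].astype(int);g=img.min(2)
m=((g>150)).astype(np.uint8)
m[:, :140]=0;m[:,260:]=0;m[235:]=0
n,l,st,c=cv2.connectedComponentsWithStats(m);k=1+st[1:,4].argmax()
cs,_=cv2.findContours((l==k).astype(np.uint8),cv2.RETR_EXTERNAL,cv2.CHAIN_APPROX_NONE)
h=cv2.convexHull(max(cs,key=len));a=cv2.approxPolyDP(h,4,True)[:,0];print(a)
W=np.array([pix2w(p,u,v,.028) for u,v in a]);print(W.round(4))
for i in range(len(W)):
    d=W[(i+1)%len(W)]-W[i];print(np.linalg.norm(d).round(4),np.degrees(np.arctan2(d[1],d[0])).round(2))
print("pinhead",pix2w(p,211,210,.042))
```

```text
[[224  45]
 [245 222]
 [199 234]
 [182 227]
 [151  53]]
[[0.366  0.1938 0.028 ]
 [0.6421 0.2332 0.028 ]
 [0.6676 0.1547 0.028 ]
 [0.6558 0.1257 0.028 ]
 [0.381  0.087  0.028 ]]
0.2788 8.13
0.0825 -71.94
0.0313 -112.27
0.2775 -171.98
0.1078 97.98
pinhead [0.61731321 0.17714195 0.042     ]
```

Run:
```python
import pickle;from h import *
p=pickle.load(open("w2.pkl","rb"))
f=lambda u,v,z,s=8,o=(290,45):pix2w(p,o[0]+u/s-.5,o[1]+v/s-.5,z)
names=["b1","b2","s2","n2","n1","c1","s1"]
pts=[(143,157),(203,462),(318,442),(442,335),(453,225),(405,120),(255,95)]
W=np.array([f(*q,.016) for q in pts])
for n,w in zip(names,W): print(n,w.round(4))
b=W[1]-W[0];mid=(W[0]+W[1])/2;nm=(W[3]+W[4])/2
print("back len",np.linalg.norm(b),"back dir",np.degrees(np.arctan2(b[1],b[0])),"mid->nose",np.linalg.norm(nm-mid),np.degrees(np.arctan2(*(nm-mid)[1::-1])),"centre",(mid+nm)/2)
print("s width",np.linalg.norm(W[6]-W[2]))
g=lambda u,v,z:pix2w(p,255+u/5.4-.5,145+v/5.4-.5,z)
e=[g(u,v,.040) for u,v in((65,300),(538,300),(312,84))];e=np.array(e)
# circle thru 3 pts
A=np.c_[2*e[:,:2],np.ones(3)];s=np.linalg.solve(A,(e[:,:2]**2).sum(1));print("pod",s[:2],np.sqrt(s[2]+s[0]**2+s[1]**2))
P=g(155,395,.063);Rm=g(308,525,.064);print("pointer",P,"rider",Rm,"dot",g(327,369,.082))
d=s[:2]-np.array([.620,.1755]);print("dryer yaw",np.degrees(np.arctan2(d[1],d[0])-np.arctan2(160,-35)),np.linalg.norm(d))
```

```text
b1 [0.3862 0.3188 0.016 ]
b2 [0.4412 0.3354 0.016 ]
s2 [0.4366 0.3574 0.016 ]
n2 [0.4159 0.379  0.016 ]
n1 [0.3959 0.3787 0.016 ]
c1 [0.3778 0.3674 0.016 ]
s1 [0.3745 0.3388 0.016 ]
back len 0.05748459398899837 back dir 16.752749128542135 mid->nose 0.05233883729493719 98.57243151651492 centre [0.40980673 0.35299859 0.016     ]
s width 0.06478726547393113
pod [0.5992759  0.33834339] 0.07125929950175647
pointer [0.61738974 0.29364532 0.063     ] rider [0.65658817 0.3417885  0.064     ] dot [0.60002366 0.33882612 0.082     ]
dryer yaw -5.08638367994249 0.16415680930281015
```

Measured lengths match the given sizes: plate 279x108, pod radius 71, pin to pod 164.2 against 163.8 expected. The dryer yaw is about -5.1°, so the plate should end at a heading of about 265°. Next I go above model C.

```bash
python3 -c "
from h import *
go([.406,.354,.10],np.radians(106),8)"
```

```text
8 [{"x": 0.0139, "y": -0.012, "z": 0.0261, "rx": -0.05, "rz": -1.66}, {"x": 0.0142, "y": -0.0116, "z": 0.0261, "rx": -0.05, "rz": -1.66}, {"x": 0.0145, "y": -0.0112, "z": 0.026, "rx": -0.05, "rz": -1.66}, {"x": 0.0148, "y": -0.0108, "z": 0.026, "rx": -0.05, "rz": -1.66}, {"x": 0.0151, "y": -0.0104, "z": 0.026, "rx": -0.05, "rz": -1.66}, {"x": 0.0154, "y": -0.01, "z": 0.026, "rx": -0.05, "rz": -1.66}, {"x": 0.0157, "y": -0.0095, "z": 0.026, "rx": -0.05, "rz": -1.66}, {"x": 0.016, "y": -0.0091, "z": 0.026, "rx": -0.05, "rz": -1.66}]
```

>>> jog_arm([
  {"x": 0.014, "y": -0.012, "z": 0.026, "rx": 0, "ry": 0, "rz": -1.7},
  {"x": 0.014, "y": -0.012, "z": 0.026, "rx": 0, "ry": 0, "rz": -1.7},
  {"x": 0.0145, "y": -0.011, "z": 0.026, "rx": 0, "ry": 0, "rz": -1.7},
  {"x": 0.015, "y": -0.011, "z": 0.026, "rx": 0, "ry": 0, "rz": -1.7},
  {"x": 0.015, "y": -0.0105, "z": 0.026, "rx": 0, "ry": 0, "rz": -1.7},
  {"x": 0.0155, "y": -0.01, "z": 0.026, "rx": 0, "ry": 0, "rz": -1.6},
  {"x": 0.0155, "y": -0.0095, "z": 0.026, "rx": 0, "ry": 0, "rz": -1.6},
  {"x": 0.016, "y": -0.009, "z": 0.026, "rx": 0, "ry": 0, "rz": -1.6},
  {"x": 0, "y": 0, "z": 0, "rx": 0, "ry": 0, "rz": 0},
  {"x": 0, "y": 0, "z": 0, "rx": 0, "ry": 0, "rz": 0},
], claw=1)

```text
time: 4.78
tool_pos: [0.3902, 0.3624, 0.0911]
ee_rot: [-3.139, 0.003, 1.877]
wrist_force: [-0.2, -0.2, 0.3]
width: 0.094
```

```bash
python3 wr.py w3 wrist "" 1.5 model_a; python3 -c "
from h import *
go([.406,.354,.006],np.radians(106),5)"
```

```text
model_a [([206, 157, 59, 67], 0.78)]
4.8833 [0.3914 0.3622 0.0921] [-3.140e+00  2.000e-03  1.875e+00] 0.094 [ 0.2 -0.2 -0.8]
5 [{"x": -0.0024, "y": 0.0023, "z": 0.0172, "rz": 0.28}, {"x": -0.0024, "y": 0.0023, "z": 0.0172, "rz": 0.28}, {"x": -0.0024, "y": 0.0023, "z": 0.0172, "rz": 0.28}, {"x": -0.0024, "y": 0.0023, "z": 0.0172, "rz": 0.28}, {"x": -0.0024, "y": 0.0023, "z": 0.0172, "rz": 0.28}]
```

Run:
```python
import pickle;from h import *
p=pickle.load(open("w3.pkl","rb"))
save(p,"w3a",(200,150,75,80),8)
f=lambda u,v,z:pix2w(p,u/1.5-.3,v/1.5-.3,z)
b1,b2=f(317,245,.016),f(319,337,.016);n=f(400,287,.012)
print(b1,b2,n, np.degrees(np.arctan2(*(b2-b1)[1::-1])),np.linalg.norm(b2-b1),np.linalg.norm((b1+b2)/2-n))
```

```text
[0.38353454 0.31854598 0.016     ] [0.4436454  0.33648358 0.016     ] [0.39516614 0.3776677  0.012     ] 16.615563851527348 0.06273016299334577 0.05357940854581462
```

>>> jog_arm([
  {"x": -0.004, "y": 0.004, "z": 0.01, "rx": 0, "ry": 0, "rz": 0.4},
  {"x": -0.004, "y": 0.004, "z": 0.016, "rx": 0, "ry": 0, "rz": 0.4},
  {"x": -0.002, "y": 0.002, "z": 0.016, "rx": 0, "ry": 0, "rz": 0},
  {"x": -0.001, "y": 0.001, "z": 0.016, "rx": 0, "ry": 0, "rz": 0},
  {"x": 0, "y": 0, "z": 0.01, "rx": 0, "ry": 0, "rz": 0},
  {"x": 0, "y": 0, "z": 0.005, "rx": 0, "ry": 0, "rz": 0},
  {"x": 0, "y": 0, "z": 0, "rx": 0, "ry": 0, "rz": 0},
  {"x": 0, "y": 0, "z": 0, "rx": 0, "ry": 0, "rz": 0},
])

```text
time: 5.55
tool_pos: [0.421, 0.3553, 0.0278]
ee_rot: [3.117, -0.003, 1.849]
wrist_force: [-0.2, -0.5, 0.1]
width: 0.0942
```

```bash
python3 -c "
from h import *
go([.4055,.3548,.006],np.radians(106.6),2)"
```

```text
2 [{"x": 0.0019, "y": -0.0078, "z": 0.0107, "rx": 0.7, "ry": -0.09, "rz": -0.34}, {"x": 0.0019, "y": -0.0077, "z": 0.0108, "rx": 0.7, "ry": -0.09, "rz": -0.34}]
```

>>> jog_arm([
  {"x": 0.002, "y": -0.006, "z": 0.006, "rx": 0.7, "ry": 0, "rz": -0.3},
  {"x": 0.001, "y": -0.004, "z": 0.006, "rx": 0.4, "ry": 0, "rz": -0.2},
  {"x": 0, "y": -0.002, "z": 0.004, "rx": 0.2, "ry": 0, "rz": 0},
  {"x": 0, "y": 0, "z": 0, "rx": 0, "ry": 0, "rz": 0},
  {"x": 0, "y": 0, "z": 0, "rx": 0, "ry": 0, "rz": 0},
])

```text
time: 5.97
tool_pos: [0.4095, 0.3563, 0.0132]
ee_rot: [3.137, -0.005, 1.859]
wrist_force: [0.0, -0.2, 0.7]
width: 0.0937
```

```bash
python3 -c "
from h import *
go([.4055,.3548,.006],np.radians(106.6),2)"
```

```text
2 {"x": -0.0002, "y": -0.0022, "z": 0.0036, "rx": 0.14, "ry": -0.14, "rz": -0.06}
```

Next: settle to 6 mm and close.

>>> jog_arm([
  {"x": 0, "y": -0.003, "z": 0.004, "rx": 0.1, "ry": -0.2, "rz": 0},
  {"x": 0, "y": -0.001, "z": 0.003, "rx": 0, "ry": 0, "rz": 0},
  {"x": 0, "y": 0, "z": 0, "rx": 0, "ry": 0, "rz": 0},
  {"x": 0, "y": 0, "z": 0, "rx": 0, "ry": 0, "rz": 0},
])

```text
time: 6.3
tool_pos: [0.4051, 0.3555, 0.0059]
ee_rot: [3.138, -0.001, 1.859]
wrist_force: [-0.4, -0.6, 0.7]
width: 0.0941
```

>>> jog_arm([
  {"x": 0, "y": 0, "z": 0, "rx": 0, "ry": 0, "rz": 0},
  {"x": 0, "y": 0, "z": 0, "rx": 0, "ry": 0, "rz": 0},
  {"x": 0, "y": 0, "z": 0, "rx": 0, "ry": 0, "rz": 0},
  {"x": 0, "y": 0, "z": 0, "rx": 0, "ry": 0, "rz": 0},
  {"x": 0, "y": 0, "z": 0, "rx": 0, "ry": 0, "rz": 0},
  {"x": 0, "y": 0, "z": 0, "rx": 0, "ry": 0, "rz": 0},
  {"x": 0, "y": 0, "z": 0, "rx": 0, "ry": 0, "rz": 0},
  {"x": 0, "y": 0, "z": 0, "rx": 0, "ry": 0, "rz": 0},
], claw=0)

```text
time: 6.97
tool_pos: [0.4057, 0.3558, 0.0064]
ee_rot: [3.137, -0.002, 1.859]
wrist_force: [-0.4, 0.2, 0.3]
width: 0.044
```

>>> jog_arm([
  {"x": 0, "y": 0, "z": 0, "rx": 0, "ry": 0, "rz": 0},
  {"x": 0, "y": 0, "z": 0, "rx": 0, "ry": 0, "rz": 0},
])

```text
time: 7.13
tool_pos: [0.4058, 0.3557, 0.0065]
ee_rot: [3.137, -0.002, 1.859]
wrist_force: [-0.1, -0.4, -0.9]
width: 0.031
```

```bash
python3 wr.py w4 wrist "" 1.5; python3 wr.py s4 scene "(200,60,200,150)" 4
```

```text
7.1833 [0.4057 0.3558 0.0065] [ 3.137e+00 -2.000e-03  1.859e+00] 0.0266 [0.1 0.2 0.4]
7.2333 [0.4058 0.3558 0.0065] [ 3.137e+00 -2.000e-03  1.859e+00] 0.0229 [-0.5  0.4 -0.3]
```

Run:
```python
import pickle;from h import *
p=pickle.load(open("w4.pkl","rb"))
print(p["origin"],p["attitude"])
print("tcp px*1.5",w2pix(p,[.4057,.3558,.0065])*1.5, "at z.0255",w2pix(p,[.4057,.3558,.0255])*1.5)
f=lambda u,v,z:pix2w(p,u/1.5-.3,v/1.5-.3,z)
for q in [(312,262),(316,330),(362,246),(345,385),(430,320),(415,275)]: print(q,f(*q,.016).round(4))
p=pickle.load(open("w3.pkl","rb"));print(p["origin"],p["attitude"])
```

```text
[0.32435435 0.33200432 0.22609962] [ 2.84704531e+00 -7.28218571e-04  1.85953473e+00]
tcp px*1.5 [378.98925425 315.81655576] at z.0255 [378.93233847 330.94271566]
(312, 262) [0.3856 0.3179 0.016 ]
(316, 330) [0.4174 0.3279 0.016 ]
(362, 246) [0.372  0.3377 0.016 ]
(345, 385) [0.4417 0.3488 0.016 ]
(430, 320) [0.3972 0.3782 0.016 ]
(415, 275) [0.3782 0.3646 0.016 ]
[0.31055987 0.33869906 0.31139914] [2.85478008 0.0038792  1.87709209]
```

Run:
```python
import pickle;from h import *
p=pickle.load(open("s4.pkl","rb"))
t=np.array([.2299,.499,.1647]);x=np.array([np.cos(1.139),np.sin(1.139),0])
for dz in (0,.02,.044):
  print(dz,[w2pix(p,t+s*.047*x+[0,0,dz]).round(1) for s in(-1,1)])
im=cv2.imread("pics/scene0.png");cv2.imwrite("pics/z.png",cv2.resize(im[0:70,220:330],None,fx=6,fy=6,interpolation=cv2.INTER_CUBIC))
t=np.array([.4057,.3558,.0065]);print("now", [(w2pix(p,t+[0,0,dz])-[200,60])*4 for dz in (0,.02,.044)])
```

```text
0 [array([260.2,  57.4]), array([281.9,  50. ])]
0.02 [array([260.1,  52.2]), array([282. ,  44.9])]
0.044 [array([260.1,  46. ]), array([282.2,  38.7])]
now [array([368.59893972, 261.70250633]), array([369.53392732, 243.28068921]), array([370.67750271, 220.74912127])]
```

The closing missed. The scene and wrist pictures both show the fingertips about 40 mm above the reported TCP: tips at scene (261,47.5) and (284,40), expected rows 57 and 50. So the fingers closed above the model, which hasn't moved. I'll open, then go down in small steps while watching the force to calibrate this offset.

>>> jog_arm([
  {"x": 0, "y": 0, "z": 0, "rx": 0, "ry": 0, "rz": 0},
  {"x": 0, "y": 0, "z": 0, "rx": 0, "ry": 0, "rz": 0},
  {"x": 0, "y": 0, "z": 0, "rx": 0, "ry": 0, "rz": 0},
  {"x": 0, "y": 0, "z": 0, "rx": 0, "ry": 0, "rz": 0},
  {"x": 0, "y": 0, "z": 0, "rx": 0, "ry": 0, "rz": 0},
  {"x": 0, "y": 0, "z": 0, "rx": 0, "ry": 0, "rz": 0},
  {"x": 0, "y": 0, "z": 0, "rx": 0, "ry": 0, "rz": 0},
  {"x": 0, "y": 0, "z": 0, "rx": 0, "ry": 0, "rz": 0},
  {"x": 0, "y": 0, "z": 0, "rx": 0, "ry": 0, "rz": 0},
  {"x": 0, "y": 0, "z": 0, "rx": 0, "ry": 0, "rz": 0},
], claw=1)

```text
time: 8.07
tool_pos: [0.4057, 0.3557, 0.0064]
ee_rot: [3.137, -0.002, 1.859]
wrist_force: [0.6, -0.2, 0.3]
width: 0.0862
```

>>> jog_arm([
  {"x": 0, "y": 0, "z": 0.003, "rx": 0, "ry": 0, "rz": 0},
  {"x": 0, "y": 0, "z": 0.003, "rx": 0, "ry": 0, "rz": 0},
  {"x": 0, "y": 0, "z": 0.003, "rx": 0, "ry": 0, "rz": 0},
  {"x": 0, "y": 0, "z": 0, "rx": 0, "ry": 0, "rz": 0},
])

```text
time: 8.4
tool_pos: [0.4058, 0.3558, -0.0034]
ee_rot: [3.137, -0.002, 1.859]
wrist_force: [-0.0, 0.1, -0.4]
width: 0.094
```

>>> jog_arm([
  {"x": 0, "y": 0, "z": 0.004, "rx": 0, "ry": 0, "rz": 0},
  {"x": 0, "y": 0, "z": 0.004, "rx": 0, "ry": 0, "rz": 0},
  {"x": 0, "y": 0, "z": 0.004, "rx": 0, "ry": 0, "rz": 0},
  {"x": 0, "y": 0, "z": 0.003, "rx": 0, "ry": 0, "rz": 0},
  {"x": 0, "y": 0, "z": 0, "rx": 0, "ry": 0, "rz": 0},
])

```text
time: 8.82
tool_pos: [0.4054, 0.3555, -0.0208]
ee_rot: [3.138, -0.001, 1.859]
wrist_force: [-0.1, 0.0, -0.3]
width: 0.0939
```

>>> jog_arm([
  {"x": 0, "y": 0, "z": 0.003, "rx": 0, "ry": 0, "rz": 0},
  {"x": 0, "y": 0, "z": 0.003, "rx": 0, "ry": 0, "rz": 0},
  {"x": 0, "y": 0, "z": 0.002, "rx": 0, "ry": 0, "rz": 0},
  {"x": 0, "y": 0, "z": 0, "rx": 0, "ry": 0, "rz": 0},
])

```text
time: 9.15
tool_pos: [0.4053, 0.3555, -0.0299]
ee_rot: [3.138, -0.001, 1.859]
wrist_force: [0.6, -0.1, -0.3]
width: 0.0939
```

```bash
python3 wr.py w5 wrist "" 1.5; python3 wr.py s5 scene "(200,60,200,150)" 4
```

```text
9.2 [ 0.4054  0.3555 -0.0297] [ 3.138e+00 -1.000e-03  1.859e+00] 0.0943 [0.4 0.  0.2]
9.25 [ 0.4056  0.3556 -0.0294] [ 3.138e+00 -1.000e-03  1.859e+00] 0.0937 [-0.8  0.2  1. ]
```

The fingers now straddle the model. I'll feel for the bench in 2 mm steps.

>>> jog_arm([
  {"x": 0, "y": 0, "z": 0.002, "rx": 0, "ry": 0, "rz": 0},
  {"x": 0, "y": 0, "z": 0.002, "rx": 0, "ry": 0, "rz": 0},
  {"x": 0, "y": 0, "z": 0, "rx": 0, "ry": 0, "rz": 0},
])

```text
time: 9.5
tool_pos: [0.4061, 0.356, -0.0331]
ee_rot: [3.136, -0.002, 1.859]
wrist_force: [-0.6, 0.5, 0.4]
width: 0.0939
```

>>> jog_arm([
  {"x": 0, "y": 0, "z": 0.0015, "rx": 0, "ry": 0, "rz": 0},
  {"x": 0, "y": 0, "z": 0.0015, "rx": 0, "ry": 0, "rz": 0},
])

```text
time: 9.67
tool_pos: [0.4064, 0.3563, -0.0359]
ee_rot: [3.135, -0.002, 1.859]
wrist_force: [0.7, -0.6, 0.2]
width: 0.0938
```

>>> jog_arm([
  {"x": 0, "y": 0, "z": 0.0015, "rx": 0, "ry": 0, "rz": 0},
  {"x": 0, "y": 0, "z": 0, "rx": 0, "ry": 0, "rz": 0},
])

```text
time: 9.83
tool_pos: [0.4062, 0.3561, -0.0379]
ee_rot: [3.136, -0.002, 1.859]
wrist_force: [-0.5, -0.6, -0.0]
width: 0.0944
```

>>> jog_arm([
  {"x": 0, "y": 0, "z": 0.0015, "rx": 0, "ry": 0, "rz": 0},
  {"x": 0, "y": 0, "z": 0, "rx": 0, "ry": 0, "rz": 0},
])

```text
time: 10.0
tool_pos: [0.4066, 0.3564, -0.0391]
ee_rot: [3.135, -0.002, 1.859]
wrist_force: [0.2, 0.5, 0.3]
width: 0.0938
```

>>> jog_arm([
  {"x": 0, "y": 0, "z": 0.0015, "rx": 0, "ry": 0, "rz": 0},
  {"x": 0, "y": 0, "z": 0, "rx": 0, "ry": 0, "rz": 0},
])

```text
time: 10.17
tool_pos: [0.4069, 0.3566, -0.0388]
ee_rot: [3.134, -0.002, 1.859]
wrist_force: [0.3, -0.6, -0.4]
width: 0.0942
```

>>> jog_arm([
  {"x": 0, "y": 0, "z": 0.0015, "rx": 0, "ry": 0, "rz": 0},
  {"x": 0, "y": 0, "z": 0, "rx": 0, "ry": 0, "rz": 0},
])

```text
time: 10.33
tool_pos: [0.4076, 0.3571, -0.039]
ee_rot: [3.133, -0.003, 1.859]
wrist_force: [-0.7, -0.5, 0.5]
width: 0.0945
```

```bash
python3 -c "
from bench import robot
o=robot.get_obs()
for k in o: print(k,o[k])"; python3 wr.py s6 scene "(260,100,70,55)" 10
```

```text
time 10.3333
joint_positions [ 6.15163093e-01  1.93980830e-01  1.67246184e+00 -4.78155652e-04
  1.26590615e+00 -1.24379775e+00]
qvel [ 0.00070996 -0.0039975  -0.00391301  0.00224415 -0.0052253   0.00037576]
joint_torque [ 1.09164117e-03 -3.50899959e+01 -2.67681563e+01 -9.94214206e-04
  9.96129541e-02  9.66324995e-03]
tool_pos [ 0.40757668  0.35709382 -0.03899131]
ee_rot [ 3.13269173e+00 -2.53591609e-03  1.85911356e+00]
wrist_force [-0.69391349 -0.50650354  0.51637345]
wrist_torque [ 0.01324689 -0.00940193  0.00514465]
width 0.09454542463459392
10.3833 [ 0.4077  0.3572 -0.0391] [ 3.132e+00 -3.000e-03  1.859e+00] 0.0938 [0.6 0.7 0.9]
```

Run:
```python
import pickle;from h import *
p=pickle.load(open("s6.pkl","rb"))
for z in (0,.005,.01,.02): print(z,(w2pix(p,[.423,.306,z])-[260,100])*10,(w2pix(p,[.421,.311,z])-[260,100])*10)
```

```text
0 [292.73807693 361.00866219] [294.94452055 351.33820539]
0.005 [293.26700658 349.57916342] [295.47705337 339.91397357]
0.01 [293.79826032 338.09944416] [296.01192068 328.43966069]
0.02 [294.86780159 314.98801439] [297.08872046 305.3394687 ]
```

The fingertip is at bench level (s6 (296,360) projects to z≈0) and the reported z stalls at -0.039. So real tip height = reported z + 0.039, and I'll use that from here. Next I lift about 5 mm, recentre and close.

```bash
cat >> h.py <<'E'
OFF=.039
def gor(pos,yaw,n=None):  # real tip position
    go([pos[0],pos[1],pos[2]-OFF],yaw,n)
E
python3 -c "
from h import *
gor([.4055,.3548,.005],np.radians(106.6),1)"
```

```text
1 [{"x": -0.0016, "y": -0.0027, "z": -0.0052, "rx": 0.52, "ry": -0.15, "rz": -0.08}]
```

>>> jog_arm([
  {"x": -0.0005, "y": -0.001, "z": -0.003, "rx": 0.5, "ry": -0.1, "rz": 0},
  {"x": -0.001, "y": -0.0015, "z": -0.002, "rx": 0, "ry": 0, "rz": 0},
  {"x": 0, "y": 0, "z": 0, "rx": 0, "ry": 0, "rz": 0},
])

```text
time: 10.63
tool_pos: [0.405, 0.3544, -0.0349]
ee_rot: [-3.14, -0.0, 1.859]
wrist_force: [0.5, 0.4, -0.8]
width: 0.0941
```

>>> jog_arm([
  {"x": 0, "y": 0, "z": 0, "rx": 0, "ry": 0, "rz": 0},
  {"x": 0, "y": 0, "z": 0, "rx": 0, "ry": 0, "rz": 0},
  {"x": 0, "y": 0, "z": 0, "rx": 0, "ry": 0, "rz": 0},
  {"x": 0, "y": 0, "z": 0, "rx": 0, "ry": 0, "rz": 0},
  {"x": 0, "y": 0, "z": 0, "rx": 0, "ry": 0, "rz": 0},
  {"x": 0, "y": 0, "z": 0, "rx": 0, "ry": 0, "rz": 0},
  {"x": 0, "y": 0, "z": 0, "rx": 0, "ry": 0, "rz": 0},
  {"x": 0, "y": 0, "z": 0, "rx": 0, "ry": 0, "rz": 0},
], claw=0)

```text
time: 11.3
tool_pos: [0.4046, 0.3533, -0.0358]
ee_rot: [-3.138, 0.001, 1.859]
wrist_force: [0.8, 0.2, 0.4]
width: 0.0554
```

>>> jog_arm([
  {"x": 0, "y": 0, "z": -0.005, "rx": 0, "ry": 0, "rz": 0},
  {"x": 0, "y": 0, "z": -0.015, "rx": 0, "ry": 0, "rz": 0},
  {"x": 0, "y": 0, "z": -0.02, "rx": 0, "ry": 0, "rz": 0},
  {"x": 0, "y": 0, "z": -0.02, "rx": 0, "ry": 0, "rz": 0},
  {"x": 0, "y": 0, "z": -0.01, "rx": 0, "ry": 0, "rz": 0},
  {"x": 0, "y": 0, "z": 0, "rx": 0, "ry": 0, "rz": 0},
])

```text
time: 11.8
tool_pos: [0.4013, 0.352, 0.0335]
ee_rot: [-3.129, 0.003, 1.859]
wrist_force: [0.3, 0.0, -1.9]
width: 0.0547
```

```bash
python3 wr.py w7 wrist "" 1.5;  python3 -c "
from h import *
gor([.5586,.1668,.085],np.radians(98.05),8)"
```

```text
11.85 [0.401  0.3518 0.0327] [-3.128e+00  3.000e-03  1.859e+00] 0.055 [-1.  -0.  -1.6]
8 [{"x": -0.0278, "y": 0.0123, "z": -0.0018, "rx": -0.1, "rz": 1.06}, {"x": -0.0275, "y": 0.0128, "z": -0.0017, "rx": -0.1, "rz": 1.06}, {"x": -0.0273, "y": 0.0133, "z": -0.0017, "rx": -0.1, "rz": 1.06}, {"x": -0.027, "y": 0.0138, "z": -0.0017, "rx": -0.1, "rz": 1.06}, {"x": -0.0268, "y": 0.0143, "z": -0.0017, "rx": -0.1, "rz": 1.06}, {"x": -0.0265, "y": 0.0148, "z": -0.0017, "rx": -0.1, "rz": 1.06}, {"x": -0.0262, "y": 0.0153, "z": -0.0017, "rx": -0.1, "rz": 1.06}, {"x": -0.026, "y": 0.0158, "z": -0.0017, "rx": -0.1, "rz": 1.06}]
```

Model C is held, seen at (380,355) between the fingers. Next it goes over plate slot x=62.

>>> jog_arm([
  {"x": -0.014, "y": 0.006, "z": -0.004, "rx": 0, "ry": 0, "rz": 1},
  {"x": -0.027, "y": 0.012, "z": -0.004, "rx": 0, "ry": 0, "rz": 1},
  {"x": -0.027, "y": 0.013, "z": -0.003, "rx": -0.2, "ry": 0, "rz": 1.1},
  {"x": -0.027, "y": 0.014, "z": -0.002, "rx": -0.2, "ry": 0, "rz": 1.1},
  {"x": -0.027, "y": 0.014, "z": 0, "rx": -0.2, "ry": 0, "rz": 1.1},
  {"x": -0.027, "y": 0.015, "z": 0, "rx": 0, "ry": 0, "rz": 1.1},
  {"x": -0.026, "y": 0.015, "z": 0, "rx": 0, "ry": 0, "rz": 1.1},
  {"x": -0.013, "y": 0.008, "z": 0, "rx": 0, "ry": 0, "rz": 0.5},
  {"x": -0.004, "y": 0.002, "z": 0, "rx": 0, "ry": 0, "rz": 0},
  {"x": 0, "y": 0, "z": 0, "rx": 0, "ry": 0, "rz": 0},
  {"x": 0, "y": 0, "z": 0, "rx": 0, "ry": 0, "rz": 0},
])

```text
time: 12.77
tool_pos: [0.5359, 0.1778, 0.0289]
ee_rot: [-3.115, 0.006, 1.717]
wrist_force: [0.3, 0.8, -1.6]
width: 0.055
```

```bash
python3 -c "
from h import *
gor([.5586,.1668,.05],np.radians(98.05),4)"
```

```text
4 [{"x": -0.0035, "y": 0.0053, "z": 0.0043, "rx": -0.38, "ry": 0.08, "rz": 0.08}, {"x": -0.0035, "y": 0.0053, "z": 0.0044, "rx": -0.38, "ry": 0.08, "rz": 0.08}, {"x": -0.0035, "y": 0.0053, "z": 0.0044, "rx": -0.38, "ry": 0.08, "rz": 0.08}, {"x": -0.0035, "y": 0.0053, "z": 0.0044, "rx": -0.38, "ry": 0.08, "rz": 0.08}]
```

>>> jog_arm([
  {"x": -0.004, "y": 0.006, "z": 0, "rx": -0.4, "ry": 0.1, "rz": 0.1},
  {"x": -0.004, "y": 0.006, "z": 0.004, "rx": -0.4, "ry": 0.1, "rz": 0.1},
  {"x": -0.003, "y": 0.005, "z": 0.006, "rx": -0.4, "ry": 0.1, "rz": 0},
  {"x": -0.002, "y": 0.003, "z": 0.004, "rx": -0.3, "ry": 0, "rz": 0},
  {"x": 0, "y": 0, "z": 0, "rx": 0, "ry": 0, "rz": 0},
  {"x": 0, "y": 0, "z": 0, "rx": 0, "ry": 0, "rz": 0},
])

```text
time: 13.27
tool_pos: [0.5557, 0.1711, 0.0114]
ee_rot: [-3.141, -0.001, 1.72]
wrist_force: [0.1, -0.7, -1.9]
width: 0.0551
```

```bash
python3 wr.py w8 wrist "" 1.5;python3 -c "
from h import *
gor([.5586,.1668,.05],np.radians(98.05),2)"
```

```text
13.3167 [0.5556 0.1711 0.0113] [-3.14e+00 -1.00e-03  1.72e+00] 0.0551 [ 0.  -0.3 -2. ]
2 [{"x": -0.0023, "y": 0.0012, "z": 0.0001, "rz": 0.26}, {"x": -0.0023, "y": 0.0012, "z": 0.0001, "rz": 0.26}]
```

>>> jog_arm([
  {"x": -0.003, "y": 0.001, "z": 0, "rx": 0, "ry": 0, "rz": 0.3},
  {"x": -0.002, "y": 0.001, "z": 0.004, "rx": 0, "ry": 0, "rz": 0.2},
  {"x": 0, "y": 0, "z": 0.006, "rx": 0, "ry": 0, "rz": 0},
  {"x": 0, "y": 0, "z": 0.006, "rx": 0, "ry": 0, "rz": 0},
  {"x": 0, "y": 0, "z": 0.003, "rx": 0, "ry": 0, "rz": 0},
  {"x": 0, "y": 0, "z": 0, "rx": 0, "ry": 0, "rz": 0},
  {"x": 0, "y": 0, "z": 0, "rx": 0, "ry": 0, "rz": 0},
])

```text
time: 13.9
tool_pos: [0.5584, 0.1664, -0.0094]
ee_rot: [-3.141, -0.001, 1.711]
wrist_force: [0.3, 0.1, -2.7]
width: 0.0547
```

```bash
python3 -c "
from h import *
gor([.5586,.1668,.026],np.radians(98.05),2)"
```

```text
2 {"x": 0.0002, "y": 0.0001, "z": 0.0018}
```

>>> jog_arm([
  {"x": 0, "y": 0, "z": 0.0015, "rx": 0, "ry": 0, "rz": 0},
  {"x": 0, "y": 0, "z": 0.0015, "rx": 0, "ry": 0, "rz": 0},
  {"x": 0, "y": 0, "z": 0.001, "rx": 0, "ry": 0, "rz": 0},
])

```text
time: 14.15
tool_pos: [0.5585, 0.1666, -0.0135]
ee_rot: [-3.141, -0.002, 1.711]
wrist_force: [-0.6, -0.4, -0.6]
width: 0.055
```

>>> jog_arm([
  {"x": 0, "y": 0, "z": 0.0007, "rx": 0, "ry": 0, "rz": 0},
  {"x": 0, "y": 0, "z": 0, "rx": 0, "ry": 0, "rz": 0},
])

```text
time: 14.32
tool_pos: [0.5588, 0.1666, -0.0135]
ee_rot: [3.141, -0.001, 1.711]
wrist_force: [-0.2, 0.1, -1.2]
width: 0.0548
```

>>> jog_arm([
  {"x": 0, "y": 0, "z": 0, "rx": 0, "ry": 0, "rz": 0},
  {"x": 0, "y": 0, "z": 0, "rx": 0, "ry": 0, "rz": 0},
  {"x": 0, "y": 0, "z": 0, "rx": 0, "ry": 0, "rz": 0},
  {"x": 0, "y": 0, "z": 0, "rx": 0, "ry": 0, "rz": 0},
  {"x": 0, "y": 0, "z": -0.004, "rx": 0, "ry": 0, "rz": 0},
  {"x": 0, "y": 0, "z": -0.015, "rx": 0, "ry": 0, "rz": 0},
  {"x": 0, "y": 0, "z": -0.025, "rx": 0, "ry": 0, "rz": 0},
  {"x": 0, "y": 0, "z": -0.03, "rx": 0, "ry": 0, "rz": 0},
  {"x": 0, "y": 0, "z": -0.02, "rx": 0, "ry": 0, "rz": 0},
], claw=0.78)

```text
time: 15.07
tool_pos: [0.5554, 0.1658, 0.0795]
ee_rot: [-3.132, -0.001, 1.711]
wrist_force: [0.9, 0.1, 0.9]
width: 0.0732
```

```bash
python3 wr.py w9 wrist "" 1.5;python3 wr.py t9 top "(100,90,280,160)" 2.8 model_a
```

```text
15.1167 [0.558  0.1664 0.0839] [-3.140e+00 -1.000e-03  1.711e+00] 0.0733 [0.5 0.8 3.2]
model_a [([287, 149, 24, 20], 0.72), ([279, 188, 14, 15], 0.71), ([197, 171, 7, 11], 0.55)]
15.2167 [0.5563 0.166  0.0789] [-3.135e+00 -1.000e-03  1.711e+00] 0.0734 [-0.9  0.6 -0.5]
```

Model C stands flat in its slot at w9 (380,295), square to the plate. Next I look at models A and B.

```bash
python3 -c "
from h import *
gor([.56,-.17,.26],np.radians(90),11)"
```

```text
11 [{"x": -0.0303, "y": -0.004, "z": -0.0129, "rz": 0.73}, {"x": -0.0303, "y": -0.0036, "z": -0.0129, "rz": 0.73}, {"x": -0.0304, "y": -0.0032, "z": -0.0129, "rz": 0.73}, {"x": -0.0304, "y": -0.0028, "z": -0.0129, "rz": 0.73}, {"x": -0.0304, "y": -0.0024, "z": -0.0129, "rz": 0.73}, {"x": -0.0305, "y": -0.002, "z": -0.0129, "rz": 0.73}, {"x": -0.0305, "y": -0.0017, "z": -0.0129, "rz": 0.73}, {"x": -0.0305, "y": -0.0013, "z": -0.0129, "rz": 0.73}, {"x": -0.0305, "y": -0.0009, "z": -0.0129, "rz": 0.73}, {"x": -0.0305, "y": -0.0005, "z": -0.0129, "rz": 0.73}, {"x": -0.0305, "y": -0.0001, "z": -0.0129, "rz": 0.73}]
```

>>> jog_arm([
  {"x": -0.01, "y": -0.003, "z": -0.02, "rx": 0, "ry": 0, "rz": 0.7},
  {"x": -0.03, "y": -0.003, "z": -0.02, "rx": 0, "ry": 0, "rz": 0.8},
  {"x": -0.035, "y": -0.003, "z": -0.02, "rx": 0, "ry": 0, "rz": 0.8},
  {"x": -0.035, "y": -0.003, "z": -0.015, "rx": 0, "ry": 0, "rz": 0.8},
  {"x": -0.035, "y": -0.002, "z": -0.015, "rx": 0, "ry": 0, "rz": 0.8},
  {"x": -0.035, "y": -0.002, "z": -0.015, "rx": 0, "ry": 0, "rz": 0.8},
  {"x": -0.035, "y": -0.002, "z": -0.015, "rx": 0, "ry": 0, "rz": 0.8},
  {"x": -0.035, "y": -0.001, "z": -0.01, "rx": 0, "ry": 0, "rz": 0.8},
  {"x": -0.035, "y": -0.001, "z": -0.005, "rx": 0, "ry": 0, "rz": 0.8},
  {"x": -0.03, "y": 0, "z": -0.003, "rx": 0, "ry": 0, "rz": 0.5},
  {"x": -0.01, "y": 0, "z": 0, "rx": 0, "ry": 0, "rz": 0},
  {"x": 0, "y": 0, "z": 0, "rx": 0, "ry": 0, "rz": 0},
], claw=1)

```text
time: 16.22
tool_pos: [0.5512, -0.172, 0.1922]
ee_rot: [-3.091, -0.005, 1.578]
wrist_force: [0.3, 1.4, -0.0]
width: 0.0942
```

```bash
python3 wr.py w10 wrist "" 1.5 model_a cup brush slab brush_tip
```

```text
model_a [([207, 196, 51, 53], 0.88), ([497, 154, 15, 55], 0.87), ([250, 72, 54, 57], 0.62)]
cup [([72, 160, 67, 63], 0.63)]
brush [([72, 0, 98, 80], 0.71)]
slab [([33, 0, 166, 109], 0.92), ([205, 196, 50, 53], 0.63)]
brush_tip [([70, 0, 104, 75], 0.62)]
16.5167 [ 0.5521 -0.1682  0.1945] [-3.094 -0.004  1.584] 0.0938 [0.1 0.1 0.1]
```

The wrist picture shows A at (418,150) with its flat back facing right, B at (345,330) with its back facing lower left, the cup at (160,288), and the slab and brush at upper left.

```bash
python3 - <<'E'
import pickle;from h import *
p=pickle.load(open("w10.pkl","rb"))
save(p,"w10a",(245,62,65,75),8);save(p,"w10b",(197,188,65,65),8)
E
cat >> h.py <<'E'
def mod(p,o,s,b1,b2,n1,n2):
    f=lambda q:pix2w(p,o[0]+q[0]/s-.5+.5/s,o[1]+q[1]/s-.5+.5/s,.016)
    B1,B2,N1,N2=map(f,(b1,b2,n1,n2));b=B2-B1;m=(B1+B2)/2;N=(N1+N2)/2
    nr=np.array([-b[1],b[0],0]);nr/=np.linalg.norm(nr)
    if nr@(N-m)<0:nr=-nr
    print("backlen",np.linalg.norm(b).round(4),"depth",(nr@(N-m)).round(4),"nose dir",np.degrees(np.arctan2(nr[1],nr[0])).round(1),"to nose mid",np.degrees(np.arctan2(*(N-m)[1::-1])).round(1),"centre from back",(m+nr*.0285)[:2].round(4),"mid",((m+N)/2)[:2].round(4))
E
python3 - <<'E'
import pickle;from h import *
p=pickle.load(open("w10.pkl","rb"))
mod(p,(245,62),8,(474,140),(354,542),(63,245),(63,382))
mod(p,(197,188),8,(55,282),(355,458),(262,72),(375,105))
mod(p,(197,188),8,(55,282),(355,458),(262,72),(462,195))
f=lambda u,v,z:pix2w(p,u/1.5-.3,v/1.5-.3,z).round(4)
print("cup rim c",f(158,289,.045),f(112,288,.045),f(203,290,.045))
# plate right: free-end and end corners
print("plate",f(718,36,.028),f(709,374,.028))
E
```

```text
backlen 0.0614 depth 0.0525 nose dir -105.0 to nose mid -94.4 centre from back [ 0.4651 -0.1468] mid [ 0.4704 -0.1459]
backlen 0.0588 depth 0.0519 nose dir 147.9 to nose mid 158.9 centre from back [ 0.617  -0.1966] mid [ 0.6165 -0.2022]
backlen 0.0588 depth 0.0492 nose dir 147.9 to nose mid 147.8 centre from back [ 0.617  -0.1966] mid [ 0.6203 -0.1986]
cup rim c [ 0.5769 -0.3491  0.045 ] [ 0.5763 -0.3858  0.045 ] [ 0.5774 -0.3132  0.045 ]
plate [0.3834 0.0794 0.028 ] [0.6555 0.1194 0.028 ]
```

The nose tip is a vertex on the back's axis, and the side lengths are symmetric about it. That gives A at (.465,-.147) with axis -105°, and B at (.617,-.197) with axis 148°. I go for A with a jaw yaw of 75°.

```bash
python3 -c "
from h import *
gor([.4651,-.1468,.05],np.radians(75),8)"
```

```text
8 [{"x": 0.0027, "y": -0.0097, "z": 0.0234, "rx": -0.34, "rz": 1.97}, {"x": 0.0024, "y": -0.01, "z": 0.0234, "rx": -0.34, "rz": 1.97}, {"x": 0.002, "y": -0.0102, "z": 0.0233, "rx": -0.34, "rz": 1.97}, {"x": 0.0017, "y": -0.0104, "z": 0.0233, "rx": -0.34, "rz": 1.97}, {"x": 0.0013, "y": -0.0106, "z": 0.0232, "rx": -0.34, "rz": 1.97}, {"x": 0.0009, "y": -0.0108, "z": 0.0231, "rx": -0.34, "rz": 1.97}, {"x": 0.0005, "y": -0.0109, "z": 0.0231, "rx": -0.34, "rz": 1.97}, {"x": 0.0002, "y": -0.0111, "z": 0.023, "rx": -0.34, "rz": 1.97}]
```

>>> jog_arm([
  {"x": 0.002, "y": -0.006, "z": 0.012, "rx": -0.5, "ry": 0, "rz": 2},
  {"x": 0.002, "y": -0.01, "z": 0.023, "rx": -0.5, "ry": 0, "rz": 2},
  {"x": 0.002, "y": -0.01, "z": 0.025, "rx": -0.5, "ry": 0, "rz": 2},
  {"x": 0.002, "y": -0.0105, "z": 0.025, "rx": -0.5, "ry": 0, "rz": 2},
  {"x": 0.002, "y": -0.0105, "z": 0.025, "rx": -0.5, "ry": 0, "rz": 2},
  {"x": 0.001, "y": -0.011, "z": 0.025, "rx": -0.2, "ry": 0, "rz": 2},
  {"x": 0.001, "y": -0.011, "z": 0.02, "rx": 0, "ry": 0, "rz": 2},
  {"x": 0, "y": -0.008, "z": 0.012, "rx": 0, "ry": 0, "rz": 1.5},
  {"x": 0, "y": -0.004, "z": 0.006, "rx": 0, "ry": 0, "rz": 0.5},
  {"x": 0, "y": 0, "z": 0, "rx": 0, "ry": 0, "rz": 0},
  {"x": 0, "y": 0, "z": 0, "rx": 0, "ry": 0, "rz": 0},
])

```text
time: 17.43
tool_pos: [0.4715, -0.1315, 0.0192]
ee_rot: [3.128, -0.001, 1.315]
wrist_force: [1.1, 0.2, 0.4]
width: 0.0941
```

```bash
python3 wr.py w11 wrist "" 1.5;python3 -c "
from h import *
gor([.4651,-.1468,.05],np.radians(75),2)"
```

```text
17.4833 [ 0.4718 -0.1317  0.0195] [ 3.127e+00 -1.000e-03  1.315e+00] 0.0942 [ 0.7 -0.2 -0.4]
2 [{"x": -0.0082, "y": -0.0014, "z": 0.0042, "rx": 0.41, "rz": 0.18}, {"x": -0.0082, "y": -0.0013, "z": 0.0042, "rx": 0.41, "rz": 0.18}]
```

Run:
```python
import pickle;from h import *
p=pickle.load(open("w11.pkl","rb"))
mod(p,(0,0),1.5,(407,249),(403,366),(296,308),(296,308))
```

```text
backlen 0.062 depth 0.0541 nose dir -105.6 to nose mid -105.6 centre from back [ 0.4647 -0.1461] mid [ 0.4651 -0.1447]
```

>>> jog_arm([
  {"x": -0.007, "y": -0.001, "z": 0.004, "rx": 0.4, "ry": 0, "rz": 0.2},
  {"x": -0.006, "y": -0.001, "z": 0.006, "rx": 0.3, "ry": 0, "rz": 0.1},
  {"x": -0.002, "y": 0, "z": 0.006, "rx": 0, "ry": 0, "rz": 0},
  {"x": 0, "y": 0, "z": 0, "rx": 0, "ry": 0, "rz": 0},
  {"x": 0, "y": 0, "z": 0, "rx": 0, "ry": 0, "rz": 0},
])

```text
time: 17.9
tool_pos: [0.4708, -0.1494, 0.0064]
ee_rot: [3.131, 0.0, 1.311]
wrist_force: [-0.4, -0.5, -0.6]
width: 0.0937
```

```bash
python3 -c "
from h import *
gor([.4651,-.1468,.005],np.radians(75),5)"
```

```text
5 [{"x": 0.0002, "y": -0.0013, "z": 0.0081, "rx": 0.12}, {"x": 0.0002, "y": -0.0013, "z": 0.0081, "rx": 0.12}, {"x": 0.0002, "y": -0.0013, "z": 0.0081, "rx": 0.12}, {"x": 0.0002, "y": -0.0013, "z": 0.0081, "rx": 0.12}, {"x": 0.0002, "y": -0.0013, "z": 0.0081, "rx": 0.12}]
```

>>> jog_arm([
  {"x": 0, "y": -0.002, "z": 0.005, "rx": 0.2, "ry": 0, "rz": 0},
  {"x": 0.001, "y": -0.002, "z": 0.007, "rx": 0.2, "ry": 0, "rz": 0},
  {"x": 0.001, "y": -0.001, "z": 0.007, "rx": 0.2, "ry": 0, "rz": 0},
  {"x": 0, "y": -0.001, "z": 0.007, "rx": 0, "ry": 0, "rz": 0},
  {"x": 0, "y": -0.001, "z": 0.006, "rx": 0, "ry": 0, "rz": 0},
  {"x": 0, "y": 0, "z": 0.003, "rx": 0, "ry": 0, "rz": 0},
  {"x": 0, "y": 0, "z": 0, "rx": 0, "ry": 0, "rz": 0},
  {"x": 0, "y": 0, "z": 0, "rx": 0, "ry": 0, "rz": 0},
])

```text
time: 18.57
tool_pos: [0.4632, -0.1449, -0.0336]
ee_rot: [-3.138, -0.001, 1.311]
wrist_force: [0.0, -0.1, 0.1]
width: 0.0938
```

```bash
python3 -c "
from h import *
gor([.4651,-.1462,.005],np.radians(75),1)"
```

```text
1 {"x": -0.0008, "y": 0.0022, "z": 0.0004, "rx": -0.21, "rz": 0.1}
```

>>> jog_arm([
  {"x": -0.001, "y": 0.002, "z": 0.0005, "rx": -0.2, "ry": 0, "rz": 0.1},
  {"x": 0, "y": 0, "z": 0, "rx": 0, "ry": 0, "rz": 0},
  {"x": 0, "y": 0, "z": 0, "rx": 0, "ry": 0, "rz": 0},
  {"x": 0, "y": 0, "z": 0, "rx": 0, "ry": 0, "rz": 0},
  {"x": 0, "y": 0, "z": 0, "rx": 0, "ry": 0, "rz": 0},
  {"x": 0, "y": 0, "z": 0, "rx": 0, "ry": 0, "rz": 0},
  {"x": 0, "y": 0, "z": 0, "rx": 0, "ry": 0, "rz": 0},
  {"x": 0, "y": 0, "z": 0, "rx": 0, "ry": 0, "rz": 0},
], claw=0)

```text
time: 19.23
tool_pos: [0.4663, -0.147, -0.0327]
ee_rot: [3.138, -0.0, 1.309]
wrist_force: [-0.5, 0.1, -0.3]
width: 0.0549
```

>>> jog_arm([
  {"x": 0, "y": 0, "z": -0.004, "rx": 0, "ry": 0, "rz": 0},
  {"x": 0, "y": 0, "z": -0.012, "rx": 0, "ry": 0, "rz": 0},
  {"x": 0, "y": 0, "z": -0.018, "rx": 0, "ry": 0, "rz": 0},
  {"x": 0, "y": 0, "z": -0.02, "rx": 0, "ry": 0, "rz": 0},
  {"x": 0, "y": 0, "z": -0.02, "rx": 0, "ry": 0, "rz": 0},
  {"x": 0, "y": 0, "z": -0.01, "rx": 0, "ry": 0, "rz": 0},
  {"x": 0, "y": 0, "z": 0, "rx": 0, "ry": 0, "rz": 0},
])

```text
time: 19.82
tool_pos: [0.4627, -0.1455, 0.0522]
ee_rot: [-3.136, -0.001, 1.309]
wrist_force: [0.9, -0.3, -0.6]
width: 0.0546
```

```bash
python3 wr.py w12 wrist "" 1.5;python3 -c "
from h import *
gor([.4863,.1566,.11],np.radians(98.05),10)"
```

```text
19.8667 [ 0.4623 -0.1454  0.0513] [-3.135e+00 -1.000e-03  1.309e+00] 0.0546 [ 0.6 -1.  -1.2]
10 [{"x": 0.0298, "y": -0.0055, "z": -0.0019, "rz": -2.31}, {"x": 0.03, "y": -0.0043, "z": -0.0019, "rz": -2.31}, {"x": 0.0301, "y": -0.0031, "z": -0.0019, "rz": -2.31}, {"x": 0.0302, "y": -0.0019, "z": -0.0019, "rz": -2.31}, {"x": 0.0303, "y": -0.0007, "z": -0.0019, "rz": -2.31}, {"x": 0.0303, "y": 0.0006, "z": -0.0019, "rz": -2.31}, {"x": 0.0302, "y": 0.0018, "z": -0.0019, "rz": -2.31}, {"x": 0.0301, "y": 0.003, "z": -0.002, "rz": -2.31}, {"x": 0.03, "y": 0.0042, "z": -0.002, "rz": -2.31}, {"x": 0.0298, "y": 0.0054, "z": -0.002, "rz": -2.31}]
```

Model A is held. Moving to the middle slot.

>>> jog_arm([
  {"x": 0.012, "y": -0.004, "z": -0.003, "rx": 0, "ry": 0, "rz": -1.5},
  {"x": 0.028, "y": -0.005, "z": -0.003, "rx": 0, "ry": 0, "rz": -2.3},
  {"x": 0.03, "y": -0.004, "z": -0.003, "rx": 0, "ry": 0, "rz": -2.3},
  {"x": 0.03, "y": -0.002, "z": -0.002, "rx": 0, "ry": 0, "rz": -2.3},
  {"x": 0.03, "y": -0.001, "z": -0.002, "rx": 0, "ry": 0, "rz": -2.3},
  {"x": 0.03, "y": 0, "z": -0.002, "rx": 0, "ry": 0, "rz": -2.3},
  {"x": 0.03, "y": 0.001, "z": -0.002, "rx": 0, "ry": 0, "rz": -2.3},
  {"x": 0.03, "y": 0.003, "z": -0.002, "rx": 0, "ry": 0, "rz": -2.3},
  {"x": 0.03, "y": 0.004, "z": -0.002, "rx": 0, "ry": 0, "rz": -2.3},
  {"x": 0.022, "y": 0.004, "z": 0, "rx": 0, "ry": 0, "rz": -1.5},
  {"x": 0.008, "y": 0, "z": 0, "rx": 0, "ry": 0, "rz": 0},
  {"x": 0, "y": 0, "z": 0, "rx": 0, "ry": 0, "rz": 0},
])

```text
time: 20.87
tool_pos: [0.4637, 0.1568, 0.0583]
ee_rot: [-3.107, -0.014, 1.711]
wrist_force: [-0.4, 1.1, -2.0]
width: 0.0547
```

```bash
python3 wr.py w13 wrist "" 1.5;python3 -c "
from h import *
gor([.4863,.1566,.055],np.radians(98.05),4)"
```

```text
20.9167 [0.4636 0.1559 0.0581] [-3.106 -0.013  1.71 ] 0.0547 [-0.6  0.  -1.8]
4 [{"x": -0.0007, "y": 0.006, "z": 0.0103, "rx": -0.51, "ry": -0.19}, {"x": -0.0007, "y": 0.0059, "z": 0.0104, "rx": -0.51, "ry": -0.19}, {"x": -0.0007, "y": 0.0058, "z": 0.0104, "rx": -0.51, "ry": -0.19}, {"x": -0.0006, "y": 0.0057, "z": 0.0105, "rx": -0.51, "ry": -0.19}]
```

Run:
```python
import pickle;from h import *
p=pickle.load(open("w13.pkl","rb"))
f=lambda u,v,z:pix2w(p,u/1.5-.3,v/1.5-.3,z)
a,b=f(263,126,.028),f(479,125,.028);print(a,b,np.linalg.norm(a-b),np.degrees(np.arctan2(*(b-a)[1::-1])),(a+b)/2)
# back of placed C: corner x positions
```

```text
[0.3817773  0.08634962 0.028     ] [0.36593702 0.19420491 0.028     ] 0.10901228562182581 98.35507440313138 [0.37385716 0.14027726 0.028     ]
```

>>> jog_arm([
  {"x": -0.001, "y": 0.004, "z": 0, "rx": -0.5, "ry": -0.2, "rz": 0},
  {"x": -0.001, "y": 0.007, "z": 0.003, "rx": -0.5, "ry": -0.2, "rz": 0},
  {"x": -0.001, "y": 0.006, "z": 0.006, "rx": -0.5, "ry": -0.2, "rz": 0},
  {"x": 0, "y": 0.004, "z": 0.008, "rx": -0.3, "ry": 0, "rz": 0},
  {"x": 0, "y": 0.002, "z": 0.008, "rx": 0, "ry": 0, "rz": 0},
  {"x": 0, "y": 0, "z": 0.005, "rx": 0, "ry": 0, "rz": 0},
  {"x": 0, "y": 0, "z": 0, "rx": 0, "ry": 0, "rz": 0},
  {"x": 0, "y": 0, "z": 0, "rx": 0, "ry": 0, "rz": 0},
])

```text
time: 21.58
tool_pos: [0.4876, 0.1492, 0.0214]
ee_rot: [-3.136, 0.001, 1.701]
wrist_force: [-0.6, -0.0, -1.2]
width: 0.0545
```

```bash
python3 -c "
from h import *
gor([.4863,.1566,.033],np.radians(98.05),4)"
```

```text
4 [{"x": 0.0019, "z": 0.0069, "rx": -0.09, "rz": -0.15}, {"x": 0.0019, "z": 0.0069, "rx": -0.09, "rz": -0.15}, {"x": 0.0019, "z": 0.0069, "rx": -0.09, "rz": -0.15}, {"x": 0.0019, "z": 0.0069, "rx": -0.09, "rz": -0.15}]
```

>>> jog_arm([
  {"x": 0.003, "y": 0, "z": 0.003, "rx": 0, "ry": 0, "rz": -0.3},
  {"x": 0.003, "y": 0, "z": 0.006, "rx": 0, "ry": 0, "rz": -0.3},
  {"x": 0.001, "y": 0, "z": 0.006, "rx": 0, "ry": 0, "rz": 0},
  {"x": 0, "y": 0, "z": 0.004, "rx": 0, "ry": 0, "rz": 0},
  {"x": 0, "y": 0, "z": 0, "rx": 0, "ry": 0, "rz": 0},
  {"x": 0, "y": 0, "z": 0, "rx": 0, "ry": 0, "rz": 0},
])

```text
time: 22.08
tool_pos: [0.4863, 0.1571, 0.0006]
ee_rot: [-3.136, 0.001, 1.713]
wrist_force: [0.2, -0.0, -1.5]
width: 0.0545
```

```bash
python3 wr.py w14 wrist "" 1.5;python3 -c "
from h import *
gor([.4863,.1566,.029],np.radians(98.05),1)"
```

```text
22.1333 [0.4862 0.1571 0.0006] [-3.136e+00  1.000e-03  1.713e+00] 0.0547 [-0.   0.1 -1.6]
1 [{"x": -0.0005, "y": 0.0001, "z": 0.0106, "rx": -0.34, "ry": 0.06, "rz": 0.1}]
```

Run:
```python
import pickle;from h import *
p=pickle.load(open("w14.pkl","rb"))
f=lambda u,v,z:pix2w(p,u/1.5-.3,v/1.5-.3,z)
pin=np.array([.620,.1755]);ax=np.array([np.cos(np.radians(188.05)),np.sin(np.radians(188.05))])
pl=lambda w:((w[:2]-pin)@ax, ax[0]*(w[1]-pin[1])-ax[1]*(w[0]-pin[0]))
print("C top edge",pl(f(340,416,.038)),"A low",pl(f(400,438,.050)),pl(f(440,425,.050)),"A high",pl(f(400,265,.036)))
```

```text
C top edge (np.float64(0.10279589340105204), np.float64(0.016411364418710127)) A low (np.float64(0.1000921914652248), np.float64(-0.009306975772284762)) (np.float64(0.1062833362605494), np.float64(-0.025588704540715476)) A high (np.float64(0.17019720910228575), np.float64(-0.008859700729379485))
```

>>> jog_arm([
  {"x": -0.0005, "y": -0.003, "z": 0.001, "rx": -0.3, "ry": 0, "rz": 0.1},
  {"x": 0, "y": -0.001, "z": 0.003, "rx": 0, "ry": 0, "rz": 0},
  {"x": 0, "y": 0, "z": 0.003, "rx": 0, "ry": 0, "rz": 0},
  {"x": 0, "y": 0, "z": 0.002, "rx": 0, "ry": 0, "rz": 0},
  {"x": 0, "y": 0, "z": 0, "rx": 0, "ry": 0, "rz": 0},
])

```text
time: 22.55
tool_pos: [0.4824, 0.1559, -0.0083]
ee_rot: [3.14, 0.001, 1.711]
wrist_force: [-0.0, 0.2, -2.2]
width: 0.0548
```

```bash
python3 wr.py w15 wrist "(150,170,200,150)" 4;python3 -c "
from h import *
gor([.4823,.156,.0282],np.radians(98.05),1)"
```

```text
22.6 [ 0.4825  0.156  -0.0081] [3.140e+00 1.000e-03 1.711e+00] 0.0549 [-1.5 -0.1 -0.9]
1 {"x": 0.0001, "y": -0.0002, "z": 0.0027, "rx": 0.11, "ry": 0.06}
```

There is a clear gap between A and C. Lowering and releasing.

>>> jog_arm([
  {"x": 0, "y": 0, "z": 0.0015, "rx": 0, "ry": 0, "rz": 0},
  {"x": 0, "y": 0, "z": 0.001, "rx": 0, "ry": 0, "rz": 0},
  {"x": 0, "y": 0, "z": 0, "rx": 0, "ry": 0, "rz": 0},
])

```text
time: 22.85
tool_pos: [0.4829, 0.156, -0.0106]
ee_rot: [3.139, 0.001, 1.711]
wrist_force: [0.9, -0.3, -1.0]
width: 0.0547
```

>>> jog_arm([
  {"x": 0, "y": 0, "z": 0.0008, "rx": 0, "ry": 0, "rz": 0},
  {"x": 0, "y": 0, "z": 0, "rx": 0, "ry": 0, "rz": 0},
])

```text
time: 23.02
tool_pos: [0.4833, 0.156, -0.0105]
ee_rot: [3.138, 0.001, 1.711]
wrist_force: [0.3, 0.1, -1.5]
width: 0.0545
```

>>> jog_arm([
  {"x": 0, "y": 0, "z": 0, "rx": 0, "ry": 0, "rz": 0},
  {"x": 0, "y": 0, "z": 0, "rx": 0, "ry": 0, "rz": 0},
  {"x": 0, "y": 0, "z": 0, "rx": 0, "ry": 0, "rz": 0},
  {"x": 0, "y": 0, "z": 0, "rx": 0, "ry": 0, "rz": 0},
  {"x": 0, "y": 0, "z": -0.004, "rx": 0, "ry": 0, "rz": 0},
  {"x": 0, "y": 0, "z": -0.015, "rx": 0, "ry": 0, "rz": 0},
  {"x": 0, "y": 0, "z": -0.025, "rx": 0, "ry": 0, "rz": 0},
  {"x": 0, "y": 0, "z": -0.03, "rx": 0, "ry": 0, "rz": 0},
  {"x": 0, "y": 0, "z": -0.03, "rx": 0, "ry": 0, "rz": 0},
  {"x": 0, "y": 0, "z": -0.01, "rx": 0, "ry": 0, "rz": 0},
  {"x": 0, "y": 0, "z": 0, "rx": 0, "ry": 0, "rz": 0},
], claw=0.78)

```text
time: 23.93
tool_pos: [0.4819, 0.1559, 0.1076]
ee_rot: [3.141, 0.001, 1.711]
wrist_force: [-0.5, -0.6, -0.1]
width: 0.0734
```

```bash
python3 wr.py w16 wrist "" 1.5;python3 -c "
from h import *
gor([.617,-.1966,.14],np.radians(-32.1),19)"
```

```text
23.9833 [0.4818 0.1558 0.1069] [-3.142e+00  1.000e-03  1.711e+00] 0.0735 [ 1.2 -0.2  0.7]
19 [{"x": -0.0194, "y": 0.0045, "z": 0.0003, "rz": 6.85}, {"x": -0.0187, "y": 0.0067, "z": 0.0003, "rz": 6.85}, {"x": -0.0178, "y": 0.0089, "z": 0.0003, "rz": 6.85}, {"x": -0.0166, "y": 0.011, "z": 0.0003, "rz": 6.85}, {"x": -0.0151, "y": 0.0129, "z": 0.0003, "rz": 6.85}, {"x": -0.0135, "y": 0.0146, "z": 0.0003, "rz": 6.85}, {"x": -0.0117, "y": 0.0161, "z": 0.0003, "rz": 6.85}, {"x": -0.0097, "y": 0.0174, "z": 0.0003, "rz": 6.85}, {"x": -0.0075, "y": 0.0184, "z": 0.0003, "rz": 6.85}, {"x": -0.0053, "y": 0.0192, "z": 0.0003, "rz": 6.85}, {"x": -0.003, "y": 0.0196, "z": 0.0003, "rz": 6.85}, {"x": -0.0006, "y": 0.0199, "z": 0.0003, "rz": 6.85}, {"x": 0.0018, "y": 0.0198, "z": 0.0003, "rz": 6.85}, {"x": 0.0041, "y": 0.0194, "z": 0.0003, "rz": 6.85}, {"x": 0.0064, "y": 0.0188, "z": 0.0003, "rz": 6.85}, {"x": 0.0086, "y": 0.0179, "z": 0.0003, "rz": 6.85}, {"x": 0.0107, "y": 0.0167, "z": 0.0003, "rz": 6.85}, {"x": 0.0126, "y": 0.0154, "z": 0.0003, "rz": 6.85}, {"x": 0.0144, "y": 0.0137, "z": 0.0003, "rz": 6.85}]
```

A stands flat beside C at w16 (383,275), with a gap between them. Next is B, which needs a jaw yaw of -32° because of the wrist range.

>>> jog_arm([
  {"x": -0.01, "y": 0.003, "z": 0, "rx": 0, "ry": 0, "rz": 5},
  {"x": -0.019, "y": 0.006, "z": 0, "rx": 0, "ry": 0, "rz": 6.8},
  {"x": -0.018, "y": 0.009, "z": 0, "rx": 0, "ry": 0, "rz": 6.8},
  {"x": -0.017, "y": 0.011, "z": 0, "rx": 0, "ry": 0, "rz": 6.8},
  {"x": -0.015, "y": 0.013, "z": 0, "rx": 0, "ry": 0, "rz": 6.8},
  {"x": -0.013, "y": 0.015, "z": 0, "rx": 0, "ry": 0, "rz": 6.8},
  {"x": -0.012, "y": 0.016, "z": 0, "rx": 0, "ry": 0, "rz": 6.8},
  {"x": -0.01, "y": 0.017, "z": 0, "rx": 0, "ry": 0, "rz": 6.8},
  {"x": -0.007, "y": 0.018, "z": 0, "rx": 0, "ry": 0, "rz": 6.8},
  {"x": -0.005, "y": 0.019, "z": 0, "rx": 0, "ry": 0, "rz": 6.8},
  {"x": -0.003, "y": 0.02, "z": 0, "rx": 0, "ry": 0, "rz": 6.8},
  {"x": -0.001, "y": 0.02, "z": 0, "rx": 0, "ry": 0, "rz": 6.8},
], claw=1)

```text
time: 24.98
tool_pos: [0.5531, -0.0621, 0.0764]
ee_rot: [-3.128, 0.04, 0.259]
wrist_force: [0.9, -0.2, -0.4]
width: 0.094
```

```bash
python3 -c "
from h import *
gor([.617,-.1966,.14],np.radians(-32.1),7)"
```

```text
7 [{"x": 0.0038, "y": 0.0209, "z": -0.004, "ry": 0.35, "rz": 6.7}, {"x": 0.0062, "y": 0.0203, "z": -0.0039, "ry": 0.35, "rz": 6.7}, {"x": 0.0085, "y": 0.0194, "z": -0.0039, "ry": 0.35, "rz": 6.7}, {"x": 0.0108, "y": 0.0183, "z": -0.0039, "ry": 0.35, "rz": 6.7}, {"x": 0.0129, "y": 0.0169, "z": -0.0038, "ry": 0.35, "rz": 6.7}, {"x": 0.0148, "y": 0.0153, "z": -0.0037, "ry": 0.35, "rz": 6.7}, {"x": 0.0165, "y": 0.0134, "z": -0.0036, "ry": 0.35, "rz": 6.7}]
```

>>> jog_arm([
  {"x": 0.004, "y": 0.02, "z": -0.005, "rx": 0, "ry": 0.4, "rz": 6.5},
  {"x": 0.006, "y": 0.02, "z": -0.005, "rx": 0, "ry": 0.4, "rz": 6.5},
  {"x": 0.0085, "y": 0.019, "z": -0.004, "rx": 0, "ry": 0.4, "rz": 6.5},
  {"x": 0.011, "y": 0.018, "z": -0.004, "rx": 0, "ry": 0.4, "rz": 6.5},
  {"x": 0.012, "y": 0.015, "z": -0.004, "rx": 0, "ry": 0.4, "rz": 6.5},
  {"x": 0.012, "y": 0.012, "z": -0.003, "rx": 0, "ry": 0.3, "rz": 6},
  {"x": 0.01, "y": 0.008, "z": 0, "rx": 0, "ry": 0, "rz": 4},
  {"x": 0.004, "y": 0.003, "z": 0, "rx": 0, "ry": 0, "rz": 1},
  {"x": 0, "y": 0, "z": 0, "rx": 0, "ry": 0, "rz": 0},
  {"x": 0, "y": 0, "z": 0, "rx": 0, "ry": 0, "rz": 0},
])

```text
time: 25.82
tool_pos: [0.6017, -0.1925, 0.0689]
ee_rot: [3.131, 0.044, -0.547]
wrist_force: [-0.2, 0.9, -0.4]
width: 0.094
```

```bash
python3 wr.py w17 wrist "" 1.5 model_b;python3 -c "
from h import *
gor([.617,-.1966,.09],np.radians(-32.1),4)"
```

```text
model_b [([244, 148, 65, 77], 0.9)]
25.9167 [ 0.6017 -0.192   0.0693] [ 3.131  0.043 -0.546] 0.094 [-0.1  0.5 -0.6]
4 [{"x": 0.0041, "y": -0.001, "z": 0.0044, "rx": 0.15, "ry": 0.62, "rz": 0.2}, {"x": 0.004, "y": -0.001, "z": 0.0045, "rx": 0.15, "ry": 0.62, "rz": 0.2}, {"x": 0.004, "y": -0.0011, "z": 0.0045, "rx": 0.15, "ry": 0.62, "rz": 0.2}, {"x": 0.0039, "y": -0.0011, "z": 0.0045, "rx": 0.15, "ry": 0.62, "rz": 0.2}]
```

Run:
```python
import pickle;from h import *
p=pickle.load(open("w17.pkl","rb"))
save(p,"w17a",(235,138,80,85),7)
mod(p,(0,0),1.5,(463,231),(457,325),(369,283),(369,283))
```

```text
backlen 0.0581 depth 0.0539 nose dir 148.0 to nose mid 151.8 centre from back [ 0.6171 -0.1976] mid [ 0.6175 -0.2   ]
```

>>> jog_arm([
  {"x": 0.004, "y": 0, "z": 0.005, "rx": 0.2, "ry": 0.7, "rz": 0.2},
  {"x": 0.004, "y": 0, "z": 0.008, "rx": 0.2, "ry": 0.7, "rz": 0.2},
  {"x": 0.004, "y": 0, "z": 0.01, "rx": 0.2, "ry": 0.6, "rz": 0.2},
  {"x": 0.003, "y": 0, "z": 0.01, "rx": 0, "ry": 0.5, "rz": 0.2},
  {"x": 0.001, "y": 0, "z": 0.01, "rx": 0, "ry": 0, "rz": 0},
  {"x": 0, "y": 0, "z": 0.008, "rx": 0, "ry": 0, "rz": 0},
  {"x": 0, "y": 0, "z": 0.004, "rx": 0, "ry": 0, "rz": 0},
  {"x": 0, "y": 0, "z": 0, "rx": 0, "ry": 0, "rz": 0},
  {"x": 0, "y": 0, "z": 0, "rx": 0, "ry": 0, "rz": 0},
])

```text
time: 26.67
tool_pos: [0.6159, -0.1949, 0.0114]
ee_rot: [-3.139, -0.006, -0.55]
wrist_force: [0.1, -0.9, -0.5]
width: 0.0938
```

```bash
python3 -c "
from h import *
gor([.617,-.1985,.005],np.radians(-32.1),5)"
```

```text
5 [{"x": 0.0005, "y": 0.0005, "z": 0.0091, "ry": -0.07, "rz": 0.11}, {"x": 0.0005, "y": 0.0005, "z": 0.0091, "ry": -0.07, "rz": 0.11}, {"x": 0.0005, "y": 0.0005, "z": 0.0091, "ry": -0.07, "rz": 0.11}, {"x": 0.0005, "y": 0.0005, "z": 0.0091, "ry": -0.07, "rz": 0.11}, {"x": 0.0006, "y": 0.0005, "z": 0.0091, "ry": -0.07, "rz": 0.11}]
```

>>> jog_arm([
  {"x": 0.001, "y": 0.001, "z": 0.006, "rx": 0, "ry": -0.2, "rz": 0.3},
  {"x": 0.001, "y": 0.001, "z": 0.008, "rx": 0, "ry": -0.2, "rz": 0.2},
  {"x": 0.0005, "y": 0, "z": 0.008, "rx": 0, "ry": 0, "rz": 0},
  {"x": 0, "y": 0, "z": 0.008, "rx": 0, "ry": 0, "rz": 0},
  {"x": 0, "y": 0, "z": 0.007, "rx": 0, "ry": 0, "rz": 0},
  {"x": 0, "y": 0, "z": 0.003, "rx": 0, "ry": 0, "rz": 0},
  {"x": 0, "y": 0, "z": 0, "rx": 0, "ry": 0, "rz": 0},
  {"x": 0, "y": 0, "z": 0, "rx": 0, "ry": 0, "rz": 0},
])

```text
time: 27.33
tool_pos: [0.6179, -0.1987, -0.0323]
ee_rot: [-3.139, 0.0, -0.56]
wrist_force: [0.1, -0.1, 1.0]
width: 0.094
```

```bash
python3 -c "
from h import *
gor([.617,-.1985,.005],np.radians(-32.1),1)"; python3 wr.py w18 wrist "" 1.5
```

```text
1 {"x": -0.0008, "y": 0.0003, "z": 0.0017, "rx": -0.15}
27.3833 [ 0.6178 -0.1987 -0.0323] [-3.139  0.    -0.56 ] 0.0939 [ 0.3 -0.7 -0.6]
```

B is well centred between the fingers, so I close.

>>> jog_arm([
  {"x": 0, "y": 0, "z": 0.001, "rx": 0, "ry": 0, "rz": 0},
  {"x": 0, "y": 0, "z": 0, "rx": 0, "ry": 0, "rz": 0},
  {"x": 0, "y": 0, "z": 0, "rx": 0, "ry": 0, "rz": 0},
  {"x": 0, "y": 0, "z": 0, "rx": 0, "ry": 0, "rz": 0},
  {"x": 0, "y": 0, "z": 0, "rx": 0, "ry": 0, "rz": 0},
  {"x": 0, "y": 0, "z": 0, "rx": 0, "ry": 0, "rz": 0},
  {"x": 0, "y": 0, "z": 0, "rx": 0, "ry": 0, "rz": 0},
  {"x": 0, "y": 0, "z": 0, "rx": 0, "ry": 0, "rz": 0},
], claw=0)

```text
time: 28.05
tool_pos: [0.6192, -0.1991, -0.0311]
ee_rot: [-3.138, -0.004, -0.56]
wrist_force: [0.9, 0.4, 0.5]
width: 0.0542
```

>>> jog_arm([
  {"x": 0, "y": 0, "z": -0.004, "rx": 0, "ry": 0, "rz": 0},
  {"x": 0, "y": 0, "z": -0.012, "rx": 0, "ry": 0, "rz": 0},
  {"x": 0, "y": 0, "z": -0.02, "rx": 0, "ry": 0, "rz": 0},
  {"x": 0, "y": 0, "z": -0.025, "rx": 0, "ry": 0, "rz": 0},
  {"x": 0, "y": 0, "z": -0.025, "rx": 0, "ry": 0, "rz": 0},
  {"x": 0, "y": 0, "z": -0.015, "rx": 0, "ry": 0, "rz": 0},
  {"x": 0, "y": 0, "z": -0.005, "rx": 0, "ry": 0, "rz": 0},
])

```text
time: 28.63
tool_pos: [0.6149, -0.1976, 0.0772]
ee_rot: [-3.14, 0.008, -0.56]
wrist_force: [0.1, -0.7, -1.0]
width: 0.0545
```

```bash
python3 wr.py w19 wrist "(150,150,220,165)" 3;python3 -c "
from h import *
gor([.411,.146,.12],np.radians(98.05-180),13)"
```

```text
28.6833 [ 0.6155 -0.1979  0.0781] [-3.14   0.006 -0.56 ] 0.0546 [ 0.2  0.4 -1.4]
13 [{"x": -0.0274, "y": -0.0141, "rz": 3.84}, {"x": -0.0283, "y": -0.0122, "z": -0.0001, "rz": 3.84}, {"x": -0.029, "y": -0.0103, "z": -0.0001, "rz": 3.84}, {"x": -0.0296, "y": -0.0083, "z": -0.0001, "rz": 3.84}, {"x": -0.0301, "y": -0.0063, "z": -0.0001, "rz": 3.84}, {"x": -0.0305, "y": -0.0043, "z": -0.0001, "rz": 3.84}, {"x": -0.0307, "y": -0.0022, "z": -0.0001, "rz": 3.84}, {"x": -0.0308, "y": -0.0002, "z": -0.0001, "rz": 3.84}, {"x": -0.0307, "y": 0.0019, "z": -0.0002, "rz": 3.84}, {"x": -0.0305, "y": 0.0039, "z": -0.0002, "rz": 3.84}, {"x": -0.0302, "y": 0.006, "z": -0.0002, "rz": 3.84}, {"x": -0.0297, "y": 0.008, "z": -0.0002, "rz": 3.84}, {"x": -0.0291, "y": 0.0099, "z": -0.0002, "rz": 3.84}]
```

>>> jog_arm([
  {"x": -0.014, "y": -0.008, "z": 0, "rx": 0, "ry": 0, "rz": 2.5},
  {"x": -0.028, "y": -0.013, "z": 0, "rx": 0, "ry": 0, "rz": 3.8},
  {"x": -0.029, "y": -0.011, "z": 0, "rx": 0, "ry": 0, "rz": 3.8},
  {"x": -0.03, "y": -0.009, "z": 0, "rx": 0, "ry": 0, "rz": 3.8},
  {"x": -0.03, "y": -0.007, "z": 0, "rx": 0, "ry": 0, "rz": 3.8},
  {"x": -0.03, "y": -0.005, "z": 0, "rx": 0, "ry": 0, "rz": 3.8},
  {"x": -0.031, "y": -0.003, "z": 0, "rx": 0, "ry": 0, "rz": 3.8},
  {"x": -0.031, "y": -0.001, "z": 0, "rx": 0, "ry": 0, "rz": 3.8},
  {"x": -0.031, "y": 0.001, "z": 0, "rx": 0, "ry": 0, "rz": 3.8},
  {"x": -0.03, "y": 0.003, "z": 0, "rx": 0, "ry": 0, "rz": 3.8},
  {"x": -0.03, "y": 0.005, "z": 0, "rx": 0, "ry": 0, "rz": 3.8},
  {"x": -0.024, "y": 0.006, "z": 0, "rx": 0, "ry": 0, "rz": 3.5},
])

```text
time: 29.68
tool_pos: [0.4296, 0.1128, 0.0699]
ee_rot: [3.125, 0.008, -1.377]
wrist_force: [0.2, 0.0, -1.6]
width: 0.0543
```

```bash
python3 -c "
from h import *
gor([.4116,.146,.09],np.radians(98.05-180),4)"
```

```text
4 [{"x": -0.009, "y": 0.0027, "z": 0.0048, "rx": 0.24, "ry": 0.11, "rz": 0.77}, {"x": -0.0089, "y": 0.0029, "z": 0.0048, "rx": 0.24, "ry": 0.11, "rz": 0.77}, {"x": -0.0089, "y": 0.003, "z": 0.0048, "rx": 0.24, "ry": 0.11, "rz": 0.77}, {"x": -0.0089, "y": 0.0032, "z": 0.0048, "rx": 0.24, "ry": 0.11, "rz": 0.77}]
```

>>> jog_arm([
  {"x": -0.012, "y": 0.004, "z": 0.002, "rx": 0.4, "ry": 0.2, "rz": 1.2},
  {"x": -0.007, "y": 0.004, "z": 0.004, "rx": 0.3, "ry": 0.2, "rz": 0.8},
  {"x": -0.003, "y": 0.001, "z": 0.004, "rx": 0, "ry": 0, "rz": 0},
  {"x": 0, "y": 0, "z": 0, "rx": 0, "ry": 0, "rz": 0},
  {"x": 0, "y": 0, "z": 0, "rx": 0, "ry": 0, "rz": 0},
])

```text
time: 30.1
tool_pos: [0.4096, 0.1378, 0.0562]
ee_rot: [3.131, 0.002, -1.406]
wrist_force: [1.2, -0.2, -1.5]
width: 0.0546
```

```bash
python3 wr.py w20 wrist "" 1.5;python3 -c "
from h import *
gor([.4116,.146,.055],np.radians(98.05-180),4)"
```

```text
30.15 [0.4096 0.1376 0.0561] [ 3.130e+00  2.000e-03 -1.407e+00] 0.0546 [ 0.4  0.4 -1.9]
4 [{"x": -0.002, "y": -0.0009, "z": 0.01, "rx": 0.16, "rz": 0.34}, {"x": -0.002, "y": -0.0009, "z": 0.01, "rx": 0.16, "rz": 0.34}, {"x": -0.002, "y": -0.0009, "z": 0.01, "rx": 0.16, "rz": 0.34}, {"x": -0.002, "y": -0.0008, "z": 0.01, "rx": 0.16, "rz": 0.34}]
```

>>> jog_arm([
  {"x": -0.004, "y": -0.002, "z": 0.003, "rx": 0.3, "ry": 0, "rz": 0.7},
  {"x": -0.003, "y": -0.001, "z": 0.006, "rx": 0.3, "ry": 0, "rz": 0.5},
  {"x": -0.001, "y": -0.001, "z": 0.009, "rx": 0, "ry": 0, "rz": 0.2},
  {"x": 0, "y": 0, "z": 0.009, "rx": 0, "ry": 0, "rz": 0},
  {"x": 0, "y": 0, "z": 0.009, "rx": 0, "ry": 0, "rz": 0},
  {"x": 0, "y": 0, "z": 0.005, "rx": 0, "ry": 0, "rz": 0},
  {"x": 0, "y": 0, "z": 0, "rx": 0, "ry": 0, "rz": 0},
  {"x": 0, "y": 0, "z": 0, "rx": 0, "ry": 0, "rz": 0},
])

```text
time: 30.82
tool_pos: [0.4136, 0.1443, 0.0093]
ee_rot: [3.139, 0.001, -1.439]
wrist_force: [-0.0, 0.3, -1.8]
width: 0.0542
```

```bash
python3 wr.py w21 wrist "" 1.5;python3 -c "
from h import *
gor([.4116,.146,.033],np.radians(98.05-180),2)"
```

```text
30.8667 [0.4135 0.1443 0.0093] [ 3.139e+00  1.000e-03 -1.439e+00] 0.0546 [-0.2  0.5 -1.3]
2 [{"x": -0.001, "y": 0.0008, "z": 0.0076, "rx": 0.07, "rz": -0.24}, {"x": -0.001, "y": 0.0008, "z": 0.0076, "rx": 0.07, "rz": -0.24}]
```

Run:
```python
import pickle;from h import *
p=pickle.load(open("w21.pkl","rb"))
f=lambda u,v,z:pix2w(p,u/1.5-.3,v/1.5-.3,z)
pin=np.array([.620,.1755]);ax=np.array([np.cos(np.radians(188.05)),np.sin(np.radians(188.05))])
pl=lambda w:(((w[:2]-pin)@ax).round(4), (ax[0]*(w[1]-pin[1])-ax[1]*(w[0]-pin[0])).round(4))
print("A low",pl(f(340,258,.038)),"A hi",pl(f(345,85,.038)),"C edge",pl(f(400,52,.038)))
print("B hi",pl(f(395,264,.041)),"B lo",pl(f(400,434,.065)),pl(f(400,434,.06)))
print("end lip",pl(f(320,408,.028)),"lip inner right",pl(f(505,290,.028)),"left",pl(f(255,290,.028)))
o=np.array([.4135,.1443]);print("tcp",pl(o))
```

```text
A low (np.float64(0.1723), np.float64(-0.0149)) A hi (np.float64(0.1062), np.float64(-0.0109)) C edge (np.float64(0.0951), np.float64(0.0095))
B hi (np.float64(0.1743), np.float64(0.0077)) B lo (np.float64(0.2377), np.float64(0.009)) (np.float64(0.2412), np.float64(0.0092))
end lip (np.float64(0.2485), np.float64(-0.0277)) lip inner right (np.float64(0.19), np.float64(0.0567)) left (np.float64(0.1891), np.float64(-0.0538))
tcp (np.float64(0.2088), np.float64(0.002))
```

A spans plate x 106-172, and B will span about 177-244, inside the lip at 247. Lowering.

>>> jog_arm([
  {"x": -0.001, "y": 0.001, "z": 0.004, "rx": 0, "ry": 0, "rz": -0.2},
  {"x": -0.001, "y": 0.001, "z": 0.006, "rx": 0, "ry": 0, "rz": -0.2},
  {"x": 0, "y": 0, "z": 0.004, "rx": 0, "ry": 0, "rz": 0},
  {"x": 0, "y": 0, "z": 0, "rx": 0, "ry": 0, "rz": 0},
  {"x": 0, "y": 0, "z": 0, "rx": 0, "ry": 0, "rz": 0},
])

```text
time: 31.28
tool_pos: [0.4121, 0.1465, -0.0049]
ee_rot: [-3.141, 0.001, -1.431]
wrist_force: [0.3, -0.2, -1.6]
width: 0.0546
```

```bash
python3 -c "
from h import *
gor([.4116,.146,.029],np.radians(98.05-180),2)"
```

```text
2 {"x": 0.0002, "y": 0.0003, "z": 0.0025}
```

>>> jog_arm([
  {"x": 0, "y": 0.0005, "z": 0.0015, "rx": 0, "ry": 0, "rz": 0},
  {"x": 0, "y": 0, "z": 0.0015, "rx": 0, "ry": 0, "rz": 0},
  {"x": 0, "y": 0, "z": 0.001, "rx": 0, "ry": 0, "rz": 0},
  {"x": 0, "y": 0, "z": 0, "rx": 0, "ry": 0, "rz": 0},
])

```text
time: 31.62
tool_pos: [0.4119, 0.1465, -0.0088]
ee_rot: [-3.14, 0.001, -1.431]
wrist_force: [0.3, 1.0, -1.8]
width: 0.0545
```

>>> jog_arm([
  {"x": 0, "y": 0, "z": 0.0008, "rx": 0, "ry": 0, "rz": 0},
  {"x": 0, "y": 0, "z": 0, "rx": 0, "ry": 0, "rz": 0},
])

```text
time: 31.78
tool_pos: [0.4124, 0.1466, -0.009]
ee_rot: [-3.139, 0.001, -1.431]
wrist_force: [-1.4, 0.2, -1.2]
width: 0.0547
```

>>> jog_arm([
  {"x": 0, "y": 0, "z": 0.0008, "rx": 0, "ry": 0, "rz": 0},
  {"x": 0, "y": 0, "z": 0, "rx": 0, "ry": 0, "rz": 0},
])

```text
time: 31.95
tool_pos: [0.4129, 0.1467, -0.009]
ee_rot: [-3.138, 0.001, -1.431]
wrist_force: [0.1, -0.3, -1.1]
width: 0.0545
```

>>> jog_arm([
  {"x": 0, "y": 0, "z": 0, "rx": 0, "ry": 0, "rz": 0},
  {"x": 0, "y": 0, "z": 0, "rx": 0, "ry": 0, "rz": 0},
  {"x": 0, "y": 0, "z": 0, "rx": 0, "ry": 0, "rz": 0},
  {"x": 0, "y": 0, "z": 0, "rx": 0, "ry": 0, "rz": 0},
  {"x": 0, "y": 0, "z": -0.004, "rx": 0, "ry": 0, "rz": 0},
  {"x": 0, "y": 0, "z": -0.015, "rx": 0, "ry": 0, "rz": 0},
  {"x": 0, "y": 0, "z": -0.025, "rx": 0, "ry": 0, "rz": 0},
  {"x": 0, "y": 0, "z": -0.03, "rx": 0, "ry": 0, "rz": 0},
  {"x": 0, "y": 0, "z": -0.03, "rx": 0, "ry": 0, "rz": 0},
  {"x": 0, "y": 0, "z": -0.015, "rx": 0, "ry": 0, "rz": 0},
  {"x": 0, "y": 0, "z": 0, "rx": 0, "ry": 0, "rz": 0},
], claw=0.78)

```text
time: 32.87
tool_pos: [0.4113, 0.1461, 0.1149]
ee_rot: [-3.141, 0.001, -1.431]
wrist_force: [1.5, 0.3, 0.4]
width: 0.0733
```

```bash
python3 wr.py w22 wrist "" 1.5;python3 wr.py s22 scene "(200,80,200,150)" 4
```

```text
32.9167 [0.4109 0.146  0.1137] [ 3.141e+00  1.000e-03 -1.431e+00] 0.0735 [-0.3  0.7 -0.7]
32.9667 [0.4096 0.1458 0.1117] [ 3.137e+00  1.000e-03 -1.431e+00] 0.073 [ 0.1  0.1 -0.2]
```

All three models stand flat on the plate. To push, I'll close the fingers and go outside the plate's left edge at plate x≈200.

```bash
python3 -c "
from h import *
gor([.409,.245,.13],np.radians(-82),5)"
```

```text
5 {"x": -0.0197, "y": -0.0027, "z": 0.0041, "rx": 0.05}
```

>>> jog_arm([
  {"x": -0.02, "y": -0.003, "z": 0, "rx": 0, "ry": 0, "rz": 0},
  {"x": -0.025, "y": -0.003, "z": 0.002, "rx": 0, "ry": 0, "rz": 0},
  {"x": -0.025, "y": -0.003, "z": 0.006, "rx": 0, "ry": 0, "rz": 0},
  {"x": -0.018, "y": -0.003, "z": 0.01, "rx": 0, "ry": 0, "rz": 0},
  {"x": -0.006, "y": 0, "z": 0.01, "rx": 0, "ry": 0, "rz": 0},
  {"x": 0, "y": 0, "z": 0.01, "rx": 0, "ry": 0, "rz": 0},
  {"x": 0, "y": 0, "z": 0.01, "rx": 0, "ry": 0, "rz": 0},
  {"x": 0, "y": 0, "z": 0.01, "rx": 0, "ry": 0, "rz": 0},
  {"x": 0, "y": 0, "z": 0.01, "rx": 0, "ry": 0, "rz": 0},
  {"x": 0, "y": 0, "z": 0.006, "rx": 0, "ry": 0, "rz": 0},
  {"x": 0, "y": 0, "z": 0, "rx": 0, "ry": 0, "rz": 0},
  {"x": 0, "y": 0, "z": 0, "rx": 0, "ry": 0, "rz": 0},
], claw=0)

```text
time: 33.97
tool_pos: [0.3981, 0.2346, 0.0163]
ee_rot: [3.112, -0.009, -1.438]
wrist_force: [0.1, -1.2, -0.1]
width: 0.0006
```

```bash
python3 -c "
from h import *
gor([.409,.240,.011],np.radians(-82),6)"
```

```text
6 [{"x": -0.0007, "y": -0.0021, "z": 0.0073, "rx": 0.28, "ry": -0.09, "rz": -0.07}, {"x": -0.0007, "y": -0.0021, "z": 0.0073, "rx": 0.28, "ry": -0.09, "rz": -0.07}, {"x": -0.0007, "y": -0.0021, "z": 0.0073, "rx": 0.28, "ry": -0.09, "rz": -0.07}, {"x": -0.0007, "y": -0.002, "z": 0.0074, "rx": 0.28, "ry": -0.09, "rz": -0.07}, {"x": -0.0007, "y": -0.002, "z": 0.0074, "rx": 0.28, "ry": -0.09, "rz": -0.07}, {"x": -0.0007, "y": -0.002, "z": 0.0074, "rx": 0.28, "ry": -0.09, "rz": -0.07}]
```

>>> jog_arm([
  {"x": -0.001, "y": -0.003, "z": 0.004, "rx": 0.4, "ry": -0.1, "rz": 0},
  {"x": -0.001, "y": -0.003, "z": 0.008, "rx": 0.4, "ry": -0.1, "rz": 0},
  {"x": -0.001, "y": -0.002, "z": 0.009, "rx": 0.4, "ry": -0.1, "rz": 0},
  {"x": -0.001, "y": -0.002, "z": 0.009, "rx": 0.3, "ry": 0, "rz": 0},
  {"x": 0, "y": -0.001, "z": 0.008, "rx": 0, "ry": 0, "rz": 0},
  {"x": 0, "y": 0, "z": 0.004, "rx": 0, "ry": 0, "rz": 0},
  {"x": 0, "y": 0, "z": 0, "rx": 0, "ry": 0, "rz": 0},
  {"x": 0, "y": 0, "z": 0, "rx": 0, "ry": 0, "rz": 0},
])

```text
time: 34.63
tool_pos: [0.4134, 0.2408, -0.026]
ee_rot: [-3.133, -0.001, -1.44]
wrist_force: [-0.0, -0.2, 0.6]
width: 0.0005
```

```bash
cat > arc.py <<'E'
import sys,json
from h import *
from bench import robot
pin=np.array([.620,.1755])
def pose(h,L,y,z=.011):
    a=np.radians(h);ax=np.array([np.cos(a),np.sin(a)]);ay=np.array([-ax[1],ax[0]])
    p=pin+L*ax+y*ay;return np.array([p[0],p[1],z-OFF]),np.radians(h-270)
def arc(h0,h1,n,L,y,z=.011):
    o=robot.get_obs();P=np.array(o["tool_pos"]);M=R.from_euler('xyz',o["ee_rot"]);rows=[]
    for i in range(1,n+1):
        q,yaw=pose(h0+(h1-h0)*i/n,L,y,z);G=R.from_euler('xyz',[np.pi,0,yaw])
        t=M.inv().apply(q-P);w=np.degrees((M.inv()*G).as_rotvec());rows.append([*(t*1000).round(1),*w.round(2)]);P,M=q,G
    for r in rows: print(r)
if __name__=="__main__":
    a=[float(x) for x in sys.argv[1:]];arc(a[0],a[1],int(a[2]),a[3],a[4],*(a[5:]))
E
python3 -c "
from arc import *
o=robot.get_obs();w=o['tool_pos'];print(w,o['ee_rot'])
a=np.radians(188.05);ax=np.array([np.cos(a),np.sin(a)]);ay=np.array([-ax[1],ax[0]]);print((w[:2]-pin)@ax,(w[:2]-pin)@ay)"
python3 arc.py 188.05 188.05 1 200 0 2>/dev/null | head -0; python3 arc.py 188.05 192 3 .2 -.0675
```

```text
[ 0.41335053  0.24082173 -0.02595708] [-3.13307227e+00 -8.58628226e-04 -1.44004949e+00]
0.19546572194251227 -0.09361667790571361
[np.float64(30.8), np.float64(5.7), np.float64(2.0), np.float64(-0.49), np.float64(-0.06), np.float64(-1.88)]
[np.float64(4.6), np.float64(1.5), np.float64(0.0), np.float64(-0.0), np.float64(0.0), np.float64(-1.32)]
[np.float64(4.6), np.float64(1.5), np.float64(0.0), np.float64(0.0), np.float64(0.0), np.float64(-1.32)]
```

>>> jog_arm([
  {"x": 0.006, "y": 0, "z": 0.001, "rx": -0.4, "ry": 0, "rz": 0},
  {"x": 0.008, "y": 0.001, "z": 0.001, "rx": 0, "ry": 0, "rz": 0},
  {"x": 0.006, "y": 0.001, "z": 0, "rx": 0, "ry": 0, "rz": -0.5},
  {"x": 0.004, "y": 0.001, "z": 0, "rx": 0, "ry": 0, "rz": -1},
  {"x": 0.004, "y": 0.0015, "z": 0, "rx": 0, "ry": 0, "rz": -1},
  {"x": 0.006, "y": 0.002, "z": 0, "rx": 0, "ry": 0, "rz": -1.5},
  {"x": 0.007, "y": 0.0025, "z": 0, "rx": 0, "ry": 0, "rz": -2},
  {"x": 0.009, "y": 0.003, "z": 0, "rx": 0, "ry": 0, "rz": -2.5},
  {"x": 0.009, "y": 0.003, "z": 0, "rx": 0, "ry": 0, "rz": -2.5},
  {"x": 0.009, "y": 0.003, "z": 0, "rx": 0, "ry": 0, "rz": -2.5},
])

```text
time: 35.47
tool_pos: [0.4115, 0.166, -0.0254]
ee_rot: [-3.134, 0.002, -1.192]
wrist_force: [1.6, -0.2, -0.3]
width: 0.0003
```

```bash
cat >> arc.py <<'E'
def where(off=.0675):
    o=robot.get_obs();w=np.array(o["tool_pos"])[:2]-pin;r=np.hypot(*w);th=np.degrees(np.arctan2(w[1],w[0]))
    L=np.sqrt(r*r-off*off);h=th%360+np.degrees(np.arctan2(off,L))
    print("t",o["time"],"z",o["tool_pos"][2].round(4),"L",L.round(4),"heading if contact",h.round(2),"yaw deg",np.degrees(o["ee_rot"][2]).round(2),"yaw want",(h-270).round(2),"rot",o["ee_rot"].round(3),"F",o["wrist_force"].round(1))
    return h,L
E
python3 -c "
from arc import *
h,L=where()
arc(h,h+12,4,.2,-.0675)"; python3 wr.py s23 scene "(200,80,200,150)" 4
```

```text
t 35.4667 z -0.0254 L 0.1975 heading if contact 201.48 yaw deg -68.28 yaw want -68.52 rot [-3.134e+00  2.000e-03 -1.192e+00] F [ 1.6 -0.2 -0.3]
[np.float64(10.5), np.float64(5.8), np.float64(2.6), np.float64(-0.41), np.float64(0.12), np.float64(-2.76)]
[np.float64(10.6), np.float64(3.3), np.float64(0.0), np.float64(0.0), np.float64(0.0), np.float64(-3.0)]
[np.float64(10.6), np.float64(3.3), np.float64(0.0), np.float64(-0.0), np.float64(0.0), np.float64(-3.0)]
[np.float64(10.6), np.float64(3.3), np.float64(0.0), np.float64(0.0), np.float64(0.0), np.float64(-3.0)]
35.5167 [ 0.4115  0.1643 -0.0254] [-3.135  0.    -1.191] 0.0002 [ 0.1 -0.2 -0.8]
```

The plate follows the finger, and the models stay put. Continuing the arc.

>>> jog_arm([
  {"x": 0.006, "y": 0.003, "z": 0.001, "rx": -0.3, "ry": 0, "rz": -1.7},
  {"x": 0.009, "y": 0.003, "z": 0.001, "rx": -0.1, "ry": 0, "rz": -2.6},
  {"x": 0.01, "y": 0.003, "z": 0.001, "rx": 0, "ry": 0, "rz": -2.9},
  {"x": 0.0105, "y": 0.0035, "z": 0, "rx": 0, "ry": 0, "rz": -3},
  {"x": 0.0105, "y": 0.0035, "z": 0, "rx": 0, "ry": 0, "rz": -3},
  {"x": 0.0105, "y": 0.0035, "z": 0, "rx": 0, "ry": 0, "rz": -3},
  {"x": 0.0105, "y": 0.0035, "z": 0, "rx": 0, "ry": 0, "rz": -3},
  {"x": 0.0105, "y": 0.0035, "z": 0, "rx": 0, "ry": 0, "rz": -3},
  {"x": 0.0105, "y": 0.0035, "z": 0, "rx": 0, "ry": 0, "rz": -3},
  {"x": 0.0105, "y": 0.0035, "z": 0, "rx": 0, "ry": 0, "rz": -3},
])

```text
time: 36.35
tool_pos: [0.4404, 0.0622, -0.0257]
ee_rot: [-3.132, 0.002, -0.687]
wrist_force: [-0.7, 0.8, -0.6]
width: 0.0004
```

```bash
python3 -c "
from arc import *
h,L=where()
arc(h,h+12,4,.2,-.0675)"
```

```text
t 36.35 z -0.0257 L 0.2013 heading if contact 230.78 yaw deg -39.35 yaw want -39.22 rot [-3.132e+00  2.000e-03 -6.870e-01] F [-0.7  0.8 -0.6]
[np.float64(10.6), np.float64(1.9), np.float64(2.3), np.float64(-0.53), np.float64(0.13), np.float64(-3.13)]
[np.float64(10.6), np.float64(3.3), np.float64(0.0), np.float64(0.0), np.float64(0.0), np.float64(-3.0)]
[np.float64(10.6), np.float64(3.3), np.float64(0.0), np.float64(-0.0), np.float64(0.0), np.float64(-3.0)]
[np.float64(10.6), np.float64(3.3), np.float64(0.0), np.float64(0.0), np.float64(0.0), np.float64(-3.0)]
```

>>> jog_arm([
  {"x": 0.01, "y": 0.002, "z": 0.001, "rx": -0.3, "ry": 0, "rz": -3},
  {"x": 0.01, "y": 0.003, "z": 0.001, "rx": -0.2, "ry": 0, "rz": -3},
  {"x": 0.01, "y": 0.003, "z": 0, "rx": 0, "ry": 0, "rz": -3},
  {"x": 0.01, "y": 0.003, "z": 0, "rx": 0, "ry": 0, "rz": -3},
  {"x": 0.01, "y": 0.003, "z": 0, "rx": 0, "ry": 0, "rz": -3},
  {"x": 0.01, "y": 0.003, "z": 0, "rx": 0, "ry": 0, "rz": -3},
  {"x": 0.009, "y": 0.003, "z": 0, "rx": 0, "ry": 0, "rz": -2.5},
  {"x": 0.007, "y": 0.002, "z": 0, "rx": 0, "ry": 0, "rz": -2},
  {"x": 0.005, "y": 0.0015, "z": 0, "rx": 0, "ry": 0, "rz": -1.4},
  {"x": 0.003, "y": 0.001, "z": 0, "rx": 0, "ry": 0, "rz": -0.8},
  {"x": 0, "y": 0, "z": 0, "rx": 0, "ry": 0, "rz": 0},
])

```text
time: 37.27
tool_pos: [0.5039, -0.0048, -0.0265]
ee_rot: [-3.137, 0.004, -0.248]
wrist_force: [-0.3, 0.2, -0.0]
width: 0.0004
```

```bash
python3 -c "
from arc import *
h,L=where()
arc(h,264.9,3,.2,-.0675)"; python3 wr.py w24 wrist "" 1.5; python3 wr.py t24 top "(100,90,190,140)" 4
```

```text
t 37.2667 z -0.0265 L 0.2035 heading if contact 255.58 yaw deg -14.23 yaw want -14.42 rot [-3.137  0.004 -0.248] F [-0.3  0.2 -0. ]
[np.float64(10.9), np.float64(-0.1), np.float64(1.5), np.float64(-0.24), np.float64(0.24), np.float64(-2.92)]
[np.float64(10.9), np.float64(3.4), np.float64(0.0), np.float64(-0.0), np.float64(0.0), np.float64(-3.11)]
[np.float64(10.9), np.float64(3.4), np.float64(0.0), np.float64(0.0), np.float64(0.0), np.float64(-3.11)]
37.3167 [ 0.5037 -0.0047 -0.0264] [-3.138  0.004 -0.249] 0.0006 [ 0.1 -0.1  0.4]
37.3667 [ 0.5035 -0.0044 -0.0265] [-3.137  0.005 -0.248] 0.0004 [ 0.6 -0.3 -0.8]
```

Run:
```python
import pickle;from h import *
p=pickle.load(open("w24.pkl","rb"))
f=lambda u,v,z:pix2w(p,u/1.5-.3,v/1.5-.3,z)
img=p["img"].astype(int)
pts=[]
for r in range(5,215,5):
    row=img[r,240:300].min(1);i=np.argmax(row>140);pts.append((240+i,r))
pts=np.array(pts,float);print(pts[::6])
W=np.array([pix2w(p,u-.5,v,.028)[:2] for u,v in pts])
vx,vy,_,_=cv2.fitLine(W.astype(np.float32),cv2.DIST_HUBER,0,1e-4,1e-4).ravel()
print(np.degrees(np.arctan2(vy,vx)), W[0],W[-1])
n=np.array([-vy,vx]);print("pin dist",(np.array([.62,.1755])-W.mean(0))@n)
```

```text
[[283.   5.]
 [282.  35.]
 [281.  65.]
 [281.  95.]
 [280. 125.]
 [279. 155.]
 [278. 185.]]
75.46612 [0.54695781 0.1107378 ] [0.52137817 0.01252811]
pin dist -0.05438464355659132
```

```bash
python3 - <<'E'
import pickle;from h import *
p=pickle.load(open("t24.pkl","rb"))
save(p,"t24d",(178,92,104,55),7.6)
E
python3 - <<'E'
import pickle;from h import *
p=pickle.load(open("t24.pkl","rb"))
f=lambda u,v,z:pix2w(p,178+u/7.6-.5,92+v/7.6-.5,z)
for a,b in (((48,245),(735,287)),((65,60),(742,103))):
    A,B=f(*a,.106),f(*b,.106);d=B-A;print(A.round(4),B.round(4),np.linalg.norm(d).round(4),np.degrees(np.arctan2(d[1],d[0])))
A=f(65,60,.106);B=f(48,245,.106);d=A-B;print("side",np.degrees(np.arctan2(d[1],d[0])),np.linalg.norm(d))
# finer: fit edges
g=cv2.cvtColor(p["img"],cv2.COLOR_RGB2GRAY).astype(float)
for name,rows in (("back",range(95,112)),("front",range(118,136))):
    W=[]
    for c in range(190,272,2):
        col=g[rows.start:rows.stop,c];d=np.diff(col);k=np.argmax(d) if name=="back" else np.argmin(d)
        # subpixel
        if 0<k<len(d)-1:
            a,b,e=abs(d[k-1]),abs(d[k]),abs(d[k+1]);s=(a*(k-1)+b*k+e*(k+1))/(a+b+e)
        else:s=k
        W.append(pix2w(p,c,rows.start+s+.5,.106)[:2])
    W=np.array(W);vx,vy,_,_=cv2.fitLine(W.astype(np.float32),cv2.DIST_HUBER,0,1e-4,1e-4).ravel();print(name,np.degrees(np.arctan2(vy,vx))%180,W[0],W[-1])
E
```

```text
[0.7323 0.2301 0.106 ] [ 0.7051 -0.104   0.106 ] 0.3352 -94.66226559601462
[0.8276 0.2233 0.106 ] [ 0.7992 -0.1094  0.106 ] 0.3339 -94.87263314947641
side -4.081995775722704 0.09549615472923088
back 84.84057 [0.82739293 0.20854823] [ 0.80016786 -0.09029895]
front 86.18243 [0.73031957 0.20718726] [ 0.70526201 -0.08845518]
```

Plate heading is 255.5° by both measures. The grille reads 264.8-265.3° (pod 264.9, housing edges 265.1), so my target is 265.0°.

>>> jog_arm([
  {"x": 0.004, "y": 0, "z": 0.001, "rx": -0.2, "ry": 0.2, "rz": -1},
  {"x": 0.007, "y": 0.001, "z": 0.001, "rx": 0, "ry": 0, "rz": -1.8},
  {"x": 0.007, "y": 0.002, "z": 0, "rx": 0, "ry": 0, "rz": -1.8},
  {"x": 0.006, "y": 0.002, "z": 0, "rx": 0, "ry": 0, "rz": -1.6},
  {"x": 0.003, "y": 0.001, "z": 0, "rx": 0, "ry": 0, "rz": -0.8},
  {"x": 0.001, "y": 0, "z": 0, "rx": 0, "ry": 0, "rz": -0.2},
  {"x": 0, "y": 0, "z": 0, "rx": 0, "ry": 0, "rz": 0},
])

```text
time: 37.95
tool_pos: [0.528, -0.0155, -0.029]
ee_rot: [3.14, 0.004, -0.114]
wrist_force: [-0.8, 0.1, 0.6]
width: 0.0009
```

```bash
cat > edge.py <<'E'
import sys,pickle
from h import *
def edge(p):
    img=p["img"].astype(int);pts=[]
    for r in range(5,215,5):
        row=img[r,235:330].min(1);i=np.argmax(row>140);pts.append((235+i,r))
    W=np.array([pix2w(p,u-.5,v,.028)[:2] for u,v in pts])
    vx,vy,_,_=cv2.fitLine(W.astype(np.float32),cv2.DIST_HUBER,0,1e-4,1e-4).ravel()
    n=np.array([-vy,vx]);print("edge",np.degrees(np.arctan2(vy,vx))%180+180,"pin",(np.array([.62,.1755])-np.median(W,0))@n)
if __name__=="__main__": edge(pickle.load(open(sys.argv[1]+".pkl","rb")))
E
python3 -c "
from arc import *
h,L=where()
arc(h,265,1,.2,-.0675)"; python3 wr.py w25 wrist "" 1.5; python3 edge.py w25
```

```text
t 37.95 z -0.029 L 0.2009 heading if contact 262.86 yaw deg -6.51 yaw want -7.14 rot [ 3.14   0.004 -0.114] F [-0.8  0.1  0.6]
[np.float64(7.5), np.float64(1.6), np.float64(-1.0), np.float64(0.09), np.float64(0.25), np.float64(-1.51)]
38.0 [ 0.528  -0.0154 -0.0289] [ 3.14   0.004 -0.114] 0.0005 [ 0.3  0.  -0.1]
edge 262.75476 pin -0.054279062418984295
```

>>> jog_arm([
  {"x": 0.003, "y": 0, "z": -0.001, "rx": 0, "ry": 0.2, "rz": -0.5},
  {"x": 0.003, "y": 0.001, "z": 0, "rx": 0, "ry": 0, "rz": -0.5},
  {"x": 0.001, "y": 0, "z": 0, "rx": 0, "ry": 0, "rz": -0.2},
  {"x": 0, "y": 0, "z": 0, "rx": 0, "ry": 0, "rz": 0},
])

```text
time: 38.33
tool_pos: [0.534, -0.0167, -0.0283]
ee_rot: [3.14, 0.002, -0.09]
wrist_force: [-0.6, 0.8, 0.3]
width: 0.0002
```

```bash
python3 -c "
from arc import *
h,L=where()
arc(h,265,1,.2,-.0675)"; python3 wr.py w26 wrist "" 1.5; python3 edge.py w26
```

```text
t 38.3333 z -0.0283 L 0.1994 heading if contact 264.58 yaw deg -5.18 yaw want -5.42 rot [ 3.14e+00  2.00e-03 -9.00e-02] F [-0.6  0.8  0.3]
[np.float64(1.5), np.float64(1.0), np.float64(-0.3), np.float64(0.09), np.float64(0.14), np.float64(-0.18)]
38.3833 [ 0.534  -0.0167 -0.0283] [ 3.14e+00  2.00e-03 -9.10e-02] 0.0002 [ 0.1 -0.2  0.5]
edge 264.34106 pin -0.05423331344933168
```

>>> jog_arm([
  {"x": 0.0015, "y": 0, "z": 0, "rx": 0, "ry": 0, "rz": -0.2},
  {"x": 0.0005, "y": 0, "z": 0, "rx": 0, "ry": 0, "rz": 0},
  {"x": 0, "y": 0, "z": 0, "rx": 0, "ry": 0, "rz": 0},
])

```text
time: 38.63
tool_pos: [0.5358, -0.017, -0.0283]
ee_rot: [3.14, 0.003, -0.087]
wrist_force: [-1.9, -0.9, 1.0]
width: 0.0001
```

```bash
python3 -c "
from arc import *
h,L=where()"; python3 wr.py w27 wrist "" 1.5; python3 edge.py w27
```

```text
t 38.6333 z -0.0283 L 0.199 heading if contact 265.12 yaw deg -4.98 yaw want -4.88 rot [ 3.14e+00  3.00e-03 -8.70e-02] F [-1.9 -0.9  1. ]
38.6833 [ 0.5358 -0.017  -0.0283] [ 3.14e+00  3.00e-03 -8.70e-02] 0.0003 [-0.5 -0.1 -0.1]
edge 264.93677 pin -0.05439500286920591
```

Heading is 264.9-265.1°. I back away and lift to check the plate and dryer in the same view.

>>> jog_arm([
  {"x": -0.008, "y": 0, "z": 0, "rx": 0, "ry": 0, "rz": 0},
  {"x": -0.015, "y": 0, "z": 0, "rx": 0, "ry": 0, "rz": 0},
  {"x": -0.015, "y": 0, "z": -0.005, "rx": 0, "ry": 0, "rz": 0},
  {"x": -0.005, "y": 0, "z": -0.02, "rx": 0, "ry": 0, "rz": 0},
  {"x": 0, "y": 0, "z": -0.035, "rx": 0, "ry": 0, "rz": 0},
  {"x": 0, "y": -0.01, "z": -0.035, "rx": 0, "ry": 0, "rz": 0},
  {"x": 0.01, "y": -0.02, "z": -0.035, "rx": 0, "ry": 0, "rz": 0},
  {"x": 0.02, "y": -0.03, "z": -0.035, "rx": 0, "ry": 0, "rz": 0},
  {"x": 0.02, "y": -0.03, "z": -0.035, "rx": 0, "ry": 0, "rz": 0},
  {"x": 0.01, "y": -0.02, "z": -0.02, "rx": 0, "ry": 0, "rz": 0},
  {"x": 0, "y": 0, "z": 0, "rx": 0, "ry": 0, "rz": 0},
  {"x": 0, "y": 0, "z": 0, "rx": 0, "ry": 0, "rz": 0},
])

```text
time: 39.68
tool_pos: [0.5496, 0.0874, 0.186]
ee_rot: [-3.138, 0.004, -0.089]
wrist_force: [-0.3, -0.4, 0.7]
width: 0.0002
```

```bash
python3 wr.py w28 wrist "" 1.5 wheel pointer rider_mark dryer
```

```text
wheel []
pointer [([260, 58, 100, 218], 0.26)]
rider_mark []
dryer [([261, 0, 250, 312], 0.55)]
39.9333 [0.5478 0.0859 0.1834] [-3.139  0.009 -0.092] 0.0003 [-0.2 -0.  -0.3]
```

Run:
```python
import pickle;from h import *
p=pickle.load(open("w28.pkl","rb"))
g=cv2.GaussianBlur(cv2.cvtColor(p["img"],cv2.COLOR_RGB2GRAY),(3,3),0).astype(float)
def fit(W):
    vx,vy,x0,y0=cv2.fitLine(np.array(W,dtype=np.float32),cv2.DIST_HUBER,0,1e-4,1e-4).ravel();d=np.array([vx,vy]);n=np.array([-vy,vx])
    r=(np.array(W)-[x0,y0])@n;return np.degrees(np.arctan2(vy,vx))%180,np.std(r),(x0,y0)
def sub(d,k):
    a=np.abs(d[max(k-1,0):k+2]);return (a*np.arange(max(k-1,0),max(k-1,0)+len(a))).sum()/a.sum()
W=[];P=[]
for r in range(30,300,4):
    xe=450-(r-3)*(450-400)/(310-3)  # approx front top edge
    a=int(xe)-7;seg=g[r,a:a+16];d=np.diff(seg);k=int(np.argmax(d));c=a+sub(d,k)+.5
    P.append((c,r,d[k]));W.append(pix2w(p,c,r,.106)[:2])
print([tuple(np.round(q,1)) for q in P[::8]]);print("dryer edge",fit(W))
for nm,x0,x1 in (("right",362,343),("left",262,262)):
    W=[]
    for r in range(62,(270 if nm=="right" else 210),4):
        xe=x0+(r-56)*(x1-x0)/(277-56);a=int(xe)-8;d=np.diff(g[r,a:a+18]);k=int(np.argmin(d) if nm=="right" else np.argmax(d));W.append(pix2w(p,a+sub(d,k)+.5,r,.028)[:2])
    print(nm,fit(W))
save(p,"w28a",(360,0,150,310),1.9)
```

```text
[(np.float64(451.5), np.float64(30.0), np.float64(12.0)), (np.float64(445.7), np.float64(62.0), np.float64(15.0)), (np.float64(440.6), np.float64(94.0), np.float64(15.0)), (np.float64(435.6), np.float64(126.0), np.float64(16.0)), (np.float64(430.6), np.float64(158.0), np.float64(16.0)), (np.float64(425.6), np.float64(190.0), np.float64(14.0)), (np.float64(420.5), np.float64(222.0), np.float64(12.0)), (np.float64(415.5), np.float64(254.0), np.float64(15.0)), (np.float64(410.0), np.float64(286.0), np.float64(15.0))]
dryer edge (np.float32(84.966965), np.float64(0.0008822483769719495), (np.float32(0.719428), np.float32(0.091779366)))
right (np.float32(85.77736), np.float64(0.0017014591565388945), (np.float32(0.66731143), np.float32(0.07791235)))
left (np.float32(84.8895), np.float64(0.00015766109055698226), (np.float32(0.56141526), np.float32(0.12795593)))
```

The plate edge reads 264.89° and the dryer edge 264.97° in the same picture, so they are parallel. Next, a view from right above the wheel.

```bash
python3 -c "
from h import *
gor([.594,.275,.19],np.radians(-5),6)"
```

```text
6 [{"x": 0.0048, "y": -0.0321, "z": 0.0054, "ry": 0.09}, {"x": 0.0048, "y": -0.0321, "z": 0.0054, "ry": 0.09}, {"x": 0.0049, "y": -0.0321, "z": 0.0054, "ry": 0.09}, {"x": 0.0049, "y": -0.0321, "z": 0.0054, "ry": 0.09}, {"x": 0.0049, "y": -0.0321, "z": 0.0054, "ry": 0.09}, {"x": 0.0049, "y": -0.0321, "z": 0.0054, "ry": 0.09}]
```

>>> jog_arm([
  {"x": 0.003, "y": -0.016, "z": 0, "rx": 0, "ry": 0.2, "rz": 0},
  {"x": 0.005, "y": -0.03, "z": 0.003, "rx": 0, "ry": 0.2, "rz": 0},
  {"x": 0.005, "y": -0.033, "z": 0.005, "rx": 0, "ry": 0.2, "rz": 0},
  {"x": 0.005, "y": -0.033, "z": 0.006, "rx": 0, "ry": 0, "rz": 0},
  {"x": 0.005, "y": -0.033, "z": 0.006, "rx": 0, "ry": 0, "rz": 0},
  {"x": 0.005, "y": -0.02, "z": 0.005, "rx": 0, "ry": 0, "rz": 0},
  {"x": 0.001, "y": -0.007, "z": 0, "rx": 0, "ry": 0, "rz": 0},
  {"x": 0, "y": 0, "z": 0, "rx": 0, "ry": 0, "rz": 0},
  {"x": 0, "y": 0, "z": 0, "rx": 0, "ry": 0, "rz": 0},
  {"x": 0, "y": 0, "z": 0, "rx": 0, "ry": 0, "rz": 0},
], claw=0.45)

```text
time: 40.77
tool_pos: [0.5876, 0.2473, 0.1444]
ee_rot: [3.132, 0.019, -0.109]
wrist_force: [0.7, -0.2, -0.3]
width: 0.0424
```

```bash
python3 wr.py w29 wrist "(160,100,200,150)" 4
```

```text
40.8167 [0.5876 0.2469 0.1445] [ 3.132  0.019 -0.11 ] 0.042 [0.1 0.5 0.4]
```

```bash
python3 - <<'E'
import pickle;from h import *
p=pickle.load(open("w29.pkl","rb"))
save(p,"w29b",(150,10,230,160),3.4)
E
python3 - <<'E'
import pickle;from h import *
p=pickle.load(open("w29.pkl","rb"))
f=lambda u,v,z:pix2w(p,150+u/3.4-.5+.15,10+v/3.4-.5+.15,z)[:2]
E=np.array([f(*q,.057) for q in((200,241),(540,241),(370,62),(370,420))]);c=np.array([(E[0]+E[1])/2,(E[2]+E[3])/2]);print(E.round(4));
A=np.c_[2*E,np.ones(4)];s=np.linalg.lstsq(A,(E**2).sum(1),rcond=None)[0];C=s[:2];print("disc",C,np.sqrt(s[2]+C@C))
print("dot",f(370,247,.083))
for nm,q,z in (("fin in",(450,388),.066),("fin out",(473,430),.066),("rider top",(612,198),.068),("rider foot?",(590,198),.045),("barA",(472,172),.082),("barB",(270,313),.082)):
    w=f(*q,z)-C;print(nm,(w+C).round(4),np.hypot(*w).round(4),np.degrees(np.arctan2(w[1],w[0])).round(2))
E
```

```text
[[0.5549 0.3447]
 [0.6456 0.3347]
 [0.6049 0.3831]
 [0.5954 0.2921]]
disc [0.60002823 0.33760552] 0.04570942464436815
dot [0.60025517 0.33769741]
fin in [0.618  0.2996] 0.042 -64.69
fin out [0.6233 0.2876] 0.0551 -65.01
rider top [0.6628 0.3431] 0.063 4.98
rider foot? [0.6617 0.3446] 0.0621 6.43
barA [0.6266 0.3522] 0.0303 28.78
barB [0.5736 0.3247] 0.0294 -154.06
```

The crop shows the bar axis at (370,247), the pointer fin at (450-473, 388-430) and the rider at (610,198). The centre is (.600,.338) with disc radius 45.7. The pointer is at -65° and the rider at +5°, so the turn is about +70°. I'll grip the bar at a yaw of -64°.

```bash
python3 -c "
from h import *
gor([.6002,.3377,.15],np.radians(-64),9)"
```

```text
9 [{"x": 0.0004, "y": -0.0102, "z": 0.0036, "rx": 0.11, "ry": 0.08, "rz": 6.41}, {"x": -0.0008, "y": -0.0102, "z": 0.0036, "rx": 0.11, "ry": 0.08, "rz": 6.41}, {"x": -0.0019, "y": -0.01, "z": 0.0037, "rx": 0.11, "ry": 0.08, "rz": 6.41}, {"x": -0.003, "y": -0.0097, "z": 0.0037, "rx": 0.11, "ry": 0.08, "rz": 6.41}, {"x": -0.0041, "y": -0.0093, "z": 0.0037, "rx": 0.11, "ry": 0.08, "rz": 6.41}, {"x": -0.0051, "y": -0.0088, "z": 0.0037, "rx": 0.11, "ry": 0.08, "rz": 6.41}, {"x": -0.0061, "y": -0.0082, "z": 0.0037, "rx": 0.11, "ry": 0.08, "rz": 6.41}, {"x": -0.007, "y": -0.0074, "z": 0.0037, "rx": 0.11, "ry": 0.08, "rz": 6.41}, {"x": -0.0078, "y": -0.0066, "z": 0.0037, "rx": 0.11, "ry": 0.08, "rz": 6.41}]
```

>>> jog_arm([
  {"x": 0, "y": -0.007, "z": 0.002, "rx": 0.1, "ry": 0.1, "rz": 4.5},
  {"x": 0, "y": -0.01, "z": 0.003, "rx": 0.1, "ry": 0.1, "rz": 6.4},
  {"x": -0.002, "y": -0.01, "z": 0.004, "rx": 0.1, "ry": 0.1, "rz": 6.4},
  {"x": -0.003, "y": -0.01, "z": 0.004, "rx": 0.1, "ry": 0.1, "rz": 6.4},
  {"x": -0.004, "y": -0.009, "z": 0.004, "rx": 0.1, "ry": 0.1, "rz": 6.4},
  {"x": -0.005, "y": -0.009, "z": 0.004, "rx": 0.1, "ry": 0.1, "rz": 6.4},
  {"x": -0.006, "y": -0.008, "z": 0.004, "rx": 0.1, "ry": 0.1, "rz": 6.4},
  {"x": -0.007, "y": -0.0075, "z": 0.003, "rx": 0.1, "ry": 0, "rz": 6.4},
  {"x": -0.007, "y": -0.007, "z": 0.002, "rx": 0, "ry": 0, "rz": 5},
  {"x": -0.003, "y": -0.003, "z": 0, "rx": 0, "ry": 0, "rz": 1.5},
  {"x": 0, "y": 0, "z": 0, "rx": 0, "ry": 0, "rz": 0},
  {"x": 0, "y": 0, "z": 0, "rx": 0, "ry": 0, "rz": 0},
])

```text
time: 41.82
tool_pos: [0.6074, 0.3221, 0.1243]
ee_rot: [-3.131, -0.006, -1.157]
wrist_force: [-0.2, -0.9, -0.1]
width: 0.0422
```

```bash
python3 -c "
from h import *
gor([.6002,.3377,.10],np.radians(-64),5)"
```

```text
5 [{"x": -0.0035, "y": 0.0002, "z": 0.0126, "rx": -0.12, "ry": -0.07, "rz": -0.45}, {"x": -0.0035, "y": 0.0001, "z": 0.0126, "rx": -0.12, "ry": -0.07, "rz": -0.45}, {"x": -0.0035, "y": 0.0001, "z": 0.0126, "rx": -0.12, "ry": -0.07, "rz": -0.45}, {"x": -0.0035, "z": 0.0126, "rx": -0.12, "ry": -0.07, "rz": -0.45}, {"x": -0.0034, "z": 0.0127, "rx": -0.12, "ry": -0.07, "rz": -0.45}]
```

>>> jog_arm([
  {"x": -0.005, "y": 0, "z": 0.005, "rx": -0.2, "ry": -0.1, "rz": -0.7},
  {"x": -0.005, "y": 0, "z": 0.01, "rx": -0.2, "ry": -0.1, "rz": -0.7},
  {"x": -0.004, "y": 0, "z": 0.012, "rx": -0.1, "ry": 0, "rz": -0.5},
  {"x": -0.002, "y": 0, "z": 0.012, "rx": 0, "ry": 0, "rz": 0},
  {"x": 0, "y": 0, "z": 0.01, "rx": 0, "ry": 0, "rz": 0},
  {"x": 0, "y": 0, "z": 0.005, "rx": 0, "ry": 0, "rz": 0},
  {"x": 0, "y": 0, "z": 0, "rx": 0, "ry": 0, "rz": 0},
  {"x": 0, "y": 0, "z": 0, "rx": 0, "ry": 0, "rz": 0},
])

```text
time: 42.48
tool_pos: [0.5992, 0.3343, 0.0634]
ee_rot: [3.139, -0.003, -1.121]
wrist_force: [-0.5, 0.4, -0.6]
width: 0.0424
```

```bash
python3 wr.py w30 wrist "" 1.5; python3 -c "
from h import *
gor([.6002,.3377,.062],np.radians(-64),5)"
```

```text
42.5333 [0.5991 0.3342 0.0633] [ 3.139e+00 -3.000e-03 -1.121e+00] 0.0427 [ 0.4  0.8 -0.7]
5 {"x": -0.0006, "y": -0.0005, "z": 0.0081}
```

The bar lies straight along the tool's y axis at (376,310), between the fingers. Descend.

>>> jog_arm([
  {"x": -0.001, "y": -0.001, "z": 0.005, "rx": 0, "ry": 0, "rz": 0},
  {"x": -0.001, "y": -0.001, "z": 0.008, "rx": 0, "ry": 0, "rz": 0},
  {"x": -0.0005, "y": -0.001, "z": 0.008, "rx": 0, "ry": 0, "rz": 0},
  {"x": 0, "y": 0, "z": 0.008, "rx": 0, "ry": 0, "rz": 0},
  {"x": 0, "y": 0, "z": 0.006, "rx": 0, "ry": 0, "rz": 0},
  {"x": 0, "y": 0, "z": 0.002, "rx": 0, "ry": 0, "rz": 0},
  {"x": 0, "y": 0, "z": 0, "rx": 0, "ry": 0, "rz": 0},
  {"x": 0, "y": 0, "z": 0, "rx": 0, "ry": 0, "rz": 0},
])

```text
time: 43.2
tool_pos: [0.602, 0.3383, 0.0236]
ee_rot: [3.141, -0.003, -1.121]
wrist_force: [-0.7, 0.4, 0.9]
width: 0.0425
```

```bash
python3 -c "
from h import *
gor([.6002,.3377,.063],np.radians(-64),1)"
```

```text
1 {"x": -0.0003, "y": 0.0019, "z": -0.0004, "ry": -0.16, "rz": -0.22}
```

Close on the bar.

>>> jog_arm([
  {"x": 0, "y": 0.0015, "z": 0, "rx": 0, "ry": 0, "rz": 0},
  {"x": 0, "y": 0, "z": 0, "rx": 0, "ry": 0, "rz": 0},
  {"x": 0, "y": 0, "z": 0, "rx": 0, "ry": 0, "rz": 0},
  {"x": 0, "y": 0, "z": 0, "rx": 0, "ry": 0, "rz": 0},
  {"x": 0, "y": 0, "z": 0, "rx": 0, "ry": 0, "rz": 0},
  {"x": 0, "y": 0, "z": 0, "rx": 0, "ry": 0, "rz": 0},
], claw=0)

```text
time: 43.7
tool_pos: [0.6012, 0.3379, 0.0249]
ee_rot: [-3.14, -0.003, -1.121]
wrist_force: [0.0, 0.4, -0.8]
width: 0.0162
```

>>> jog_arm([
  {"x": 0, "y": 0, "z": 0, "rx": 0, "ry": 0, "rz": -2},
  {"x": 0, "y": 0, "z": 0, "rx": 0, "ry": 0, "rz": -4},
  {"x": 0, "y": 0, "z": 0, "rx": 0, "ry": 0, "rz": -5},
  {"x": 0, "y": 0, "z": 0, "rx": 0, "ry": 0, "rz": -5},
  {"x": 0, "y": 0, "z": 0, "rx": 0, "ry": 0, "rz": -5},
  {"x": 0, "y": 0, "z": 0, "rx": 0, "ry": 0, "rz": -5},
])

```text
time: 44.2
tool_pos: [0.6009, 0.3383, 0.0249]
ee_rot: [-3.141, -0.002, -0.648]
wrist_force: [-0.7, -0.7, -0.3]
width: 0.0155
```

```bash
python3 -c "
from h import *
gor([.6002,.3377,.063],np.radians(4),8)"; python3 wr.py w31 wrist "(130,50,260,190)" 3
```

```text
8 [{"y": 0.0001, "z": 0.0001, "rz": -5.14}, {"y": 0.0001, "z": 0.0001, "rz": -5.14}, {"y": 0.0001, "z": 0.0001, "rz": -5.14}, {"x": -0.0001, "y": 0.0001, "z": 0.0001, "rz": -5.14}, {"x": -0.0001, "y": 0.0001, "z": 0.0001, "rz": -5.14}, {"x": -0.0001, "y": 0.0001, "z": 0.0001, "rz": -5.14}, {"x": -0.0001, "y": 0.0001, "z": 0.0001, "rz": -5.14}, {"x": -0.0001, "y": 0.0001, "z": 0.0001, "rz": -5.14}]
44.25 [0.6009 0.3383 0.0249] [-3.141e+00 -2.000e-03 -6.450e-01] 0.0164 [ 0.4  0.7 -0.3]
```

```bash
cat > ang.py <<'E'
import pickle;from h import *
C=np.array([.6002,.3377])
def ang(name,o,s,pts):
    p=pickle.load(open(name+".pkl","rb"))
    for nm,q,z in pts:
        w=pix2w(p,o[0]+q[0]/s-.35,o[1]+q[1]/s-.35,z)[:2]-C;print(nm,np.hypot(*w).round(4),np.degrees(np.arctan2(w[1],w[0])).round(2))
E
python3 - <<'E'
from ang import *
ang("w31",(130,50),3,[("fin out",(655,560),.066),("fin in",(590,560),.066),("rider",(608,318),.068),("rider base",(605,342),.045)])
E
```

```text
fin out 0.0579 -37.52
fin in 0.0445 -37.61
rider 0.0669 11.64
rider base 0.0642 2.17
```

>>> jog_arm([
  {"x": 0, "y": 0, "z": 0, "rx": 0, "ry": 0, "rz": -4},
  {"x": 0, "y": 0, "z": 0, "rx": 0, "ry": 0, "rz": -5},
  {"x": 0, "y": 0, "z": 0, "rx": 0, "ry": 0, "rz": -5},
  {"x": 0, "y": 0, "z": 0, "rx": 0, "ry": 0, "rz": -5},
  {"x": 0, "y": 0, "z": 0, "rx": 0, "ry": 0, "rz": -5},
  {"x": 0, "y": 0, "z": 0, "rx": 0, "ry": 0, "rz": -4},
  {"x": 0, "y": 0, "z": 0, "rx": 0, "ry": 0, "rz": -2},
  {"x": 0, "y": 0, "z": 0, "rx": 0, "ry": 0, "rz": 0},
])

```text
time: 44.92
tool_pos: [0.6004, 0.3385, 0.0249]
ee_rot: [3.141, -0.002, -0.112]
wrist_force: [-0.2, -0.1, -0.7]
width: 0.0156
```

```bash
python3 wr.py w32 wrist "(150,70,240,180)" 3.3
```

```text
44.9667 [0.6004 0.3385 0.025 ] [ 3.141e+00 -2.000e-03 -1.130e-01] 0.0151 [-0.8 -0.5 -1.5]
```

>>> jog_arm([
  {"x": 0, "y": 0, "z": 0, "rx": 0, "ry": 0, "rz": -3},
  {"x": 0, "y": 0, "z": 0, "rx": 0, "ry": 0, "rz": -4},
  {"x": 0, "y": 0, "z": 0, "rx": 0, "ry": 0, "rz": -3},
  {"x": 0, "y": 0, "z": 0, "rx": 0, "ry": 0, "rz": -1},
  {"x": 0, "y": 0, "z": 0, "rx": 0, "ry": 0, "rz": 0},
  {"x": 0, "y": 0, "z": 0, "rx": 0, "ry": 0, "rz": 0},
])

```text
time: 45.47
tool_pos: [0.6002, 0.3386, 0.025]
ee_rot: [3.141, -0.001, 0.075]
wrist_force: [0.2, 0.0, -0.3]
width: 0.0163
```

```bash
python3 wr.py w33 wrist "(300,150,90,75)" 8; python3 wr.py s33 scene "(310,110,60,50)" 12; python3 -c "
from h import *
p=__import__('pickle').load(open('w29.pkl','rb'));save(p,'w29c',(300,40,60,60),10)"
```

```text
45.5167 [0.6002 0.3385 0.0249] [ 3.141e+00 -1.000e-03  7.600e-02] 0.0156 [-0.5  0.  -0.8]
45.5667 [0.6002 0.3386 0.0249] [ 3.141e+00 -1.000e-03  7.600e-02] 0.0158 [ 0.1 -0.2 -1.1]
```

Run:
```python
from ang import *
print(pickle.load(open("w29.pkl","rb"))["origin"])
for z in (.040,.055,.068):
    ang("w29",(300,40),10,[(f"mid{z}",(305,285),z),("up",(335,208),z),("lowR",(357,335),z),("lowL",(250,360),z),("darkpost",(265,288),z),("topL",(240,230),z)])
# ticks in w29c: extrapolate
    ang("w29",(300,40),10,[("tick1 long",(235,210),.0405),("tick2 long",(250,420),.0405)])
```

```text
[0.60058653 0.33256094 0.36353453]
mid0.04 0.0693 5.04
up 0.0732 9.92
lowR 0.0737 0.83
lowL 0.0635 -0.08
darkpost 0.0655 5.46
topL 0.0642 10.46
tick1 long 0.064 12.11
tick2 long 0.0634 -5.01
mid0.055 0.0661 4.83
up 0.0697 9.73
lowR 0.0703 0.63
lowL 0.0606 -0.3
darkpost 0.0625 5.24
topL 0.0612 10.24
tick1 long 0.064 12.11
tick2 long 0.0634 -5.01
mid0.068 0.0633 4.64
up 0.0668 9.54
lowR 0.0674 0.45
lowL 0.0581 -0.51
darkpost 0.0598 5.03
topL 0.0586 10.02
tick1 long 0.064 12.11
tick2 long 0.0634 -5.01
```

```bash
python3 -c "
from h import *
p=__import__('pickle').load(open('w33.pkl','rb'));save(p,'w33b',(300,195,90,70),8)"
python3 - <<'E'
from ang import *
ang("w33",(300,195),8,[("fin out",(348,335),.066),("fin in",(195,332),.066),("rider top",(473,333),.068),("rider top R",(495,345),.068),("footTL",(355,140),.048),("foot",(490,140),.048),("tick",(370,113),.0405),("tickB",(265,505),.0405)])
E
```

```text
fin out 0.055 4.13
fin in 0.0432 4.41
rider top 0.0639 5.15
rider top R 0.0657 4.26
footTL 0.0604 12.77
foot 0.0715 11.45
tick 0.0637 11.94
tickB 0.0638 -22.75
```

The pointer is at 4.2° and the rider at 5.0°, both at about the same height in one picture. A small further turn of +0.8°.

>>> jog_arm([
  {"x": 0, "y": 0, "z": 0, "rx": 0, "ry": 0, "rz": -0.7},
  {"x": 0, "y": 0, "z": 0, "rx": 0, "ry": 0, "rz": 0},
  {"x": 0, "y": 0, "z": 0, "rx": 0, "ry": 0, "rz": 0},
])

```text
time: 45.82
tool_pos: [0.6002, 0.3386, 0.0249]
ee_rot: [3.141, -0.001, 0.087]
wrist_force: [-1.0, -0.6, -0.9]
width: 0.016
```

```bash
python3 wr.py w34 wrist "(300,195,90,70)" 8
```

```text
45.8667 [0.6002 0.3386 0.0249] [ 3.141e+00 -1.000e-03  8.700e-02] 0.0163 [-0.2  0.4 -0. ]
```

Aligned within a few tenths of a degree. I release, lift and check from above.

>>> jog_arm([
  {"x": 0, "y": 0, "z": 0, "rx": 0, "ry": 0, "rz": 0},
  {"x": 0, "y": 0, "z": 0, "rx": 0, "ry": 0, "rz": 0},
  {"x": 0, "y": 0, "z": 0, "rx": 0, "ry": 0, "rz": 0},
  {"x": 0, "y": 0, "z": 0, "rx": 0, "ry": 0, "rz": 0},
  {"x": 0, "y": 0, "z": -0.005, "rx": 0, "ry": 0, "rz": 0},
  {"x": 0, "y": 0, "z": -0.015, "rx": 0, "ry": 0, "rz": 0},
  {"x": 0, "y": 0, "z": -0.025, "rx": 0, "ry": 0, "rz": 0},
  {"x": 0, "y": 0.015, "z": -0.03, "rx": 0, "ry": 0, "rz": 0},
  {"x": 0, "y": 0.03, "z": -0.03, "rx": 0, "ry": 0, "rz": 0},
  {"x": 0, "y": 0.015, "z": -0.015, "rx": 0, "ry": 0, "rz": 0},
  {"x": 0, "y": 0, "z": 0, "rx": 0, "ry": 0, "rz": 0},
  {"x": 0, "y": 0, "z": 0, "rx": 0, "ry": 0, "rz": 0},
], claw=0.45)

```text
time: 46.87
tool_pos: [0.6047, 0.2776, 0.1507]
ee_rot: [3.14, 0.0, 0.089]
wrist_force: [0.2, -0.5, -0.7]
width: 0.0424
```

```bash
python3 wr.py w35 wrist "(170,40,200,150)" 4
```

```text
46.9167 [0.6048 0.2777 0.1507] [ 3.139 -0.     0.09 ] 0.042 [-0.4  0.3  0.6]
```

Run:
```python
from ang import *
p=pickle.load(open("w35.pkl","rb"));save(p,"w35b",(290,95,50,45),14)
ang("w35",(170,40),4,[("fin out",(578,316),.066),("fin in",(525,315),.066),("rider.04",(607,310),.04),("rider.05",(607,310),.052),("rider.068",(607,310),.068),("tick17",(590,277),.0405),("tick0",(585,349),.0405)])
```

```text
fin out 0.0559 4.86
fin in 0.0435 5.08
rider.04 0.0681 4.39
rider.05 0.0656 5.17
rider.068 0.0622 6.3
tick17 0.0636 11.73
tick0 0.0639 -4.45
```

The pointer fin reads 4.9-5.1° and the rider's foot and post 4.9-5.7°, so it's at the rider. Next is the brush, and I move above the slab.

```bash
python3 -c "
from h import *
gor([.36,-.37,.20],np.radians(-35),20)" | tr '}' '\n' | awk 'NR%4==1'
```

```text
20 [{"x": -0.0151, "y": 0.0312, "z": -0.0004, "rz": 2.01
, {"x": -0.0106, "y": 0.033, "z": -0.0005, "rz": 2.01
, {"x": -0.0059, "y": 0.0341, "z": -0.0005, "rz": 2.01
, {"x": -0.0011, "y": 0.0346, "z": -0.0005, "rz": 2.01
, {"x": 0.0038, "y": 0.0344, "z": -0.0005, "rz": 2.01
]
```

>>> jog_arm([
  {"x": -0.007, "y": 0.015, "z": 0, "rx": 0, "ry": 0, "rz": 1},
  {"x": -0.014, "y": 0.03, "z": 0, "rx": 0, "ry": 0, "rz": 2},
  {"x": -0.013, "y": 0.032, "z": -0.001, "rx": 0, "ry": 0, "rz": 2},
  {"x": -0.012, "y": 0.033, "z": -0.001, "rx": 0, "ry": 0, "rz": 2},
  {"x": -0.011, "y": 0.033, "z": -0.001, "rx": 0, "ry": 0, "rz": 2},
  {"x": -0.01, "y": 0.033, "z": -0.001, "rx": 0, "ry": 0, "rz": 2},
  {"x": -0.008, "y": 0.033, "z": -0.001, "rx": 0, "ry": 0, "rz": 2},
  {"x": -0.007, "y": 0.034, "z": -0.001, "rx": 0, "ry": 0, "rz": 2},
  {"x": -0.006, "y": 0.034, "z": -0.001, "rx": 0, "ry": 0, "rz": 2},
  {"x": -0.005, "y": 0.034, "z": -0.001, "rx": 0, "ry": 0, "rz": 2},
  {"x": -0.004, "y": 0.034, "z": -0.001, "rx": 0, "ry": 0, "rz": 2},
  {"x": -0.002, "y": 0.034, "z": -0.001, "rx": 0, "ry": 0, "rz": 2},
])

```text
time: 47.92
tool_pos: [0.4548, -0.0879, 0.1361]
ee_rot: [3.134, 0.038, -0.302]
wrist_force: [0.6, -0.0, -0.6]
width: 0.0422
```

```bash
python3 -c "
from h import *
gor([.36,-.37,.20],np.radians(-35),9)"
```

```text
9 [{"x": -0.0008, "y": 0.0331, "z": -0.0025, "rx": 0.08, "ry": 0.23, "rz": 1.97}, {"x": 0.0003, "y": 0.0331, "z": -0.0026, "rx": 0.08, "ry": 0.23, "rz": 1.97}, {"x": 0.0015, "y": 0.0331, "z": -0.0026, "rx": 0.08, "ry": 0.23, "rz": 1.97}, {"x": 0.0026, "y": 0.033, "z": -0.0026, "rx": 0.08, "ry": 0.23, "rz": 1.97}, {"x": 0.0037, "y": 0.0329, "z": -0.0027, "rx": 0.08, "ry": 0.23, "rz": 1.97}, {"x": 0.0049, "y": 0.0327, "z": -0.0027, "rx": 0.08, "ry": 0.23, "rz": 1.97}, {"x": 0.006, "y": 0.0325, "z": -0.0027, "rx": 0.08, "ry": 0.23, "rz": 1.97}, {"x": 0.0071, "y": 0.0323, "z": -0.0027, "rx": 0.08, "ry": 0.23, "rz": 1.97}, {"x": 0.0082, "y": 0.032, "z": -0.0028, "rx": 0.08, "ry": 0.23, "rz": 1.97}]
```

>>> jog_arm([
  {"x": 0, "y": 0.033, "z": -0.003, "rx": 0, "ry": 0.3, "rz": 2},
  {"x": 0.001, "y": 0.033, "z": -0.003, "rx": 0, "ry": 0.3, "rz": 2},
  {"x": 0.002, "y": 0.033, "z": -0.003, "rx": 0, "ry": 0.3, "rz": 2},
  {"x": 0.003, "y": 0.033, "z": -0.003, "rx": 0, "ry": 0.3, "rz": 2},
  {"x": 0.004, "y": 0.033, "z": -0.003, "rx": 0, "ry": 0.3, "rz": 2},
  {"x": 0.005, "y": 0.033, "z": -0.003, "rx": 0, "ry": 0.3, "rz": 2},
  {"x": 0.005, "y": 0.028, "z": -0.002, "rx": 0, "ry": 0.2, "rz": 1.8},
  {"x": 0.004, "y": 0.015, "z": 0, "rx": 0, "ry": 0, "rz": 1},
  {"x": 0.002, "y": 0.005, "z": 0, "rx": 0, "ry": 0, "rz": 0},
  {"x": 0, "y": 0, "z": 0, "rx": 0, "ry": 0, "rz": 0},
  {"x": 0, "y": 0, "z": 0, "rx": 0, "ry": 0, "rz": 0},
])

```text
time: 48.83
tool_pos: [0.3698, -0.3261, 0.1372]
ee_rot: [3.136, 0.032, -0.568]
wrist_force: [0.4, -0.5, 0.4]
width: 0.0422
```

```bash
python3 wr.py w36 wrist "" 1.5 brush brush_tip cup slab model_a
```

```text
brush [([269, 89, 18, 148], 0.87)]
brush_tip [([271, 90, 20, 146], 0.58)]
cup [([412, 42, 90, 83], 0.68)]
slab [([188, 80, 170, 169], 0.98)]
model_a []
49.1333 [ 0.3702 -0.3265  0.1389] [ 3.135  0.029 -0.567] 0.0425 [-0.5 -0.1 -0.1]
```

Run:
```python
import pickle;from h import *
p=pickle.load(open("w36.pkl","rb"))
f=lambda u,v,z:pix2w(p,u/1.5-.3,v/1.5-.3,z)[:2]
t,e=f(407,356,.012),f(428,137,.012);d=t-e;L=np.hypot(*d);h=np.degrees(np.arctan2(d[1],d[0]));print("tip",t,"end",e,"len",L,"heading",h)
u=d/L;print("grip from tip",t-.098*u,"from end",e+.070*u,"origin",(t+e)/2)
def circ(E):
    A=np.c_[2*E,np.ones(len(E))];s=np.linalg.lstsq(A,(E**2).sum(1),rcond=None)[0];return s[:2],np.sqrt(s[2]+s[:2]@s[:2])
print("slab",circ(np.array([f(*q,.008) for q in((282,243),(536,243),(410,121),(408,369),(320,155),(500,155))])))
print("cup",circ(np.array([f(*q,.045) for q in((643,150),(668,77),(706,65),(755,110),(735,165),(690,183))])))
```

```text
tip [ 0.339894   -0.40397255] end [ 0.43903576 -0.27042664] len 0.16632378257527025 heading -126.58943876658493
grip from tip [ 0.39830954 -0.32528567] from end [ 0.39731038 -0.32663155] origin [ 0.38946488 -0.3371996 ]
slab (array([ 0.38345509, -0.33456037]), np.float64(0.0951751085490766))
cup (array([ 0.57878888, -0.35175084]), np.float64(0.03448553809304953))
```

Measured brush length is 166 mm (168 given), slab radius 95.2 and cup rim radius 34.5. I go to the brush grip point (.398,-.326) at yaw -36.6°.

```bash
python3 -c "
from h import *
gor([.398,-.326,.05],np.radians(-36.6),6)"
```

```text
6 [{"x": 0.0045, "y": -0.0027, "z": 0.0212, "rx": 0.07, "ry": 0.27, "rz": 0.68}, {"x": 0.0043, "y": -0.0027, "z": 0.0212, "rx": 0.07, "ry": 0.27, "rz": 0.68}, {"x": 0.0042, "y": -0.0027, "z": 0.0212, "rx": 0.07, "ry": 0.27, "rz": 0.68}, {"x": 0.0041, "y": -0.0028, "z": 0.0212, "rx": 0.07, "ry": 0.27, "rz": 0.68}, {"x": 0.0039, "y": -0.0028, "z": 0.0213, "rx": 0.07, "ry": 0.27, "rz": 0.68}, {"x": 0.0038, "y": -0.0028, "z": 0.0213, "rx": 0.07, "ry": 0.27, "rz": 0.68}]
```

>>> jog_arm([
  {"x": 0.004, "y": -0.003, "z": 0.01, "rx": 0, "ry": 0.4, "rz": 0.8},
  {"x": 0.005, "y": -0.003, "z": 0.018, "rx": 0.1, "ry": 0.4, "rz": 0.8},
  {"x": 0.005, "y": -0.004, "z": 0.02, "rx": 0.1, "ry": 0.4, "rz": 0.8},
  {"x": 0.005, "y": -0.004, "z": 0.02, "rx": 0.1, "ry": 0.3, "rz": 0.8},
  {"x": 0.004, "y": -0.003, "z": 0.02, "rx": 0, "ry": 0, "rz": 0.6},
  {"x": 0.001, "y": -0.002, "z": 0.015, "rx": 0, "ry": 0, "rz": 0},
  {"x": 0, "y": 0, "z": 0.008, "rx": 0, "ry": 0, "rz": 0},
  {"x": 0, "y": 0, "z": 0.003, "rx": 0, "ry": 0, "rz": 0},
  {"x": 0, "y": 0, "z": 0, "rx": 0, "ry": 0, "rz": 0},
  {"x": 0, "y": 0, "z": 0, "rx": 0, "ry": 0, "rz": 0},
])

```text
time: 49.97
tool_pos: [0.4061, -0.3228, 0.0262]
ee_rot: [3.138, -0.012, -0.629]
wrist_force: [-0.8, 0.3, -0.1]
width: 0.0424
```

```bash
python3 wr.py w37 wrist "" 1.5; python3 -c "
from h import *
gor([.398,-.326,.0105],np.radians(-36.6),5)"
```

```text
50.0167 [ 0.4062 -0.323   0.0265] [ 3.138 -0.012 -0.629] 0.0425 [ 0.3 -0.2 -0.4]
5 [{"x": -0.0011, "y": 0.0014, "z": 0.011, "ry": -0.14, "rz": 0.11}, {"x": -0.0011, "y": 0.0014, "z": 0.011, "ry": -0.14, "rz": 0.11}, {"x": -0.0011, "y": 0.0014, "z": 0.011, "ry": -0.14, "rz": 0.11}, {"x": -0.001, "y": 0.0014, "z": 0.011, "ry": -0.14, "rz": 0.11}, {"x": -0.001, "y": 0.0014, "z": 0.011, "ry": -0.14, "rz": 0.11}]
```

The brush lies along the tool's y axis at x≈371, between the fingers. Descend.

>>> jog_arm([
  {"x": -0.002, "y": 0.002, "z": 0.006, "rx": 0, "ry": -0.3, "rz": 0.3},
  {"x": -0.002, "y": 0.002, "z": 0.009, "rx": 0, "ry": -0.3, "rz": 0.2},
  {"x": -0.001, "y": 0.002, "z": 0.009, "rx": 0, "ry": -0.1, "rz": 0},
  {"x": 0, "y": 0.001, "z": 0.009, "rx": 0, "ry": 0, "rz": 0},
  {"x": 0, "y": 0, "z": 0.008, "rx": 0, "ry": 0, "rz": 0},
  {"x": 0, "y": 0, "z": 0.005, "rx": 0, "ry": 0, "rz": 0},
  {"x": 0, "y": 0, "z": 0, "rx": 0, "ry": 0, "rz": 0},
  {"x": 0, "y": 0, "z": 0, "rx": 0, "ry": 0, "rz": 0},
])

```text
time: 50.68
tool_pos: [0.398, -0.3283, -0.0217]
ee_rot: [3.137, -0.004, -0.64]
wrist_force: [0.1, -0.5, 1.1]
width: 0.0421
```

```bash
python3 -c "
from h import *
gor([.398,-.326,.010],np.radians(-36.6),1)"
```

```text
1 {"x": -0.0014, "y": -0.0019, "z": 0.0072, "rx": 0.26, "ry": -0.21, "rz": -0.09}
```

>>> jog_arm([
  {"x": -0.001, "y": -0.001, "z": 0.003, "rx": 0.2, "ry": -0.2, "rz": 0},
  {"x": -0.0005, "y": -0.001, "z": 0.003, "rx": 0, "ry": 0, "rz": 0},
  {"x": 0, "y": 0, "z": 0.001, "rx": 0, "ry": 0, "rz": 0},
  {"x": 0, "y": 0, "z": 0, "rx": 0, "ry": 0, "rz": 0},
])

```text
time: 51.02
tool_pos: [0.3984, -0.3258, -0.029]
ee_rot: [3.141, -0.001, -0.64]
wrist_force: [-0.3, -0.1, 0.1]
width: 0.0422
```

```bash
python3 wr.py s38 scene "(110,210,110,90)" 7;python3 -c "
from h import *
gor([.398,-.326,.010],np.radians(-36.6),1)"
```

```text
51.0667 [ 0.3985 -0.3258 -0.0289] [ 3.141e+00 -1.000e-03 -6.400e-01] 0.0421 [ 0.4 -0.1 -0.3]
1 {"x": -0.0003, "y": 0.0005, "z": 0.0001, "rz": -0.07}
```

>>> jog_arm([
  {"x": 0, "y": 0, "z": 0.0006, "rx": 0, "ry": 0, "rz": 0},
  {"x": 0, "y": 0, "z": 0, "rx": 0, "ry": 0, "rz": 0},
  {"x": 0, "y": 0, "z": 0, "rx": 0, "ry": 0, "rz": 0},
  {"x": 0, "y": 0, "z": 0, "rx": 0, "ry": 0, "rz": 0},
  {"x": 0, "y": 0, "z": 0, "rx": 0, "ry": 0, "rz": 0},
  {"x": 0, "y": 0, "z": 0, "rx": 0, "ry": 0, "rz": 0},
  {"x": 0, "y": 0, "z": 0, "rx": 0, "ry": 0, "rz": 0},
], claw=0)

```text
time: 51.65
tool_pos: [0.3993, -0.3265, -0.0284]
ee_rot: [3.14, -0.003, -0.64]
wrist_force: [-0.9, -0.0, 0.3]
width: 0.0076
```

>>> jog_arm([
  {"x": 0, "y": 0, "z": -0.003, "rx": 0, "ry": 0, "rz": 0},
  {"x": 0, "y": 0, "z": -0.01, "rx": 0, "ry": 0, "rz": 0},
  {"x": 0, "y": 0, "z": -0.02, "rx": 0, "ry": 0, "rz": 0},
  {"x": 0, "y": 0, "z": -0.025, "rx": 0, "ry": 0, "rz": 0},
  {"x": 0, "y": 0, "z": -0.03, "rx": 0, "ry": 0, "rz": 0},
  {"x": 0, "y": 0, "z": -0.03, "rx": 0, "ry": 0, "rz": 0},
  {"x": 0, "y": 0, "z": -0.02, "rx": 0, "ry": 0, "rz": 0},
  {"x": 0, "y": 0, "z": -0.005, "rx": 0, "ry": 0, "rz": 0},
  {"x": 0, "y": 0, "z": 0, "rx": 0, "ry": 0, "rz": 0},
])

```text
time: 52.4
tool_pos: [0.3979, -0.325, 0.1245]
ee_rot: [3.141, -0.002, -0.64]
wrist_force: [-0.2, 0.1, -0.6]
width: 0.0081
```

```bash
python3 wr.py w39 wrist "" 1.5
```

```text
52.45 [ 0.3979 -0.3249  0.124 ] [ 3.141e+00 -1.000e-03 -6.400e-01] 0.0077 [-0.   0.3  0.5]
```

The brush is held level, 98 mm from the tip. I'll plan the dip with a 40° tilt about the jaw axis, allowing for the 39 mm tool offset.

```bash
cat > dip.py <<'E'
import sys
from h import *
from bench import robot
T=np.array([0,.0985,-.0405])
def target(tip,th,yaw=-36.6):
    G=R.from_euler('xyz',[np.pi,0,np.radians(yaw)])*R.from_rotvec([np.radians(th),0,0])
    return np.array(tip)-G.apply(T),G
def rows(tip,th,yaw=-36.6,n=None):
    o=robot.get_obs();P=np.array(o["tool_pos"]);M=R.from_euler('xyz',o["ee_rot"])
    q,G=target(tip,th,yaw);rv=(M.inv()*G).as_rotvec();d=q-P
    print("now tip",(P+M.apply(T)).round(4),"target tcp",q.round(4),"dist",np.linalg.norm(d).round(4),"rot",np.degrees(rv).round(2))
    n=n or int(max(np.ceil(np.linalg.norm(d)/.03),np.ceil(np.degrees(np.linalg.norm(rv))/5)))
    for i in range(n):
        # path of the brush tip interpolated linearly, orientation slerped
        M0=M*R.from_rotvec(rv*i/n);M1=M*R.from_rotvec(rv*(i+1)/n)
        t0=P+M.apply(T);a=t0+(np.array(tip)-t0)*i/n-M0.apply(T);b=t0+(np.array(tip)-t0)*(i+1)/n-M1.apply(T)
        print(i,(M0.inv().apply(b-a)*1000).round(1),np.degrees(rv/n).round(2))
if __name__=="__main__":
    a=[float(x) for x in sys.argv[1:]];rows(a[:3],a[3],a[4] if len(a)>4 else -36.6,int(a[5]) if len(a)>5 else None)
E
python3 -c "
import numpy as np
h=np.radians(-126.6);print(.5788+.006*np.cos(h),-.3518+.006*np.sin(h))"
python3 dip.py .575 -.357 .10 40
```

```text
0.5752226507502063 -0.35661690485114667
now tip [ 0.339  -0.4038  0.1646] target tcp [ 0.6355 -0.2755  0.1323] dist 0.2429 rot [ 4.004e+01 -9.000e-02 -3.000e-02]
0 [ 17.9 -22.7  -0.6] [ 4.45 -0.01 -0.  ]
1 [ 17.9 -22.1   0.9] [ 4.45 -0.01 -0.  ]
2 [ 17.9 -21.3   2.4] [ 4.45 -0.01 -0.  ]
3 [ 17.9 -20.5   3.8] [ 4.45 -0.01 -0.  ]
4 [ 17.9 -19.5   5.1] [ 4.45 -0.01 -0.  ]
5 [ 17.9 -18.5   6.4] [ 4.45 -0.01 -0.  ]
6 [ 17.9 -17.3   7.5] [ 4.45 -0.01 -0.  ]
7 [ 17.9 -16.1   8.6] [ 4.45 -0.01 -0.  ]
8 [ 17.9 -14.8   9.6] [ 4.45 -0.01 -0.  ]
```

>>> jog_arm([
  {"x": 0.009, "y": -0.012, "z": -0.001, "rx": 2, "ry": 0, "rz": 0},
  {"x": 0.018, "y": -0.022, "z": 0, "rx": 4.4, "ry": 0, "rz": 0},
  {"x": 0.018, "y": -0.021, "z": 0.002, "rx": 4.4, "ry": 0, "rz": 0},
  {"x": 0.018, "y": -0.021, "z": 0.003, "rx": 4.4, "ry": 0, "rz": 0},
  {"x": 0.018, "y": -0.02, "z": 0.004, "rx": 4.4, "ry": 0, "rz": 0},
  {"x": 0.018, "y": -0.019, "z": 0.005, "rx": 4.4, "ry": 0, "rz": 0},
  {"x": 0.018, "y": -0.018, "z": 0.006, "rx": 4.4, "ry": 0, "rz": 0},
  {"x": 0.016, "y": -0.016, "z": 0.006, "rx": 4, "ry": 0, "rz": 0},
  {"x": 0.01, "y": -0.01, "z": 0.004, "rx": 3, "ry": 0, "rz": 0},
  {"x": 0.004, "y": -0.004, "z": 0, "rx": 1, "ry": 0, "rz": 0},
  {"x": 0, "y": 0, "z": 0, "rx": 0, "ry": 0, "rz": 0},
  {"x": 0, "y": 0, "z": 0, "rx": 0, "ry": 0, "rz": 0},
])

```text
time: 53.45
tool_pos: [0.6157, -0.2694, 0.1166]
ee_rot: [-2.473, 0.038, -0.643]
wrist_force: [-0.7, -0.7, -0.5]
width: 0.0084
```

```bash
python3 dip.py .575 -.357 .085 40; python3 wr.py s40 scene "(150,200,130,110)" 6; python3 wr.py w40 wrist "" 1.5; python3 -c "
from bench import robot;print(robot.get_obs()['joint_positions'].round(3))"
```

```text
now tip [ 0.5535 -0.3507  0.0873] target tcp [ 0.6355 -0.2755  0.1173] dist 0.0207 rot [ 1.67  1.54 -1.53]
0 [19.5 -6.3  3.2] [ 1.67  1.54 -1.53]
53.5 [ 0.6156 -0.2692  0.1167] [-2.473  0.038 -0.643] 0.0079 [-0.3  0.3 -1.8]
53.55 [ 0.6159 -0.2693  0.1177] [-2.473  0.036 -0.642] 0.0079 [ 0.2  0.7 -0.3]
[-0.859  0.41   1.242  0.646  1.668 -0.199]
```

>>> jog_arm([
  {"x": 0.006, "y": -0.002, "z": 0, "rx": 0.6, "ry": 0.5, "rz": -0.5},
  {"x": 0.007, "y": -0.002, "z": 0.001, "rx": 0.6, "ry": 0.5, "rz": -0.5},
  {"x": 0.004, "y": -0.001, "z": 0, "rx": 0.3, "ry": 0.3, "rz": -0.3},
  {"x": 0, "y": 0, "z": 0, "rx": 0, "ry": 0, "rz": 0},
  {"x": 0, "y": 0, "z": 0, "rx": 0, "ry": 0, "rz": 0},
])

```text
time: 53.97
tool_pos: [0.634, -0.2761, 0.1237]
ee_rot: [-2.447, -0.006, -0.638]
wrist_force: [-0.4, 0.0, -0.2]
width: 0.0078
```

```bash
python3 dip.py .575 -.357 .085 40; python3 dip.py .575 -.357 .03 40; python3 wr.py w41 wrist "(150,190,220,190)" 3.2; python3 wr.py t41 top "(300,130,80,70)" 9;python3 -c "
from dip import *
import pickle
p=pickle.load(open('w41.pkl','rb'));print('tip px',(w2pix(p,[.5735,-.357,.09])-[150,190])*3.2)
o=robot.get_obs();M=R.from_euler('xyz',o['ee_rot']);print('cam in tool',M.inv().apply(p['origin']-o['tool_pos']))
tip=o['tool_pos']+M.apply(T);print(tip,(w2pix(p,tip)-[150,190])*3.2)
q=pickle.load(open('t41.pkl','rb'));print('top',(w2pix(q,tip)-[300,130])*9)"
```

```text
now tip [ 0.5737 -0.3578  0.0917] target tcp [ 0.6355 -0.2755  0.1173] dist 0.0066 rot [ 0.17 -0.2   0.26]
0 [0.9 3.1 5.8] [ 0.17 -0.2   0.26]
now tip [ 0.5737 -0.3578  0.0917] target tcp [ 0.6355 -0.2755  0.0623] dist 0.0614 rot [ 0.17 -0.2   0.26]
0 [ 0.2 12.8 16. ] [ 0.06 -0.07  0.09]
1 [ 0.2 12.8 16. ] [ 0.06 -0.07  0.09]
2 [ 0.3 12.8 16. ] [ 0.06 -0.07  0.09]
54.0167 [ 0.634  -0.2761  0.1238] [-2.447 -0.006 -0.638] 0.0081 [ 0.7  0.2 -0.2]
54.0667 [ 0.6339 -0.2761  0.1237] [-2.447 -0.005 -0.638] 0.008 [-0.4  1.1  0.1]
tip px [330.04056579 551.6457352 ]
cam in tool [-0.00066455 -0.08458078 -0.21955575]
[ 0.57357656 -0.35780132  0.09168534] [332.53229342 555.59839435]
top [397.85276174 303.59466709]
```

The tip shows at (332,557) against a predicted (332,556), over the cup. Lower straight down.

>>> jog_arm([
  {"x": 0, "y": 0.003, "z": 0.003, "rx": 0, "ry": 0, "rz": 0},
  {"x": 0, "y": 0.005, "z": 0.006, "rx": 0, "ry": 0, "rz": 0},
  {"x": 0, "y": 0.005, "z": 0.006, "rx": 0, "ry": 0, "rz": 0},
  {"x": 0, "y": 0.005, "z": 0.006, "rx": 0, "ry": 0, "rz": 0},
  {"x": 0, "y": 0.003, "z": 0.004, "rx": 0, "ry": 0, "rz": 0},
  {"x": 0, "y": 0, "z": 0, "rx": 0, "ry": 0, "rz": 0},
  {"x": 0, "y": 0, "z": 0, "rx": 0, "ry": 0, "rz": 0},
])

```text
time: 54.65
tool_pos: [0.6331, -0.2756, 0.086]
ee_rot: [-2.447, -0.003, -0.637]
wrist_force: [-0.6, -0.1, 0.7]
width: 0.0077
```

```bash
python3 dip.py .576 -.356 .03 40 -36.6 1; python3 wr.py w42 wrist "(150,190,220,190)" 3.2
```

```text
now tip [ 0.5727 -0.3573  0.0541] target tcp [ 0.6365 -0.2745  0.0623] dist 0.024 rot [ 0.19 -0.07  0.15]
0 [ 2.  13.  20.1] [ 0.19 -0.07  0.15]
54.7 [ 0.633  -0.2755  0.0858] [-2.447e+00 -2.000e-03 -6.370e-01] 0.0078 [0.4 0.5 0.4]
```

>>> jog_arm([
  {"x": 0.001, "y": 0.004, "z": 0.006, "rx": 0, "ry": 0, "rz": 0},
  {"x": 0.001, "y": 0.004, "z": 0.006, "rx": 0, "ry": 0, "rz": 0},
  {"x": 0, "y": 0.003, "z": 0.005, "rx": 0, "ry": 0, "rz": 0},
  {"x": 0, "y": 0.001, "z": 0.002, "rx": 0, "ry": 0, "rz": 0},
  {"x": 0, "y": 0, "z": 0, "rx": 0, "ry": 0, "rz": 0},
  {"x": 0, "y": 0, "z": 0, "rx": 0, "ry": 0, "rz": 0},
])

```text
time: 55.2
tool_pos: [0.6372, -0.2744, 0.0616]
ee_rot: [-2.447, -0.003, -0.637]
wrist_force: [-0.0, -0.7, 0.4]
width: 0.0079
```

```bash
python3 dip.py .576 -.356 .028 40 -36.6 1; python3 wr.py s43 scene "(150,220,110,100)" 6
```

```text
now tip [ 0.5768 -0.3561  0.0297] target tcp [ 0.6365 -0.2745  0.0603] dist 0.0015 rot [ 0.2  -0.09  0.18]
0 [-0.5  1.2  0.7] [ 0.2  -0.09  0.18]
55.25 [ 0.6371 -0.2745  0.0616] [-2.447 -0.003 -0.637] 0.0079 [ 0.4 -0.6  0.1]
```

The tip is at z≈0.030, about 15 mm below the rim, and the cup stands undisturbed. I go a touch deeper, dwell, then rise.

>>> jog_arm([
  {"x": 0, "y": 0.002, "z": 0.002, "rx": 0, "ry": 0, "rz": 0},
  {"x": 0, "y": 0, "z": 0, "rx": 0, "ry": 0, "rz": 0},
  {"x": 0, "y": 0, "z": 0, "rx": 0, "ry": 0, "rz": 0},
  {"x": 0, "y": 0, "z": 0, "rx": 0, "ry": 0, "rz": 0},
  {"x": 0, "y": 0, "z": 0, "rx": 0, "ry": 0, "rz": 0},
  {"x": 0, "y": 0, "z": 0, "rx": 0, "ry": 0, "rz": 0},
  {"x": 0, "y": 0, "z": 0, "rx": 0, "ry": 0, "rz": 0},
  {"x": 0, "y": 0, "z": 0, "rx": 0, "ry": 0, "rz": 0},
  {"x": 0, "y": 0, "z": 0, "rx": 0, "ry": 0, "rz": 0},
  {"x": 0, "y": 0, "z": 0, "rx": 0, "ry": 0, "rz": 0},
])

```text
time: 56.08
tool_pos: [0.6376, -0.2755, 0.0604]
ee_rot: [-2.447, -0.007, -0.638]
wrist_force: [1.0, -1.0, -0.8]
width: 0.008
```

>>> jog_arm([
  {"x": 0, "y": -0.003, "z": -0.004, "rx": 0, "ry": 0, "rz": 0},
  {"x": 0, "y": -0.006, "z": -0.0075, "rx": 0, "ry": 0, "rz": 0},
  {"x": 0, "y": -0.008, "z": -0.01, "rx": 0, "ry": 0, "rz": 0},
  {"x": 0, "y": -0.01, "z": -0.012, "rx": 0, "ry": 0, "rz": 0},
  {"x": 0, "y": -0.01, "z": -0.012, "rx": 0, "ry": 0, "rz": 0},
  {"x": 0, "y": -0.01, "z": -0.012, "rx": 0, "ry": 0, "rz": 0},
  {"x": 0, "y": -0.006, "z": -0.007, "rx": 0, "ry": 0, "rz": 0},
  {"x": 0, "y": 0, "z": 0, "rx": 0, "ry": 0, "rz": 0},
  {"x": 0, "y": 0, "z": 0, "rx": 0, "ry": 0, "rz": 0},
])

```text
time: 56.83
tool_pos: [0.6379, -0.2765, 0.1578]
ee_rot: [-2.448, -0.014, -0.637]
wrist_force: [0.1, -0.4, -1.2]
width: 0.0077
```

```bash
python3 -c "
import numpy as np
# final tip for brush origin at slab centre (.3835,-.3346), heading -126.6
h=np.radians(-126.6);print(.3835+.083*np.cos(h),-.3346+.083*np.sin(h))"
python3 dip.py .334 -.4012 .10 0 -36.6 10
```

```text
0.33401333537785394 -0.4012338504408625
now tip [ 0.5778 -0.3585  0.126 ] target tcp [ 0.3927 -0.3221  0.0595] dist 0.268 rot [-39.72  -0.76   0.38]
0 [-17.1  18.3  -2.9] [-3.97 -0.08  0.04]
1 [-17.1  19.   -1.8] [-3.97 -0.08  0.04]
2 [-17.1  19.5  -0.7] [-3.97 -0.08  0.04]
3 [-17.1  20.    0.5] [-3.97 -0.08  0.04]
4 [-17.1  20.4   1.7] [-3.97 -0.08  0.04]
5 [-17.1  20.7   3. ] [-3.97 -0.08  0.04]
6 [-17.1  21.    4.2] [-3.97 -0.08  0.04]
7 [-17.1  21.1   5.5] [-3.97 -0.08  0.04]
8 [-17.   21.2   6.8] [-3.97 -0.08  0.04]
9 [-17.   21.1   8.1] [-3.97 -0.08  0.04]
```

>>> jog_arm([
  {"x": -0.009, "y": 0.009, "z": -0.003, "rx": -2, "ry": 0, "rz": 0},
  {"x": -0.017, "y": 0.018, "z": -0.003, "rx": -4, "ry": 0, "rz": 0},
  {"x": -0.017, "y": 0.019, "z": -0.002, "rx": -4, "ry": 0, "rz": 0},
  {"x": -0.017, "y": 0.0195, "z": -0.001, "rx": -4, "ry": 0, "rz": 0},
  {"x": -0.017, "y": 0.02, "z": 0, "rx": -4, "ry": 0, "rz": 0},
  {"x": -0.017, "y": 0.0205, "z": 0.001, "rx": -4, "ry": 0, "rz": 0},
  {"x": -0.017, "y": 0.021, "z": 0.002, "rx": -4, "ry": 0, "rz": 0},
  {"x": -0.017, "y": 0.021, "z": 0.003, "rx": -4, "ry": 0, "rz": 0},
  {"x": -0.016, "y": 0.02, "z": 0.004, "rx": -4, "ry": 0, "rz": 0},
  {"x": -0.01, "y": 0.014, "z": 0.003, "rx": -3, "ry": 0, "rz": 0},
  {"x": -0.003, "y": 0.005, "z": 0, "rx": -1, "ry": 0, "rz": 0},
  {"x": 0, "y": 0, "z": 0, "rx": 0, "ry": 0, "rz": 0},
])

```text
time: 57.83
tool_pos: [0.3945, -0.3226, 0.0722]
ee_rot: [-3.141, -0.001, -0.638]
wrist_force: [-0.3, -1.1, 0.3]
width: 0.0078
```

```bash
python3 dip.py .334 -.4012 .05 0 -36.6 5
```

```text
now tip [ 0.3359 -0.4017  0.1127] target tcp [ 0.3927 -0.3221  0.0095] dist 0.0627 rot [-0.01 -0.08  0.07]
0 [-0.4  0.1 12.5] [-0.   -0.02  0.01]
1 [-0.4  0.1 12.5] [-0.   -0.02  0.01]
2 [-0.4  0.1 12.5] [-0.   -0.02  0.01]
3 [-0.4  0.1 12.5] [-0.   -0.02  0.01]
4 [-0.4  0.1 12.5] [-0.   -0.02  0.01]
```

>>> jog_arm([
  {"x": -0.001, "y": 0, "z": 0.006, "rx": 0, "ry": 0, "rz": 0},
  {"x": -0.001, "y": 0, "z": 0.012, "rx": 0, "ry": 0, "rz": 0},
  {"x": 0, "y": 0, "z": 0.012, "rx": 0, "ry": 0, "rz": 0},
  {"x": 0, "y": 0, "z": 0.012, "rx": 0, "ry": 0, "rz": 0},
  {"x": 0, "y": 0, "z": 0.012, "rx": 0, "ry": 0, "rz": 0},
  {"x": 0, "y": 0, "z": 0.01, "rx": 0, "ry": 0, "rz": 0},
  {"x": 0, "y": 0, "z": 0.005, "rx": 0, "ry": 0, "rz": 0},
  {"x": 0, "y": 0, "z": 0, "rx": 0, "ry": 0, "rz": 0},
  {"x": 0, "y": 0, "z": 0, "rx": 0, "ry": 0, "rz": 0},
])

```text
time: 58.58
tool_pos: [0.3958, -0.3217, -0.0059]
ee_rot: [-3.133, 0.001, -0.64]
wrist_force: [1.3, -0.1, 0.3]
width: 0.0079
```

```bash
python3 dip.py .334 -.4012 .012 0 -36.6 3; python3 wr.py w44 wrist "" 1.5; python3 wr.py s44 scene "(110,210,130,100)" 6
```

```text
now tip [ 0.3368 -0.401   0.0338] target tcp [ 0.3927 -0.3221 -0.0285] dist 0.0228 rot [-0.47  0.05 -0.08]
0 [-0.7  0.8  7.5] [-0.16  0.02 -0.03]
1 [-0.7  0.8  7.5] [-0.16  0.02 -0.03]
2 [-0.7  0.7  7.5] [-0.16  0.02 -0.03]
58.6333 [ 0.3957 -0.3217 -0.0058] [-3.134e+00  1.000e-03 -6.400e-01] 0.008 [ 0.3  0.1 -0.3]
58.6833 [ 0.396  -0.3219 -0.0052] [-3.134 -0.    -0.64 ] 0.0075 [ 0.5  0.2 -0.2]
```

>>> jog_arm([
  {"x": -0.001, "y": 0.001, "z": 0.005, "rx": -0.3, "ry": 0, "rz": 0},
  {"x": -0.001, "y": 0.001, "z": 0.004, "rx": -0.2, "ry": 0, "rz": 0},
  {"x": 0, "y": 0, "z": 0.003, "rx": 0, "ry": 0, "rz": 0},
  {"x": 0, "y": 0, "z": 0.002, "rx": 0, "ry": 0, "rz": 0},
  {"x": 0, "y": 0, "z": 0, "rx": 0, "ry": 0, "rz": 0},
  {"x": 0, "y": 0, "z": 0, "rx": 0, "ry": 0, "rz": 0},
], claw=0)

```text
time: 59.18
tool_pos: [0.3947, -0.3239, -0.0179]
ee_rot: [3.139, -0.006, -0.64]
wrist_force: [0.6, 0.3, 0.6]
width: 0.0078
```

>>> jog_arm([
  {"x": -0.002, "y": 0, "z": 0.003, "rx": 0, "ry": 0, "rz": 0},
  {"x": -0.001, "y": 0, "z": 0.003, "rx": 0, "ry": 0, "rz": 0},
  {"x": 0, "y": 0, "z": 0.001, "rx": 0, "ry": 0, "rz": 0},
  {"x": 0, "y": 0, "z": 0.001, "rx": 0, "ry": 0, "rz": 0},
  {"x": 0, "y": 0, "z": 0, "rx": 0, "ry": 0, "rz": 0},
  {"x": 0, "y": 0, "z": 0, "rx": 0, "ry": 0, "rz": 0},
])

```text
time: 59.68
tool_pos: [0.3922, -0.3221, -0.0265]
ee_rot: [3.139, -0.007, -0.64]
wrist_force: [0.9, -0.4, 0.4]
width: 0.0078
```

>>> jog_arm([
  {"x": 0, "y": 0, "z": 0.001, "rx": 0, "ry": 0, "rz": 0},
  {"x": 0, "y": 0, "z": 0.001, "rx": 0, "ry": 0, "rz": 0},
  {"x": 0, "y": 0, "z": 0, "rx": 0, "ry": 0, "rz": 0},
  {"x": 0, "y": 0, "z": 0, "rx": 0, "ry": 0, "rz": 0},
])

```text
time: 60.02
tool_pos: [0.3925, -0.3224, -0.0284]
ee_rot: [3.139, -0.007, -0.64]
wrist_force: [-0.4, -0.2, 0.3]
width: 0.0078
```

```bash
cat wr.py | head -30; ls pics | tail -5; python3 wr.py z1 scene "(0,0,512,384)" 1.5 brush
```

```text
import sys
from bench import robot,cams
from h import *
import pickle
n=sys.argv[1];cam=sys.argv[2]
p=cams.snapshot(cam)
box=eval(sys.argv[3]) if len(sys.argv)>3 and sys.argv[3] else None
s=float(sys.argv[4]) if len(sys.argv)>4 else 1.5
save(p,n,box,s)
for t in sys.argv[5:]:
    print(t,[([round(v) for v in r["bbox"]],round(r["p"],2)) for r in cams.look_for(t,p)][:4])
pickle.dump(p,open(n+".pkl","wb"))
o=robot.get_obs();print(o["time"],o["tool_pos"].round(4),o["ee_rot"].round(3),round(float(o["width"]),4),o["wrist_force"].round(1))
w7.png
w8.png
w9.png
wrist0.png
z.png
brush [([135, 249, 49, 12], 0.65), ([331, 122, 27, 23], 0.33)]
60.1167 [ 0.3925 -0.3224 -0.0283] [ 3.139 -0.007 -0.64 ] 0.0079 [0.6 0.1 0.1]
```

>>> jog_arm([
  {"x": 0, "y": 0, "z": 0.001, "rx": 0, "ry": 0, "rz": 0},
  {"x": 0, "y": 0, "z": 0, "rx": 0, "ry": 0, "rz": 0},
  {"x": 0, "y": 0, "z": 0, "rx": 0, "ry": 0, "rz": 0},
])

```text
time: 60.37
tool_pos: [0.3929, -0.3227, -0.028]
ee_rot: [3.139, -0.008, -0.64]
wrist_force: [0.2, 0.1, 0.0]
width: 0.0083
```

View pics/z1.png

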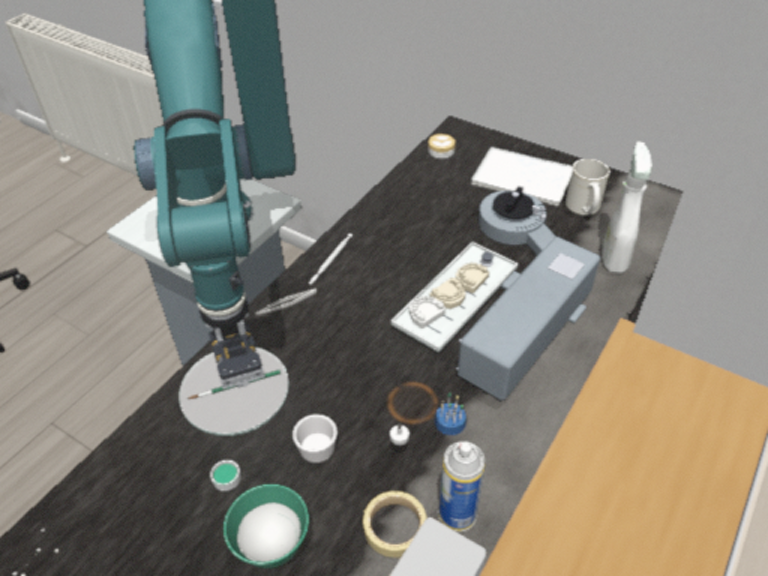

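The scene shows the brush lying across the slab through its middle (about 235,385). The cup is upright, the three models are on the plate, and the plate is parallel to the dryer. The last step down stalled at z −0.028, so the brush is touching the slab.

>>> jog_arm([
  {"x": 0, "y": 0, "z": 0, "rx": 0, "ry": 0, "rz": 0},
  {"x": 0, "y": 0, "z": 0, "rx": 0, "ry": 0, "rz": 0},
  {"x": 0, "y": 0, "z": 0, "rx": 0, "ry": 0, "rz": 0},
  {"x": 0, "y": 0, "z": 0, "rx": 0, "ry": 0, "rz": 0},
  {"x": 0, "y": 0, "z": 0, "rx": 0, "ry": 0, "rz": 0},
  {"x": 0, "y": 0, "z": 0, "rx": 0, "ry": 0, "rz": 0},
], claw=0.4)

```text
time: 60.87
tool_pos: [0.3927, -0.3226, -0.0286]
ee_rot: [3.139, -0.008, -0.64]
wrist_force: [0.5, -0.9, 0.3]
width: 0.0374
```

>>> jog_arm([
  {"x": 0, "y": 0, "z": -0.005, "rx": 0, "ry": 0, "rz": 0},
  {"x": 0, "y": 0, "z": -0.01, "rx": 0, "ry": 0, "rz": 0},
  {"x": 0, "y": 0, "z": -0.02, "rx": 0, "ry": 0, "rz": 0},
  {"x": 0, "y": 0, "z": -0.025, "rx": 0, "ry": 0, "rz": 0},
  {"x": 0, "y": 0, "z": -0.025, "rx": 0, "ry": 0, "rz": 0},
  {"x": 0, "y": 0, "z": -0.025, "rx": 0, "ry": 0, "rz": 0},
  {"x": 0, "y": 0, "z": -0.025, "rx": 0, "ry": 0, "rz": 0},
  {"x": 0, "y": 0, "z": -0.015, "rx": 0, "ry": 0, "rz": 0},
  {"x": 0, "y": 0, "z": 0, "rx": 0, "ry": 0, "rz": 0},
  {"x": 0, "y": 0, "z": 0, "rx": 0, "ry": 0, "rz": 0},
])

```text
time: 61.7
tool_pos: [0.3915, -0.321, 0.1343]
ee_rot: [3.139, -0.01, -0.64]
wrist_force: [0.0, 0.3, -0.4]
width: 0.0377
```

```bash
python3 wr.py z2 scene "(80,60,360,260)" 2 brush cup; python3 wr.py z3 wrist "(0,0,512,384)" 1.5 brush brush_tip; python3 wr.py z4 top "(0,0,512,384)" 1.5 brush slab cup
```

```text
brush [([128, 247, 57, 19], 0.78)]
cup [([200, 276, 23, 31], 0.87)]
61.85 [ 0.3907 -0.3201  0.1321] [ 3.139 -0.006 -0.64 ] 0.0377 [-0.3  0.4 -0.3]
brush [([254, 106, 6, 147], 0.68)]
brush_tip [([253, 105, 10, 146], 0.83)]
62.0 [ 0.3903 -0.3198  0.1312] [ 3.139 -0.004 -0.64 ] 0.0375 [0.3 0.1 0. ]
brush [([192, 144, 78, 31], 0.42)]
slab [([316, 202, 40, 41], 0.85), ([211, 153, 14, 13], 0.2)]
cup [([332, 156, 18, 20], 0.74), ([143, 149, 27, 25], 0.39), ([316, 199, 45, 43], 0.21)]
62.2 [ 0.3908 -0.3203  0.1321] [ 3.139 -0.006 -0.64 ] 0.0376 [0.6 0.2 0.9]
```

View pics/z2.png

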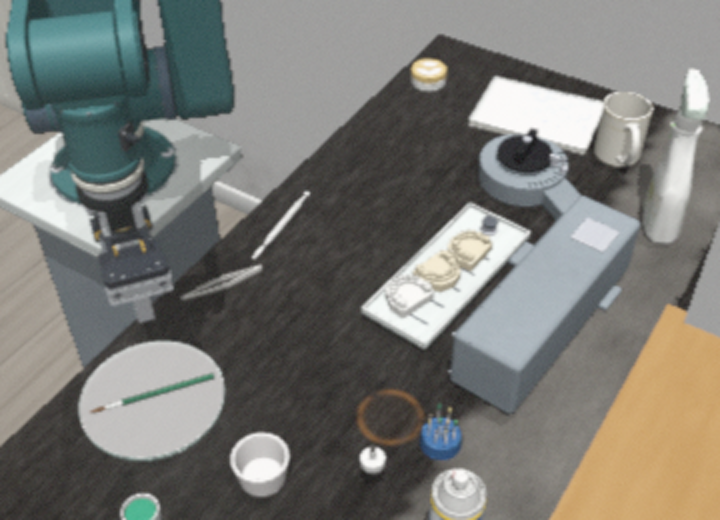

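View pics/z3.png

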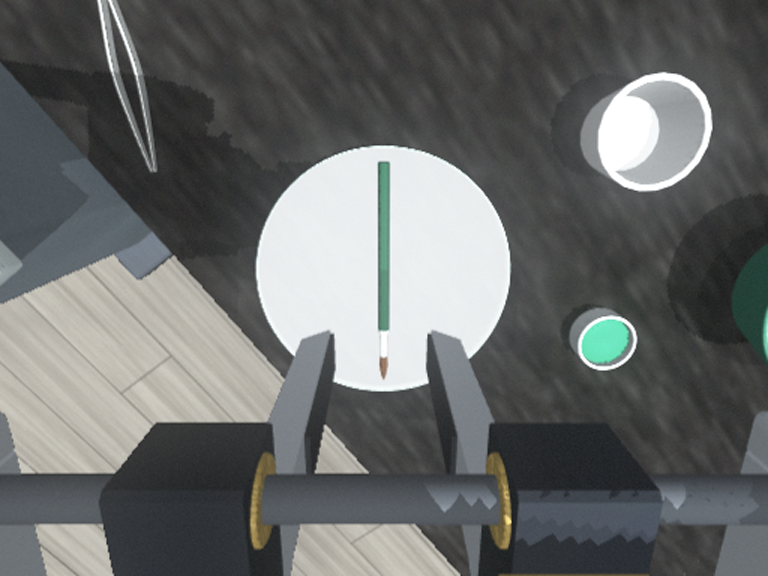

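View pics/z4.png

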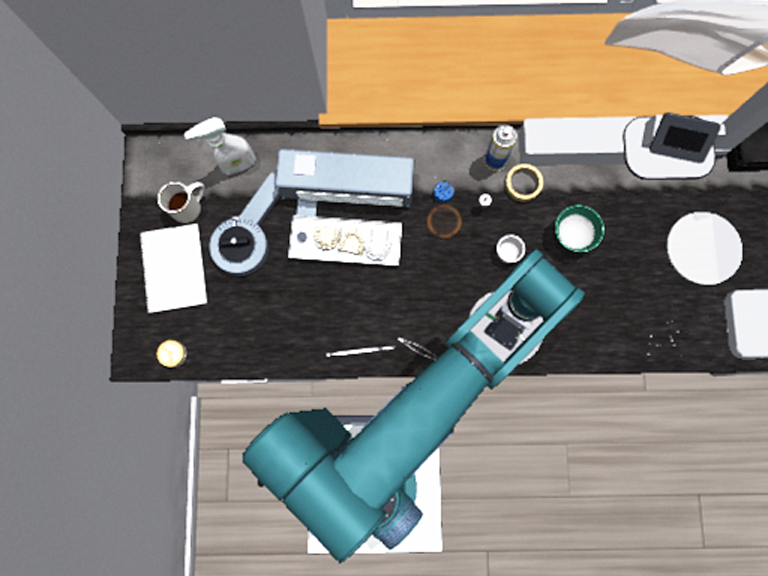

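The brush lies centred on the slab (rows 162–380, slab edges 145–391). The cup stands upright at (655,130). In the top view the three models are on the plate, which is parallel to the grille. Handing in.

```bash
python3 -c "
from bench import ticket
print(ticket.close_job())"
```

```text
the job is handed in; nothing more can be done
None
```

The whole job was done in the order asked and handed in at about 62 s; no verdict was reported.

- **Models:** all three (two tan, one white) stand upright and flat on the swing plate. They are at about 62, 138 and 210 mm from the pin and are still there in the last scene and top pictures.
- **Plate:** it lies parallel to the grille. In one picture I measured its heading at about 264.9° and the dryer edge at 264.97°.
- **Handwheel:** the pointer read 4.9–5.1° and the rider 4.9–5.7°, so they agree within about 0.5–0.8°. I measured this right after letting go of the wheel and did not repeat it at the end.
- **Brush:** the tip was dipped about 15–17 mm below the cup rim for about 0.8 s. The brush now lies on the middle of the slab, centred to within a few mm.
- **Cup:** it is upright, and the gripper is clear of everything.

**What went wrong on the way:** my first grasp closed above model_c, because the reported tool point lies about 39 mm beyond the real fingertips. I corrected for that in every later move. In the last pictures the trained networks' own finds in the top view were partly wrong. They took another object for the slab, and the arm hid the brush. So the final brush check rests on the wrist and scene pictures.

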